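Top up the egg tray and stack the emptied one

ROBOT

A 6-joint arm with a two-finger parallel gripper is mounted at the origin on a cart in front of the work surface, level with it; the furniture and walls round the work are solid. World frame = base frame: x ahead of the robot, y to its left, z up, the work surface at z = 0. Lengths are in m, angles in rad, forces in N, time in s.
With the tool pointing down it reaches from about 0.425 to 0.95 m from the base axis. Payload 3.5 kg.
Tool frame: the origin (TCP) lies on the centre line of the jaws, within the pads' length; the fingertips stand ahead of it and the grasp point (between the pads) lies 11 mm behind it (tips_ahead is the z of the fingertips in the tool frame, in m); z points along the fingers, y is the direction in which the jaws open and shut (so a half turn about z gives the same grasp; the last joint's range is limited). The gripper opens to 85 mm and grips with 20 to 120 N. Pads are 22 mm wide; open, the fingers measure 114 mm over their backs; the gripper's body (76 mm by 85 mm) begins 54 mm behind the grasp point. The pads swing forward as they close: fully open they stand 13 mm farther back than shut.
Start: joints at [-1.281, 0.286, 1.577, -0, 1.279, -0.15], TCP at [0.287, -0.611, 0.239] pointing down, gripper open.
Joint ranges: [-2.77, 2.77], [-0.9, 2.22], [0.21, 2.48], [-1.53, 4.67], [0.24, 2.81], [-2.84, 2.84]. Speed limits (rad/s): [2.79, 2.79, 3.14, 3.14, 3.14, 3.14].

INTERFACE

Orientations are given as a unit quaternion [x, y, z, w].
In Python, from plant import * gives the robot as it stands. The module is installed in compiled form; this text tells all that it offers.
- The arm moves only by the tool move_arm, never from a script. Its arguments are lists of equal length, an entry for each row: "linear": the shift along the world's x, y, z in m, a list of three; "twist": the turn, a rotation vector about the world's x, y, z in degrees, a list of three. A call has 1 to 20 rows; each row shifts and turns the pose as measured when the row begins; what a row does not reach is not made up. A row lasts 1/12 s, in which the tool goes at most 41.7 mm and 7.16 degrees, less where a joint would pass 70% of its speed; a pose out of reach is approached as far as the arm can. A call is refused whole if a number of a shift passes 0.0417 or a number of a turn 7.16, either way. A call with a gripper value outside its range is refused whole. "grip" is the opening, from 0 (shut) to 1 (fully open), set as the call begins (left out, the last holds). The fingers move at their own pace and stop on an object; "force" is the grip in N (left out, the last holds). Time passes only in rows, so rows that do not move let the fingers close. It gives the time, the measured TCP pose, the force and the opening at its end, in the units of the state.
- get_state(): the state, without advancing time (a new reading comes with each control period).
- read_camera(name): name is "side" or "top" or "wrist"; returns a dict with "img" (480x640x3 uint8, blue, green, red), "depth" (480x640 float32, m along the optical axis (not along the pixel's ray), 0 where there is no reading), "fx", "fy", "cx", "cy" (pixels), "dist" ([k1, k2, p1, p2, k3] as OpenCV has them; the pictures are not rectified), "rvec" (rotation vector, rad) and "tvec" (3), from world to camera coordinates, as OpenCV has them. Camera axes: x right, y down, z forward; pixel columns grow to the right and rows downward; lengths in m; the calibration is good to about 2 mm. A picture is of the moment at which its call begins.
- sign_off(): hands the job in, once; it reports no verdict.
The state is a dict: "time": time; "qpos": joint angles; "dq": joint speeds; "joint_efforts": joint torques, N m; "eef_pos": TCP position; "tcp_rot": TCP orientation; "contact_force": force on the tool from outside, world axes, zero at the start; "wrist_torque": the same for the moment, N m; "opening": opening from 0.0 (shut) to 1.0 (fully open).
Only numpy, scipy, OpenCV 4.12 (cv2) and the standard library are available. Lean on these libraries where they do the work, as an engineer would, in place of code of your own. Each camera call takes 0.05 s, during which the arm holds its last target.

TASK

Make one full egg tray out of the two part-filled ones. Put the salt shaker and the clear cover that stand over the last egg on the wooden board out of the way, move that egg into the empty cup of the open tray, and nest the emptied tray, cups up, on the stack of empty trays. Then put the cover on the full tray, properly seated inside its rim, and stand the salt shaker back on top of the cover; neither an egg nor the salt shaker may be tipped over on the way.

Things in the scene. Friction and masses are not known exactly. Their poses are not given: they have to be found in the camera images.
- open_tray: the open egg tray with three eggs: fixed, off-white plastic, one row of four cups, 207 x 65 x 24 mm; origin at the centre of its underside, x along the row. Cups: 34 mm holes at x = -70.5, -23.5, 23.5, 70.5 mm, y = 0, in a deck 20 mm above the origin; a seated egg's lower end is 11 mm above the origin. Rim round the deck: top at 24 mm, inside 202 x 60 mm. The cover fits inside it.
- covered_tray: the covered egg tray, loose, 80 g, same make and frame as the open tray; one egg sits in one of its cups under the clear cover. Grip it across its 65 mm width at mid-length, on the deck edge 14 to 24 mm above its underside. Its foot below, 190 x 48 x 14 mm, nests inside the rim of a tray beneath (6 mm play all round), its underside then on that tray's deck.
- tray_stack: the stack of empty egg trays, fixed: two nested trays of the same make, no eggs, 207 x 65 x 44 mm; origin at the centre of the underside of the lowest, x along the row; upper deck 40 mm and upper rim 44 mm above the origin. A third tray nested on it has its own origin 40 mm above this one.
- bread_board: the wooden board for setting things down, fixed, 240 x 140 x 16 mm, empty at the start; origin at the centre of its underside (its top is 16 mm above), x along its 240 mm.
- tray_cover: the clear plastic cover, loose, about 90 g: an upside-down trough 196 x 54 x 57 mm with 2.5 mm walls and a flat top, symmetric under a half turn; on the deck of the covered tray at the start (3 mm play inside the rim). Origin at the centre of its open underside, x along its length, z up; its top is 57 mm above the origin. Grip it across its 54 mm width.
- salt: the glass salt shaker with grey top, loose, about 100 g, upright on the cover at the start; 44 mm in diameter for the lower 70 mm, 90 mm high with its narrower top (34 mm); origin at the centre of its underside, z up.
- egg_1: one of four like brown hen's eggs, loose, 60 g, 43 mm at the widest, 56 mm high, standing blunt end down; origin at the lower end, z towards the upper end, widest 24 mm above the origin. Three stand in the open tray and one in the covered tray; which is which varies.
- egg_2: one of four like brown hen's eggs, loose, 60 g, 43 mm at the widest, 56 mm high, standing blunt end down; origin at the lower end, z towards the upper end, widest 24 mm above the origin. Three stand in the open tray and one in the covered tray; which is which varies.
- egg_3: one of four like brown hen's eggs, loose, 60 g, 43 mm at the widest, 56 mm high, standing blunt end down; origin at the lower end, z towards the upper end, widest 24 mm above the origin. Three stand in the open tray and one in the covered tray; which is which varies.
- egg_4: one of four like brown hen's eggs, loose, 60 g, 43 mm at the widest, 56 mm high, standing blunt end down; origin at the lower end, z towards the upper end, widest 24 mm above the origin. Three stand in the open tray and one in the covered tray; which is which varies.

How it is judged:
On the way, in this order (a step that is already met when the one before it is completed fails the run):
1. the salt shaker and the cover are both set down upright on the wooden board (x of salt in the frame of bread_board between -0.12 and 0.12 m and y of salt in the frame of bread_board between -0.07 and 0.07 m and z of salt in the frame of bread_board between 0.013 and 0.02 m and angle between each of salt, tray_cover's own z axis and vertical below 0.1 rad and x of tray_cover in the frame of bread_board between -0.12 and 0.12 m and y of tray_cover in the frame of bread_board between -0.07 and 0.07 m and z of tray_cover in the frame of bread_board between 0.013 and 0.02 m and contact force between the fingers and tray_cover below 0.05 N and contact force between the fingers and salt below 0.05 N), for 0.2 s.
2. all four eggs sit in the four cups of the open tray (x of egg_1 in the frame of open_tray between -0.082 and 0.082 m and y of egg_1 in the frame of open_tray between -0.01 and 0.01 m and z of egg_1 in the frame of open_tray between 0.004 and 0.016 m and x of egg_2 in the frame of open_tray between -0.082 and 0.082 m and y of egg_2 in the frame of open_tray between -0.01 and 0.01 m and z of egg_2 in the frame of open_tray between 0.004 and 0.016 m and x of egg_3 in the frame of open_tray between -0.082 and 0.082 m and y of egg_3 in the frame of open_tray between -0.01 and 0.01 m and z of egg_3 in the frame of open_tray between 0.004 and 0.016 m and x of egg_4 in the frame of open_tray between -0.082 and 0.082 m and y of egg_4 in the frame of open_tray between -0.01 and 0.01 m and z of egg_4 in the frame of open_tray between 0.004 and 0.016 m), for 0.2 s.
3. the emptied tray is nested on the stack of empty trays (x of covered_tray in the frame of tray_stack between -0.009 and 0.009 m and y of covered_tray in the frame of tray_stack between -0.009 and 0.009 m and z of covered_tray in the frame of tray_stack between 0.036 and 0.0435 m and angle between covered_tray's own z axis and vertical below 0.06 rad and angle between the x axis of covered_tray and the x axis of tray_stack, either way round below 0.1 rad), for 0.2 s.
At the end, for the whole second after the job is handed in: Four eggs seated in the open tray's cups (10 mm across); emptied tray nested level on the stack (9 mm, 0.1 rad); cover on the full tray's deck inside the rim (8 mm, 0.1 rad); salt shaker upright on the cover (15 mm across, 80 mm along from its centre); all released and at rest (all of step 2 and all of step 3 and x of tray_cover in the frame of open_tray between -0.008 and 0.008 m and y of tray_cover in the frame of open_tray between -0.007 and 0.007 m and z of tray_cover in the frame of open_tray between 0.0165 and 0.0235 m and angle between tray_cover's own z axis and vertical below 0.05 rad and angle between the x axis of tray_cover and the x axis of open_tray, either way round below 0.1 rad and x of salt in the frame of tray_cover between -0.08 and 0.08 m and y of salt in the frame of tray_cover between -0.015 and 0.015 m and z of salt in the frame of tray_cover between 0.054 and 0.061 m and angle between salt's own z axis and vertical below 0.1 rad and linear speed of each of covered_tray, tray_cover, salt, egg_1, egg_2, egg_3, egg_4 below 0.02 m/s); the robot touches nothing.
It fails at once if an egg is tipped over (more than 0.8 rad) (angle between any of egg_1, egg_2, egg_3, egg_4's own z axis and vertical above 0.8 rad).
It fails at once if the salt shaker is tipped over (more than 0.7 rad) (angle between salt's own z axis and vertical above 0.7 rad).
It also fails if it takes over 120 s, if anything falls off the work surface, if the arm or the gripper's body presses on something with over 40 N, if the wrist force passes 120 N, or if a joint passes its speed limit or range.

## Working session

There is one attempt and no reset: what is moved stays moved. The work goes in short steps, Python scripts to look and compute and a tool call to move; the robot and the scene stay as the last step left them, time stands still between calls to the robot, and variables do not carry over. Pictures are saved under pics/ and viewed, and the job is handed in when it is done.

Besides the shell and the picture viewer there is one more tool, called after ">>>" by a JSON object that holds its "method" and its "body", one argument or row to a line. move_arm: Moves the arm, as the interface text tells. Its arguments: {"type":"object","properties":{"linear":{"type":"array","items":{"type":"array","items":{"type":"number"}}},"twist":{"type":"array","items":{"type":"array","items":{"type":"number"}}},"grip":{"type":"number"},"force":{"type":"number"}},"required":["linear","twist"]}

```bash
mkdir -p pics; cat > h.py <<'E'
from plant import *
import numpy as np, cv2
from scipy.spatial.transform import Rotation as R
def cam(n):
    c=read_camera(n); c['K']=np.array([[c['fx'],0,c['cx']],[0,c['fy'],c['cy']],[0,0,1.]]); c['dist']=np.array(c['dist'],float)
    c['R']=cv2.Rodrigues(np.array(c['rvec'],float))[0]; c['t']=np.array(c['tvec'],float).ravel(); return c
def ray(c,u,v):
    p=cv2.undistortPoints(np.array([[[u,v]]],float),c['K'],c['dist'])[0,0]
    return -c['R'].T@c['t'], c['R'].T@np.array([p[0],p[1],1.])
def atz(c,u,v,z):
    o,d=ray(c,u,v); return o+d*(z-o[2])/d[2]
def atd(c,u,v):
    o,d=ray(c,u,v); return o+d*c['depth'][int(v),int(u)]
def proj(c,P):
    return cv2.projectPoints(np.array(P,float).reshape(-1,3),np.array(c['rvec'],float),np.array(c['tvec'],float),c['K'],c['dist'])[0].reshape(-1,2)
E
python3 - <<'E'
from h import *
s=get_state(); print(s)
for n in ['side','top','wrist']:
    c=cam(n); cv2.imwrite(f'pics/{n}0.png',c['img']); np.savez(f'{n}0.npz',**{k:v for k,v in c.items()})
    print(n,-c['R'].T@c['t'],c['R'][2])
E
```

```text
{'time': 0.0, 'qpos': array([-1.28099812e+00,  2.87213010e-01,  1.57817364e+00, -1.27513243e-05,
        1.27860151e+00, -1.49997120e-01]), 'dq': array([-0.00027995, -0.0010661 , -0.00050981,  0.00061864, -0.00066801,
        0.00077805]), 'joint_efforts': array([-2.46205118e-04, -4.05986845e+01, -2.92625731e+01, -1.56611059e-04,
        5.91409756e-03,  3.60921874e-06]), 'eef_pos': array([ 0.28722565, -0.61013588,  0.23791741]), 'tcp_rot': array([ 9.75918674e-01,  2.18131397e-01, -8.97436889e-05, -1.19440104e-03]), 'contact_force': array([ 0.42984478,  1.06196618, -0.51439732]), 'wrist_torque': array([-0.01333477, -0.00974542, -0.00701182]), 'opening': 0.9992515692606434}
side [-0.02268525  0.6806272   0.64907064] [ 0.46057688 -0.74180351 -0.48743871]
top [ 0.45273287 -0.1536288   1.02307426] [ 0.07951807 -0.02711286 -0.99646464]
wrist [ 0.35305876 -0.58118262  0.37347327] [-0.25514984 -0.11782283 -0.95969596]
```

View pics/top0.png

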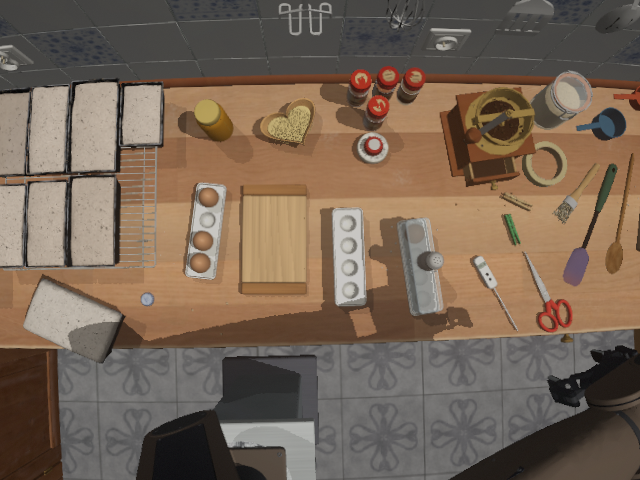

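View pics/side0.png

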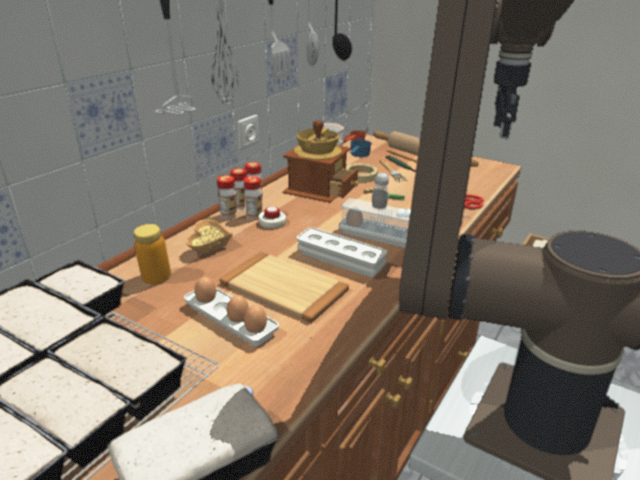

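View pics/wrist0.png

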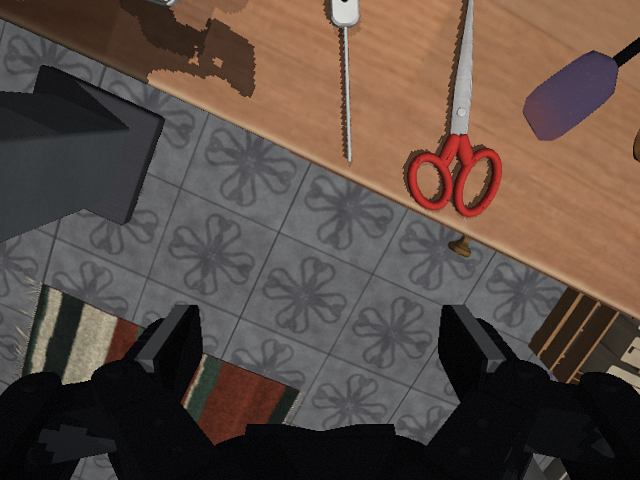

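Top view (up = +x, left = +y): the open tray is at (206,230) with its empty cup at (207,219). The board is at (275,240), the stack at (349,257), and the covered tray at (420,267) with its egg at about (415,232) and the salt at (430,261). I'll enlarge these next.

```bash
python3 - <<'E'
import cv2
im=cv2.imread('pics/top0.png')
a=im[170:320,170:320]; b=im[190:330,320:460]
cv2.imwrite('pics/ta.png',cv2.resize(a,None,fx=4,fy=4,interpolation=cv2.INTER_CUBIC))
cv2.imwrite('pics/tb.png',cv2.resize(b,None,fx=4,fy=4,interpolation=cv2.INTER_CUBIC))
E
```

```text
(no output)
```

View pics/ta.png

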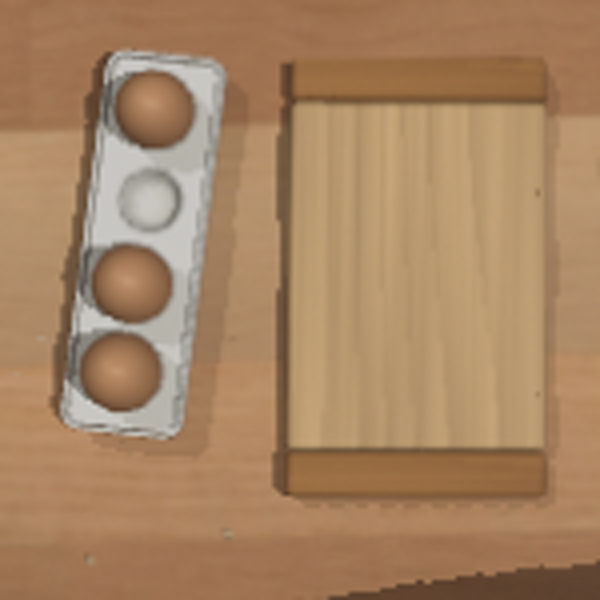

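View pics/tb.png

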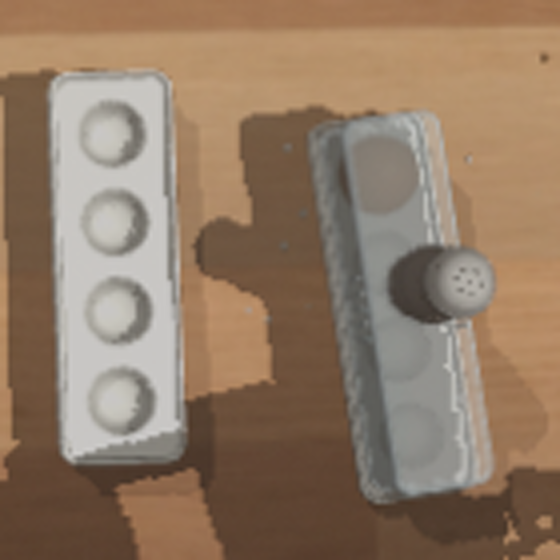

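```bash
cat >> h.py <<'E'
def load(f): return dict(np.load(f,allow_pickle=True))
E
python3 - <<'E'
from h import *
c=load('top0.npz')
def rect(name,pts,off,z):
    P=np.array([atz(c,off[0]+x/4,off[1]+y/4,z)[:2] for x,y in pts]); m=P.mean(0)
    ax=(P[0]+P[1]-P[2]-P[3])/2; w=(P[0]+P[3]-P[1]-P[2])/2
    print(name,m.round(4),'L',np.linalg.norm(ax).round(4),'W',np.linalg.norm(w).round(4),'yaw',np.degrees(np.arctan2(ax[1],ax[0])).round(2),'yawW',np.degrees(np.arctan2(-w[0],w[1])).round(2))
A=(170,170);B=(320,190)
rect('open',[(107,53),(224,61),(182,438),(61,428)],A,.024)
rect('board',[(286,58),(547,58),(547,494),(281,494)],A,.016)
rect('stack',[(51,73),(170,71),(186,461),(63,464)],B,.044)
rect('cov',[(310,124),(439,112),(492,485),(367,502)],B,.024)
for n,(x,y),o,z in [('cup',(150,200),A,.018),('salt',(466,280),B,.167),('egg1',(155,108),A,.06),('egg2',(131,282),A,.06),('egg3',(120,370),A,.06),('eggc',(388,175),B,.04)]:
    print(n,atz(c,o[0]+x/4,o[1]+y/4,z).round(4))
print('depths')
for u,v in [(436.5,260),(275,240),(355,245)]: print(atd(c,u,v))
E
```

```text
open [0.5664 0.0625] L 0.2044 W 0.0649 yaw -7.04 yawW -5.77
board [ 0.547 -0.083] L 0.2367 W 0.1425 yaw -1.4 yawW -1.42
stack [ 0.5026 -0.2428] L 0.2055 W 0.0638 yaw 0.25 yawW -0.31
cov [ 0.4785 -0.3982] L 0.2047 W 0.0704 yaw 6.11 yawW 4.74
cup [0.5906 0.0598 0.018 ]
salt [ 0.4855 -0.3936  0.167 ]
egg1 [0.6331 0.0481 0.06  ]
egg2 [0.5424 0.061  0.06  ]
egg3 [0.497  0.0671 0.06  ]
eggc [ 0.5475 -0.3894  0.04  ]
depths
[ 0.48552378 -0.39408421  0.16532945]
[ 0.54370046 -0.0856418   0.01525245]
[ 0.52756307 -0.2568476   0.02881898]
```

```bash
python3 - <<'E'
import plant
print([n for n in dir(plant) if not n.startswith('__')]); print(getattr(plant,'tips_ahead',None))
E
```

```text
['Unreachable', 'get_state', 'read_camera', 'sign_off', 'tips_ahead']
0.008
```

```bash
python3 - <<'E'
from h import *
s=get_state(); r=R.from_quat(s['tcp_rot']); print(r.as_matrix().round(3))
c=load('wrist0.npz')
print('cam in tool', r.inv().apply(-c['R'].T@c['t']-s['eef_pos']), (r.inv().as_matrix()@c['R'].T).round(3))
# depth of fingertip in wrist image
for u,v in [(185,310),(455,312),(195,330),(445,330),(170,340)]:
    print(u,v,c['depth'][v,u], r.inv().apply(atd(c,u,v)-s['eef_pos']).round(4))
E
```

```text
[[ 0.905  0.426 -0.001]
 [ 0.426 -0.905  0.002]
 [ 0.    -0.002 -1.   ]]
cam in tool [ 0.0719545   0.00143863 -0.13522007] [[-0.001 -0.96  -0.281]
 [ 1.    -0.001 -0.   ]
 [ 0.    -0.281  0.96 ]]
185 310 0.1341937 [ 0.0108 -0.0435 -0.0133]
455 312 0.13103901 [ 0.0116  0.0454 -0.0163]
195 330 0.13847797 [ 0.0023 -0.0416 -0.0113]
445 330 0.13736618 [ 0.0028  0.0441 -0.0123]
170 340 0.115103744 [ 0.0112 -0.0416 -0.0331]
```

>>> {"method": "move_arm", "body": {
  "linear": [
    [0.0205,0.027,0.008],
    [0.0205,0.027,0.008],
    [0.0205,0.027,0.008],
    [0.0205,0.027,0.008],
    [0.0205,0.027,0.008],
    [0.0205,0.027,0.008],
    [0.0205,0.027,0.008],
    [0.0205,0.027,0.008],
    [0,0,0]
  ],
  "twist": [
    [0,0,-2.5],
    [0,0,-2.5],
    [0,0,-2.5],
    [0,0,-2.5],
    [0,0,-2.5],
    [0,0,-2.5],
    [0,0,-2.5],
    [0,0,-2.5],
    [0,0,0]
  ],
  "grip": 1
}}

```text
time: 0.9
eef_pos: [0.4527, -0.3836, 0.2982]
tcp_rot: [0.999, 0.033, -0.0, -0.007]
contact_force: [0.4, -0.2, -0.3]
opening: 0.999
```

```bash
cat >> h.py <<'E'
def st():
    s=get_state(); m=R.from_quat(s['tcp_rot']).as_matrix()
    print('t',round(s['time'],2),'p',s['eef_pos'].round(4),'yaw',np.degrees(np.arctan2(m[1,0],m[0,0])).round(2),'tz',m[:,2].round(4),'F',s['contact_force'].round(2),'op',round(s['opening'],3)); return s
def snap(n,tag):
    c=cam(n); cv2.imwrite(f'pics/{n}{tag}.png',c['img']); np.savez(f'{n}{tag}.npz',**c); return c
E
python3 - <<'E'
from h import *
st(); snap('wrist','1')
E
```

```text
t 0.9 p [ 0.4527 -0.3836  0.2982] yaw 3.74 tz [-0.001   0.0131 -0.9999] F [ 0.42 -0.17 -0.28] op 0.999
```

View pics/wrist1.png

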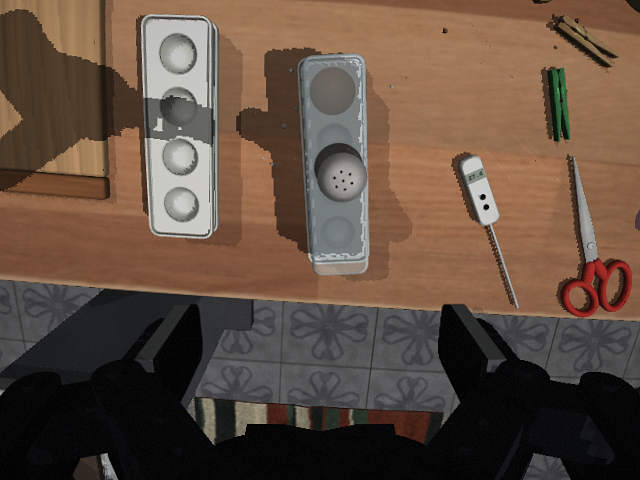

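The wrist view shows the salt top at (343,179), the cover at (302–368, 55–270), the stack at (143–217, 15–237) and the board at left. I'll enlarge the middle.

```bash
python3 - <<'E'
import cv2
im=cv2.imread('pics/wrist1.png')
cv2.imwrite('pics/w1a.png',cv2.resize(im[40:290,280:400],None,fx=2.4*1,fy=2.4,interpolation=cv2.INTER_CUBIC))
cv2.imwrite('pics/w1b.png',cv2.resize(im[0:250,120:240],None,fx=2.4,fy=2.4,interpolation=cv2.INTER_CUBIC))
E
```

```text
(no output)
```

View pics/w1a.png

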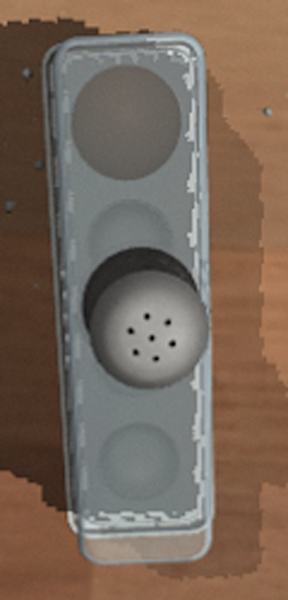

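View pics/w1b.png

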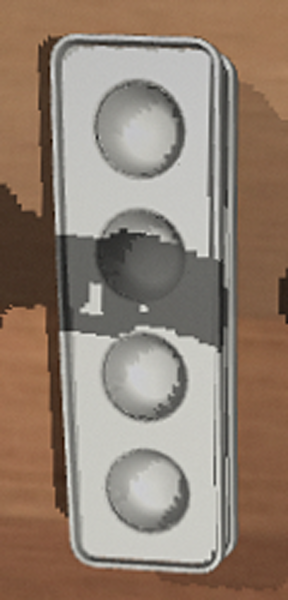

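```bash
cat >> h.py <<'E'
def box(im,c,x,y,yaw,L,W,z,col,off,f):
    a=np.radians(yaw); M=np.array([[np.cos(a),-np.sin(a)],[np.sin(a),np.cos(a)]])
    P=[[*(np.array([x,y])+M@np.array(q)),z] for q in [(L/2,W/2),(L/2,-W/2),(-L/2,-W/2),(-L/2,W/2)]]
    p=((proj(c,P)-off)*f).round().astype(int); cv2.polylines(im,[p.reshape(-1,1,2)],True,col,1,cv2.LINE_AA)
def circ(im,c,x,y,r,z,col,off,f):
    t=np.linspace(0,2*np.pi,40); P=np.c_[x+r*np.cos(t),y+r*np.sin(t),0*t+z]
    p=((proj(c,P)-off)*f).round().astype(int); cv2.polylines(im,[p.reshape(-1,1,2)],True,col,1,cv2.LINE_AA)
def crop(c,x0,y0,x1,y1,f): return cv2.resize(c['img'][y0:y1,x0:x1],None,fx=f,fy=f,interpolation=cv2.INTER_CUBIC)
E
cat > ov.py <<'E'
from h import *
c=load('wrist1.npz')
print('salt',atz(c,280+151/2.4,40+338/2.4,.167).round(4))
for n,(x,y) in dict(s1=(140,128),s2=(141,254),s3=(145,377),s4=(148,490)).items(): print(n,atz(c,120+x/2.4,y/2.4,.040).round(4))
o=np.array([270,40]);f=2.4
im=crop(c,270,40,400,290,f)
box(im,c,.4785,-.398,5.4,.207,.065,.024,(0,0,255),o,f); box(im,c,.4785,-.398,5.4,.196,.054,.077,(0,255,0),o,f)
o2=np.array([120,0]); im2=crop(c,120,0,250,250,f)
box(im2,c,.5026,-.2428,0,.207,.065,.044,(0,0,255),o2,f);box(im2,c,.5026,-.2428,0,.202,.060,.044,(0,255,0),o2,f)
cv2.imwrite('pics/ov1.png',np.hstack([im,im2]))
E
python3 ov.py
```

```text
salt [ 0.4863 -0.3961  0.167 ]
s1 [ 0.5753 -0.2438  0.04  ]
s2 [ 0.5286 -0.2437  0.04  ]
s3 [ 0.4808 -0.2444  0.04  ]
s4 [ 0.4342 -0.2444  0.04  ]
```

View pics/ov1.png

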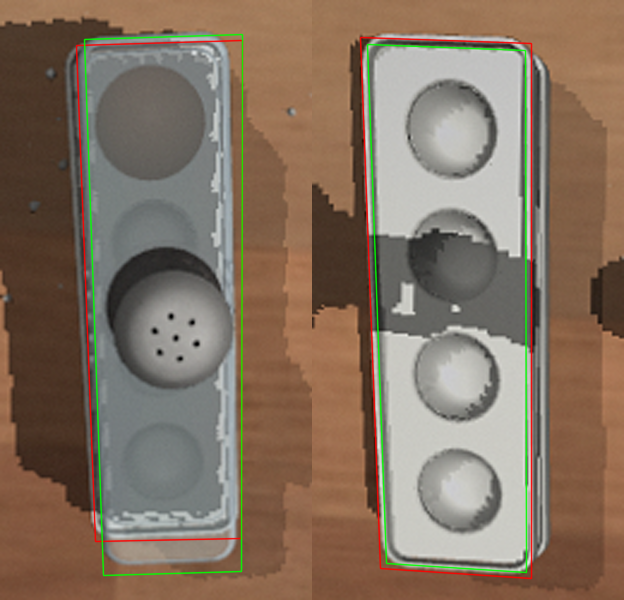

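```bash
sed -i 's/\.4785,-\.398,5\.4/.4815,-.3945,5.8/g; s/\.5026,-\.2428,0/.5045,-.244,0.3/g; s/f=2.4/f=3.2/; s/ov1/ov2/; s/crop(c,270,40,400,290,f)/crop(c,270,40,400,290,f)[:600]/' ov.py; sed -i 's/270,40\]/270,100]/; s/270,40,400,290/270,100,400,280/; s/120,0,250,250/120,0,250,180/' ov.py; python3 ov.py >/dev/null
python3 - <<'E'
from h import *
c=load('wrist1.npz'); f=2.4
o=np.array([270,40]); im=crop(c,270,40,400,290,f)
x=(.4815,-.3945,5.8)
box(im,c,*x,.207,.065,.024,(0,0,255),o,f); box(im,c,*x,.196,.054,.077,(0,255,0),o,f)
o2=np.array([120,0]); im2=crop(c,120,0,250,250,f); x=(.5045,-.244,0.3)
box(im2,c,*x,.207,.065,.044,(0,0,255),o2,f);box(im2,c,*x,.202,.060,.044,(0,255,0),o2,f)
cv2.imwrite('pics/ov3.png',np.hstack([im,im2]))
E
```

```text
(no output)
```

View pics/ov3.png

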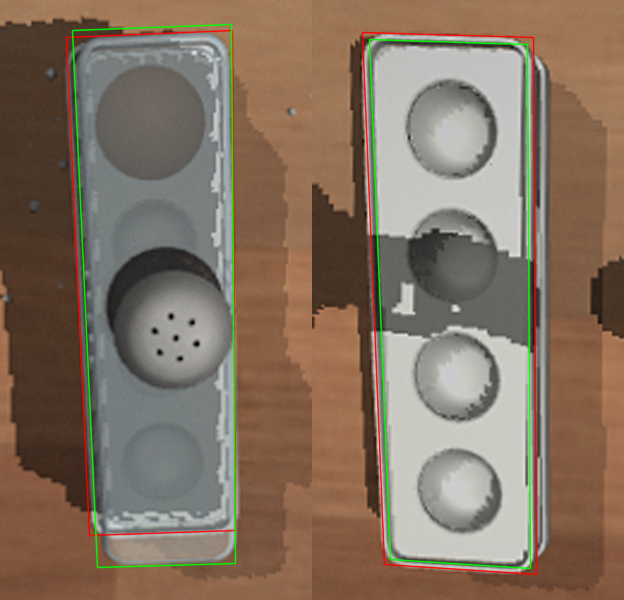

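```bash
cat >> h.py <<'E'
def to(x,y,z,yaw):
    s=st(); a=np.radians(yaw)
    T=R.from_matrix(np.array([[np.cos(a),np.sin(a),0],[np.sin(a),-np.cos(a),0],[0,0,-1.]]))
    tw=np.degrees((T*R.from_quat(s['tcp_rot']).inv()).as_rotvec())
    print('shift',(np.array([x,y,z])-s['eef_pos']).round(4),'twist',tw.round(2))
E
python3 -c "
from h import *
to(.486,-.395,.116,5.5)"
```

```text
t 0.95 p [ 0.4513 -0.3853  0.2973] yaw 3.78 tz [-0.0031  0.0122 -0.9999] F [-0.39 -0.4   0.35] op 1.003
shift [ 0.0347 -0.0097 -0.1813] twist [-0.7  -0.19  1.72]
```

>>> {"method": "move_arm", "body": {
  "linear": [
    [0.009,-0.0025,0],
    [0.009,-0.0025,0],
    [0.009,-0.0025,0],
    [0.007,-0.002,-0.005],
    [0,0,-0.01],
    [0,0,-0.015],
    [0,0,-0.015],
    [0,0,-0.01],
    [0,0,0]
  ],
  "twist": [
    [-0.2,-0.1,0.5],
    [-0.2,-0.1,0.5],
    [-0.2,0,0.5],
    [-0.1,0,0.2],
    [0,0,0],
    [0,0,0],
    [0,0,0],
    [0,0,0],
    [0,0,0]
  ]
}}

```text
time: 1.7
eef_pos: [0.4854, -0.4011, 0.2323]
tcp_rot: [0.999, 0.047, -0.003, -0.001]
contact_force: [0.1, 0.9, 0.1]
opening: 1.002
```

```bash
python3 - <<'E'
from h import *
to(.486,-.395,.116,5.5); c=snap('wrist','2')
E
```

```text
t 1.7 p [ 0.4854 -0.4011  0.2323] yaw 5.38 tz [-0.0052  0.0021 -1.    ] F [0.14 0.86 0.15] op 1.002
shift [ 0.0006  0.0061 -0.1163] twist [-0.12 -0.3   0.12]
```

View pics/wrist2.png

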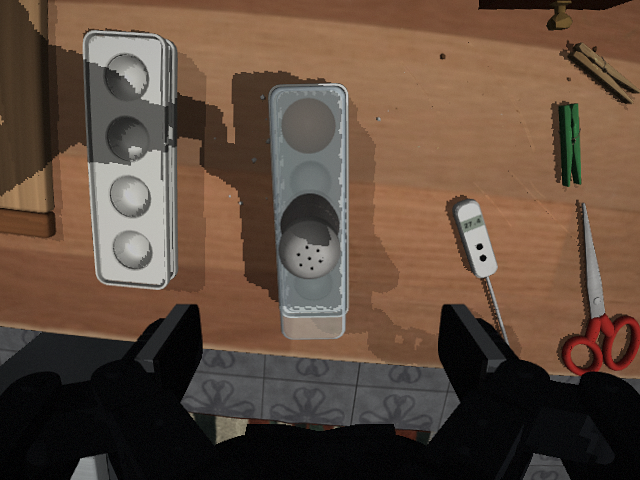

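```bash
python3 - <<'E'
from h import *
c=load('wrist2.npz'); print(atz(c,310,258,.167)); print(atd(c,310,258))
E
```

```text
[ 0.48677737 -0.39682972  0.167     ]
[ 0.48698812 -0.39682684  0.16759002]
```

>>> {"method": "move_arm", "body": {
  "linear": [
    [0.0005,0.0025,-0.01],
    [0,0.0025,-0.015],
    [0,0,-0.02],
    [0,0,-0.02],
    [0,0,-0.02],
    [0,0,-0.015],
    [0,0,-0.008],
    [0,0,0],
    [0,0,0]
  ],
  "twist": [
    [-0.1,-0.2,0],
    [0,-0.1,0],
    [0,0,0],
    [0,0,0],
    [0,0,0],
    [0,0,0],
    [0,0,0],
    [0,0,0],
    [0,0,0]
  ]
}}

```text
time: 2.5
eef_pos: [0.4874, -0.3981, 0.1246]
tcp_rot: [0.999, 0.046, 0.004, 0.005]
contact_force: [1.1, 0.9, 0.1]
opening: 1.0
```

```bash
python3 - <<'E'
from h import *
to(.486,-.396,.116,5.5); snap('wrist','3');snap('top','3')
E
```

```text
t 2.5 p [ 0.4874 -0.3981  0.1246] yaw 5.29 tz [ 0.0094 -0.0093 -0.9999] F [1.12 0.85 0.14] op 1.0
shift [-0.0014  0.0021 -0.0086] twist [0.53 0.54 0.22]
```

View pics/wrist3.png

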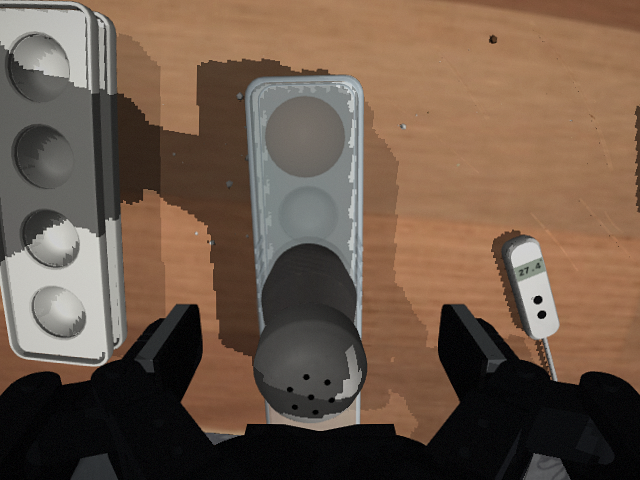

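>>> {"method": "move_arm", "body": {
  "linear": [
    [-0.001,0.002,-0.004],
    [0,0.0005,-0.003],
    [0,0,0],
    [0,0,0]
  ],
  "twist": [
    [0.4,0.4,0.1],
    [0.1,0.1,0.1],
    [0,0,0],
    [0,0,0]
  ]
}}

```text
time: 2.93
eef_pos: [0.4883, -0.3975, 0.1221]
tcp_rot: [0.999, 0.048, 0.003, 0.003]
contact_force: [-0.2, 0.2, 0.1]
opening: 0.995
```

>>> {"method": "move_arm", "body": {
  "linear": [
    [0,0,0],
    [0,0,0],
    [0,0,0],
    [0,0,0],
    [0,0,0],
    [0,0,0],
    [0,0,0],
    [0,0,0]
  ],
  "twist": [
    [0,0,0],
    [0,0,0],
    [0,0,0],
    [0,0,0],
    [0,0,0],
    [0,0,0],
    [0,0,0],
    [0,0,0]
  ],
  "grip": 0,
  "force": 35
}}

```text
time: 3.6
eef_pos: [0.4887, -0.3977, 0.1231]
tcp_rot: [0.999, 0.048, 0.003, 0.004]
contact_force: [-0.1, -0.1, 1.2]
opening: 0.441
```

```bash
python3 - <<'E'
from h import *
st(); snap('wrist','4')
E
```

```text
t 3.6 p [ 0.4887 -0.3977  0.1231] yaw 5.51 tz [ 0.0069 -0.0072 -1.    ] F [-0.08 -0.11  1.16] op 0.441
```

View pics/wrist4.png

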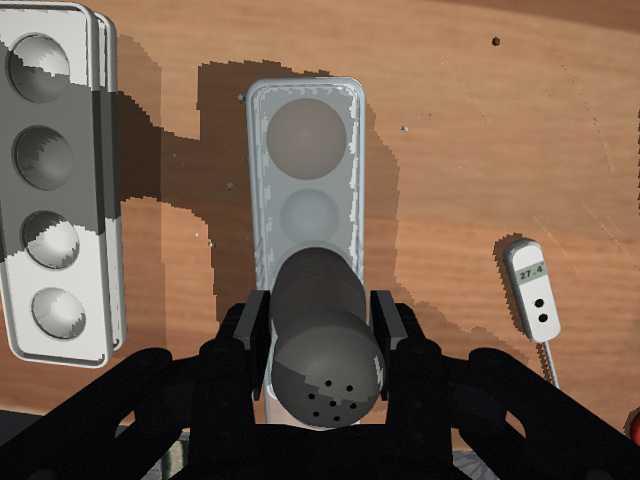

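>>> {"method": "move_arm", "body": {
  "linear": [
    [0,0,0.005],
    [0,0,0.008],
    [0,0,0.01],
    [0,0,0.01],
    [0,0,0.01],
    [0,0,0]
  ],
  "twist": [
    [0,0,0],
    [0,0,0],
    [0,0,0],
    [0,0,0],
    [0,0,0],
    [0,0,0]
  ]
}}

```text
time: 4.15
eef_pos: [0.4883, -0.3974, 0.1701]
tcp_rot: [0.999, 0.048, 0.003, 0.003]
contact_force: [1.0, -0.3, -0.3]
opening: 0.439
```

```bash
python3 - <<'E'
from h import *
st(); snap('wrist','5'); c=snap('side','5')
cv2.imwrite('pics/s5.png',crop(c,320,130,480,270,4))
E
```

```text
t 4.15 p [ 0.4883 -0.3974  0.1701] yaw 5.51 tz [ 0.006  -0.0066 -1.    ] F [ 0.99 -0.32 -0.34] op 0.439
```

View pics/wrist5.png

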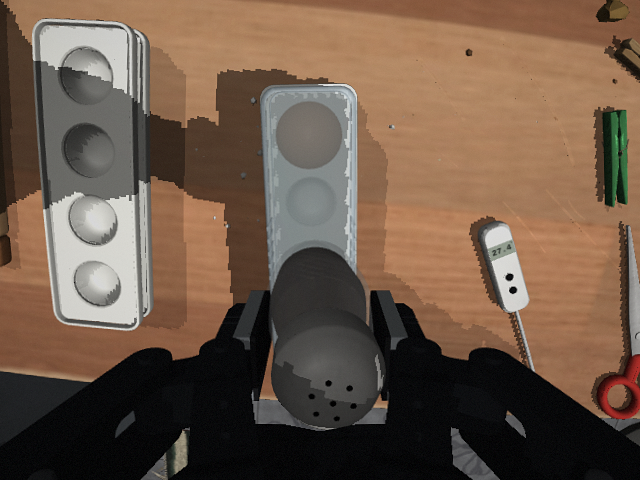

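View pics/s5.png

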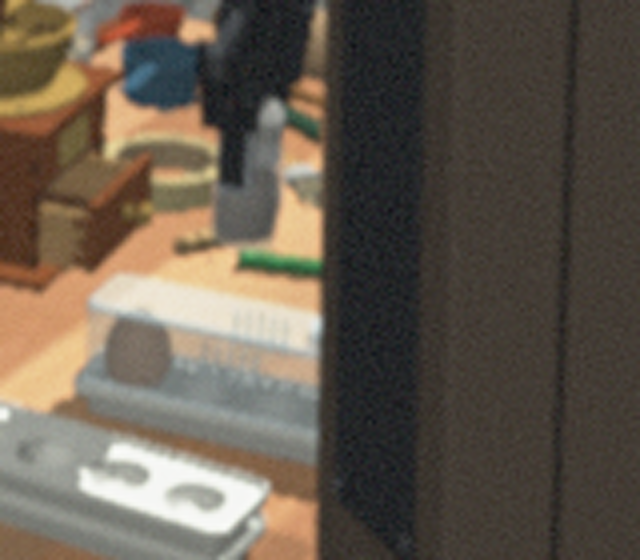

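>>> {"method": "move_arm", "body": {
  "linear": [
    [0.004,0.012,0.002],
    [0.008,0.022,0.002],
    [0.0108,0.0293,0],
    [0.0108,0.0293,0],
    [0.0108,0.0293,0],
    [0.0108,0.0293,0],
    [0.0108,0.0293,0],
    [0.0108,0.0293,0],
    [0.0108,0.0293,0],
    [0.0108,0.0293,0],
    [0.0108,0.0293,0],
    [0.0108,0.0293,0],
    [0.006,0.015,0],
    [0.002,0.005,0],
    [0,0,0]
  ],
  "twist": [
    [0,0,0],
    [0,0,-0.5],
    [0,0,-0.6],
    [0,0,-0.6],
    [0,0,-0.6],
    [0,0,-0.6],
    [0,0,-0.6],
    [0,0,-0.6],
    [0,0,-0.6],
    [0,0,-0.6],
    [0,0,-0.6],
    [0,0,-0.6],
    [0,0,0],
    [0,0,0],
    [0,0,0]
  ]
}}

```text
time: 5.5
eef_pos: [0.6119, -0.0194, 0.164]
tcp_rot: [1.0, -0.012, -0.005, -0.003]
contact_force: [-0.1, -0.7, -0.9]
opening: 0.441
```

```bash
python3 - <<'E'
from h import *
to(.618,-.045,.062,-1.4); snap('wrist','6'); snap('side','6')
E
```

```text
t 5.5 p [ 0.6119 -0.0194  0.164 ] yaw -1.41 tz [-0.0105  0.0066 -0.9999] F [-0.06 -0.7  -0.93] op 0.441
shift [ 0.0061 -0.0256 -0.102 ] twist [-0.38 -0.6   0.01]
```

View pics/wrist6.png

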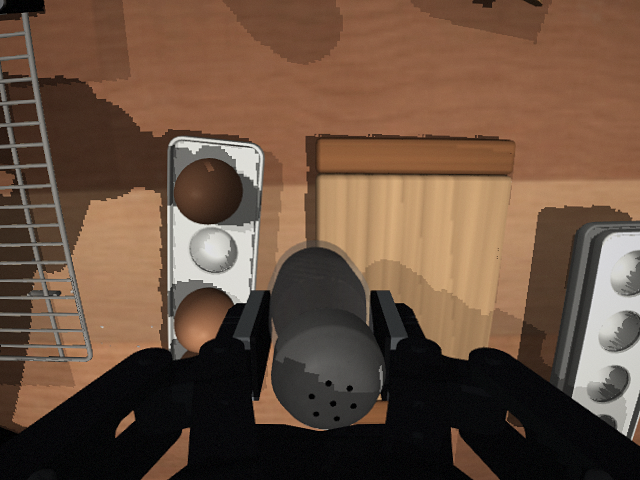

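View pics/side6.png

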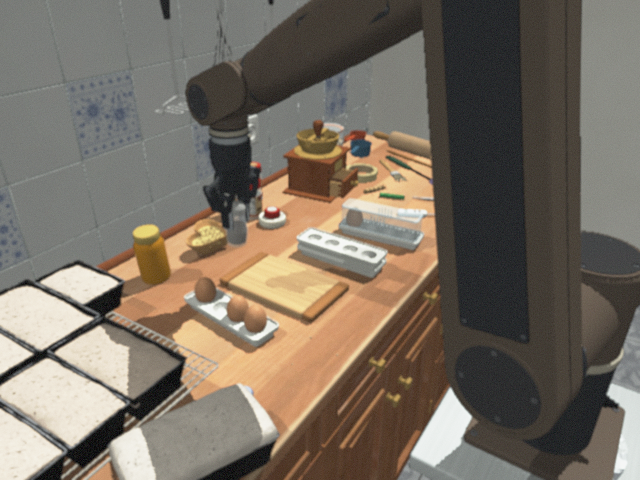

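The board's far corners are at (317,140) and (514,142) in the wrist image. I'll check those, then correct and lower.

```bash
python3 - <<'E'
from h import *
c=load('wrist6.npz')
for u,v in [(318,140),(514,142)]: print(atz(c,u,v,.016).round(4))
# open tray checks
o=np.array([150,120]);f=3;im=crop(c,150,120,350,310,f)
for z,L,W in [(.024,.207,.065),(.024,.202,.06)]: box(im,c,.5664,.0625,-6.4,L,W,z,(0,0,255),o,f)
cv2.imwrite('pics/ov6.png',im)
for u,v in [(213.5,250)]: print('cup',atz(c,u,v,.02).round(4))
E
```

```text
[ 0.6686 -0.0197  0.016 ]
[ 0.665  -0.1548  0.016 ]
cup [0.5928 0.0583 0.02  ]
```

>>> {"method": "move_arm", "body": {
  "linear": [
    [0.002,-0.009,-0.004],
    [0.002,-0.009,-0.012],
    [0.001,-0.005,-0.015],
    [0,-0.001,-0.015],
    [0,0,-0.012],
    [0,0,-0.008],
    [0,0,0],
    [0,0,0]
  ],
  "twist": [
    [-0.1,-0.2,0],
    [-0.1,-0.2,0],
    [-0.1,-0.1,0],
    [0,0,0],
    [0,0,0],
    [0,0,0],
    [0,0,0],
    [0,0,0]
  ]
}}

```text
time: 6.27
eef_pos: [0.6145, -0.0591, 0.091]
tcp_rot: [1.0, -0.02, -0.001, 0.001]
contact_force: [0.4, 0.1, -1.3]
opening: 0.439
```

```bash
python3 - <<'E'
from h import *
to(.618,-.045,.062,-1.4); c=snap('side','7'); cv2.imwrite('pics/s7.png',crop(c,180,160,380,320,4))
E
```

```text
t 6.27 p [ 0.6145 -0.0591  0.091 ] yaw -2.26 tz [-0.0022 -0.0023 -1.    ] F [ 0.41  0.07 -1.31] op 0.439
shift [ 0.0035  0.0141 -0.029 ] twist [ 0.13 -0.13  0.86]
```

View pics/s7.png

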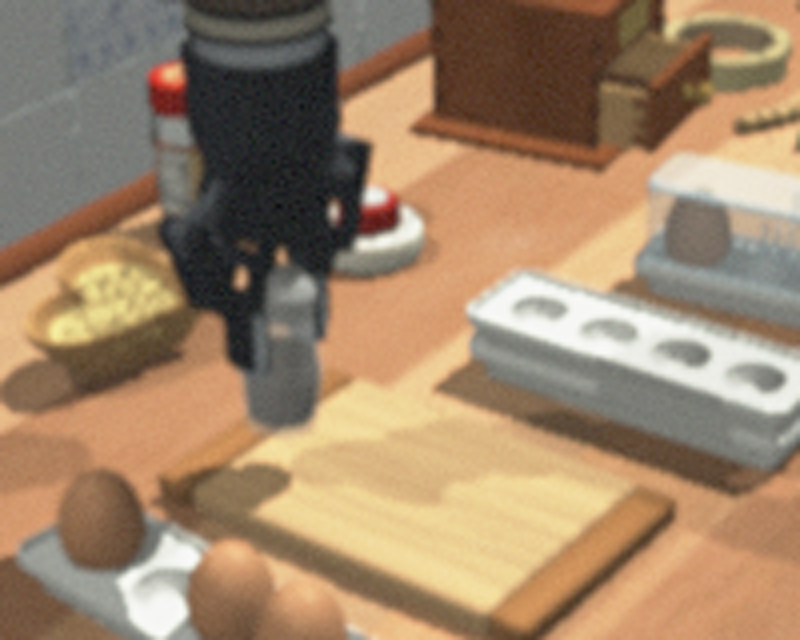

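View pics/ov6.png

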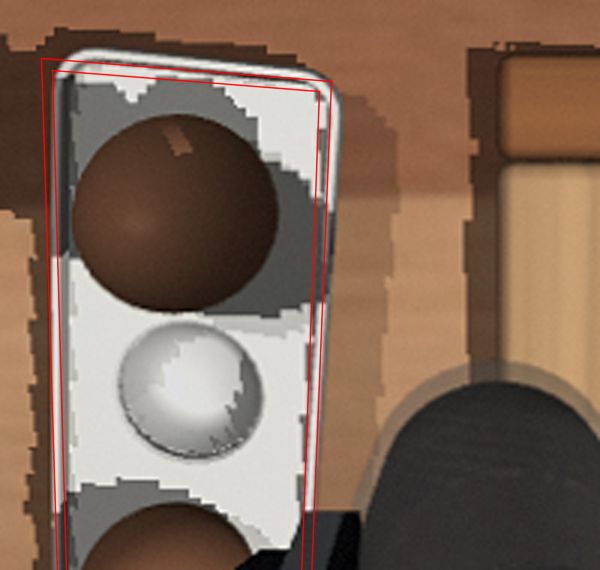

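>>> {"method": "move_arm", "body": {
  "linear": [
    [0.001,0.005,-0.004],
    [0.001,0.004,-0.005],
    [0.0005,0.002,-0.005],
    [0,0.001,-0.004],
    [0,0,-0.002],
    [0,0,0],
    [0,0,0]
  ],
  "twist": [
    [0,0,0.3],
    [0,0,0.3],
    [0,0,0],
    [0,0,0],
    [0,0,0],
    [0,0,0],
    [0,0,0]
  ]
}}

```text
time: 6.9
eef_pos: [0.6192, -0.0447, 0.0721]
tcp_rot: [1.0, -0.013, 0.002, 0.002]
contact_force: [0.0, -0.9, 0.4]
opening: 0.441
```

```bash
python3 - <<'E'
from h import *
to(.618,-.045,.062,-1.4)
E
```

```text
t 6.9 p [ 0.6192 -0.0447  0.0721] yaw -1.45 tz [ 0.0031 -0.0035 -1.    ] F [ 0.03 -0.92  0.43] op 0.441
shift [-0.0012 -0.0003 -0.0101] twist [0.2  0.18 0.05]
```

>>> {"method": "move_arm", "body": {
  "linear": [
    [0,0,-0.003],
    [0,0,-0.002],
    [0,0,-0.002],
    [0,0,-0.001],
    [0,0,0],
    [0,0,0]
  ],
  "twist": [
    [0.1,0.1,0],
    [0.1,0.1,0],
    [0,0,0],
    [0,0,0],
    [0,0,0],
    [0,0,0]
  ]
}}

```text
time: 7.4
eef_pos: [0.6196, -0.045, 0.0638]
tcp_rot: [1.0, -0.013, 0.0, 0.0]
contact_force: [-0.4, 0.5, -1.5]
opening: 0.441
```

```bash
python3 - <<'E'
from h import *
st(); c=snap('side','8'); cv2.imwrite('pics/s8.png',crop(c,210,200,310,300,6))
E
```

```text
t 7.4 p [ 0.6196 -0.045   0.0638] yaw -1.46 tz [ 3.e-04 -0.e+00 -1.e+00] F [-0.43  0.5  -1.53] op 0.441
```

View pics/s8.png

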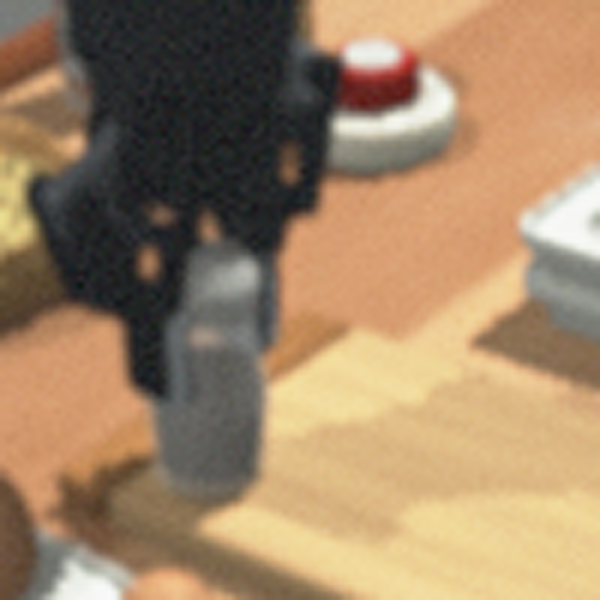

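Close to contact; I'll lower in 1 mm steps.

>>> {"method": "move_arm", "body": {
  "linear": [
    [0,0,-0.0015],
    [0,0,-0.001],
    [0,0,0],
    [0,0,0]
  ],
  "twist": [
    [0,0,0],
    [0,0,0],
    [0,0,0],
    [0,0,0]
  ]
}}

```text
time: 7.78
eef_pos: [0.6203, -0.0453, 0.0623]
tcp_rot: [1.0, -0.013, 0.001, 0.0]
contact_force: [-0.6, -0.2, -1.6]
opening: 0.44
```

```bash
python3 - <<'E'
from h import *
st()
E
```

```text
t 7.78 p [ 0.6203 -0.0453  0.0623] yaw -1.47 tz [ 1.8e-03 -4.0e-04 -1.0e+00] F [-0.59 -0.24 -1.56] op 0.44
```

>>> {"method": "move_arm", "body": {
  "linear": [
    [0,0,-0.0015],
    [0,0,-0.001],
    [0,0,0],
    [0,0,0]
  ],
  "twist": [
    [0,0,0],
    [0,0,0],
    [0,0,0],
    [0,0,0]
  ]
}}

```text
time: 8.12
eef_pos: [0.6211, -0.0453, 0.0624]
tcp_rot: [1.0, -0.013, 0.001, 0.0]
contact_force: [0.4, -0.1, -0.4]
opening: 0.439
```

```bash
python3 - <<'E'
from h import *
st()
E
```

```text
t 8.12 p [ 0.6211 -0.0453  0.0624] yaw -1.46 tz [ 2.6e-03 -7.0e-04 -1.0e+00] F [ 0.43 -0.05 -0.37] op 0.439
```

>>> {"method": "move_arm", "body": {
  "linear": [
    [0,0,0],
    [0,0,0],
    [0,0,0],
    [0,0,0],
    [0,0,0.005],
    [0,0,0.012],
    [0,0,0.02],
    [0,0,0.03],
    [0,0,0.03],
    [0,0,0.02],
    [0,0,0.005]
  ],
  "twist": [
    [0,0,0],
    [0,0,0],
    [0,0,0],
    [0,0,0],
    [0,0,0],
    [0,0,0],
    [0,0,0],
    [0,0,0],
    [0,0,0],
    [0,0,0],
    [0,0,0]
  ],
  "grip": 1
}}

```text
time: 9.03
eef_pos: [0.6182, -0.0447, 0.1899]
tcp_rot: [1.0, -0.013, -0.001, -0.0]
contact_force: [0.6, 0.5, 0.4]
opening: 0.999
```

```bash
python3 - <<'E'
from h import *
to(.481,-.395,.25,5.4); c=snap('wrist','9'); c=snap('side','9'); cv2.imwrite('pics/s9.png',crop(c,210,200,310,300,6))
E
```

```text
t 9.03 p [ 0.6182 -0.0447  0.1899] yaw -1.47 tz [-2.1e-03  5.0e-04 -1.0e+00] F [0.58 0.49 0.43] op 0.999
shift [-0.1372 -0.3503  0.0601] twist [-0.02 -0.12  6.87]
```

View pics/wrist9.png

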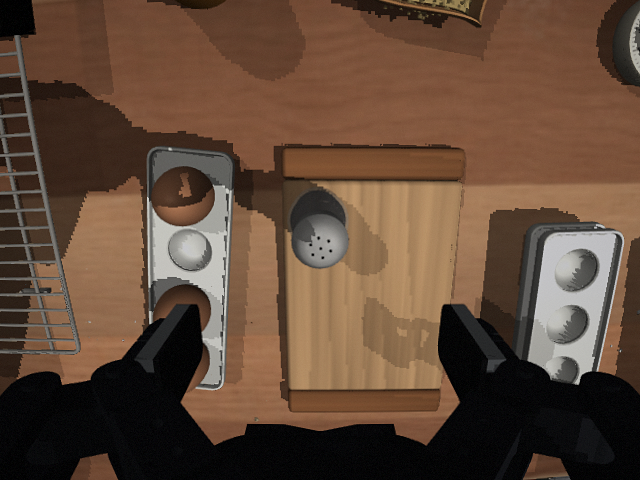

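View pics/s9.png

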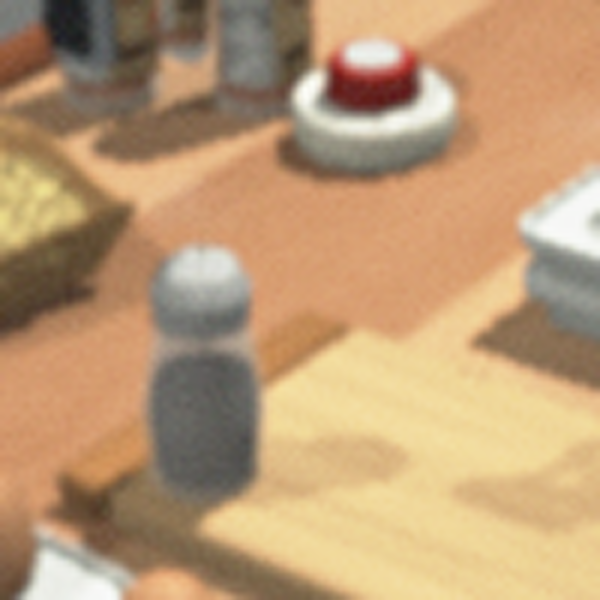

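The salt stands upright on the board, top at (320,247). Next is the cover, so I'll move back over the covered tray.

>>> {"method": "move_arm", "body": {
  "linear": [
    [-0.005,-0.012,0.006],
    [-0.011,-0.028,0.006],
    [-0.013,-0.034,0.006],
    [-0.013,-0.034,0.006],
    [-0.013,-0.034,0.006],
    [-0.013,-0.034,0.006],
    [-0.013,-0.034,0.006],
    [-0.013,-0.034,0.004],
    [-0.013,-0.034,0],
    [-0.011,-0.028,0],
    [-0.006,-0.014,0],
    [-0.002,-0.005,0],
    [-0.001,-0.002,0],
    [0,0,0],
    [0,0,0]
  ],
  "twist": [
    [0,0,0],
    [0,0,0.7],
    [0,0,0.7],
    [0,0,0.7],
    [0,0,0.7],
    [0,0,0.7],
    [0,0,0.7],
    [0,0,0.7],
    [0,0,0.7],
    [0,0,0.6],
    [0,0,0.3],
    [0,0,0],
    [0,0,0],
    [0,0,0],
    [0,0,0]
  ]
}}

```text
time: 10.38
eef_pos: [0.4639, -0.3847, 0.2098]
tcp_rot: [0.999, 0.047, -0.022, -0.013]
contact_force: [-0.5, -0.1, 0.5]
opening: 1.0
```

```bash
python3 - <<'E'
from h import *
c=load('wrist9.npz')
P=np.array([atz(c,u,v,.016)[:2] for u,v in [(284,149),(465,149),(438,411),(290,411)]]); print(P.round(4),P.mean(0))
print('salt',atz(c,320,247,.106).round(4))
to(.481,-.395,.06,5.4); c=snap('wrist','10')
f=3; o=np.array([260,60]); im=crop(c,230,40,430,240,f);o=np.array([230,40])
for p,cc in [((.481,-.395,5.4),(0,255,0))]:
    box(im,c,*p,.207,.065,.024,(0,0,255),o,f);box(im,c,*p,.196,.054,.077,cc,o,f);box(im,c,*p,.196,.054,.020,(255,255,0),o,f)
cv2.imwrite('pics/ov10.png',im)
E
```

```text
[[ 0.6688 -0.0203]
 [ 0.6658 -0.1564]
 [ 0.4284 -0.1504]
 [ 0.4332 -0.0134]] [ 0.54905297 -0.08511388]
salt [ 0.6203 -0.0459  0.106 ]
t 10.38 p [ 0.4639 -0.3847  0.2098] yaw 5.43 tz [-0.0446  0.0229 -0.9987] F [-0.52 -0.06  0.46] op 1.0
shift [ 0.0171 -0.0103 -0.1498] twist [-1.31 -2.56  0.01]
```

View pics/ov10.png

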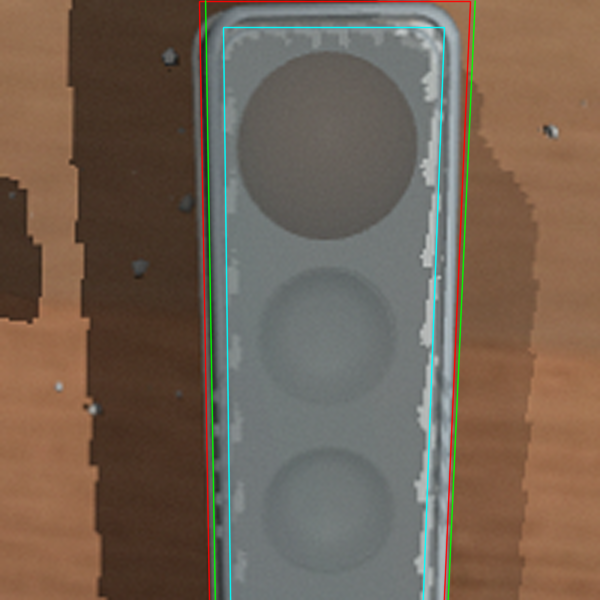

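View pics/wrist10.png

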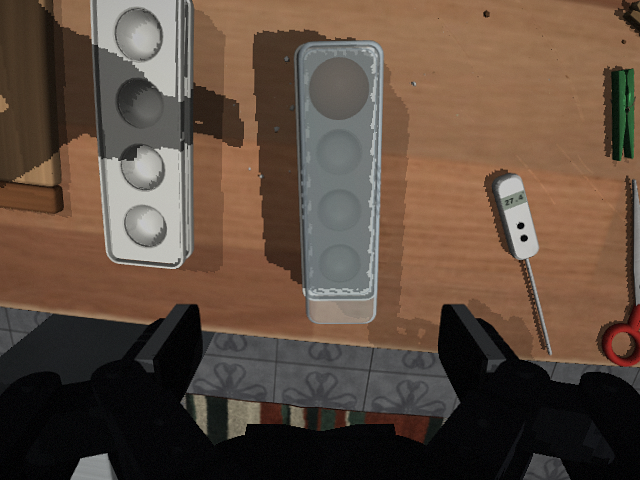

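```bash
python3 - <<'E'
from h import *
c=load('wrist10.npz')
P=[]
for u,v in [(230+327/3,40+336/3),(230+327/3,40+510/3),(339.5,265)]:
    p=atz(c,u,v,.019); P.append(p); print(p.round(4))
P=np.array(P); print(P.mean(0),np.degrees(np.arctan2(P[0,1]-P[2,1],P[0,0]-P[2,0])))
print('egg', atz(c,230+328/3,40+145/3,.035).round(4))
# cover top corners at bottom: 
for u,v in [(306,322),(375,322),(304,44),(381,44)]: print(atz(c,u,v,.077).round(4))
E
python3 - <<'E'
import sys; sys.path.insert(0,'.')
from h import *
import os; os.chdir('.')
c=load('wrist10.npz'); cv2.imwrite('pics/w10b.png',crop(c,290,180,400,340,4.0)[:600])
E
```

```text
[ 0.5035 -0.3922  0.019 ]
[ 0.4567 -0.3972  0.019 ]
[ 0.4083 -0.4029  0.019 ]
[ 0.4561981  -0.39740313  0.019     ] 6.416845164847883
egg [ 0.5505 -0.3871  0.035 ]
[ 0.3841 -0.3794  0.077 ]
[ 0.3896 -0.4303  0.077 ]
[ 0.5729 -0.3626  0.077 ]
[ 0.5772 -0.4087  0.077 ]
```

```bash
python3 -c "
from h import *
c=load('wrist10.npz'); cv2.imwrite('pics/w10c.png',crop(c,280,240,400,340,6.0)); cv2.imwrite('pics/w10d.png',crop(c,280,30,400,130,6.0))"
```

```text
(no output)
```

View pics/w10c.png

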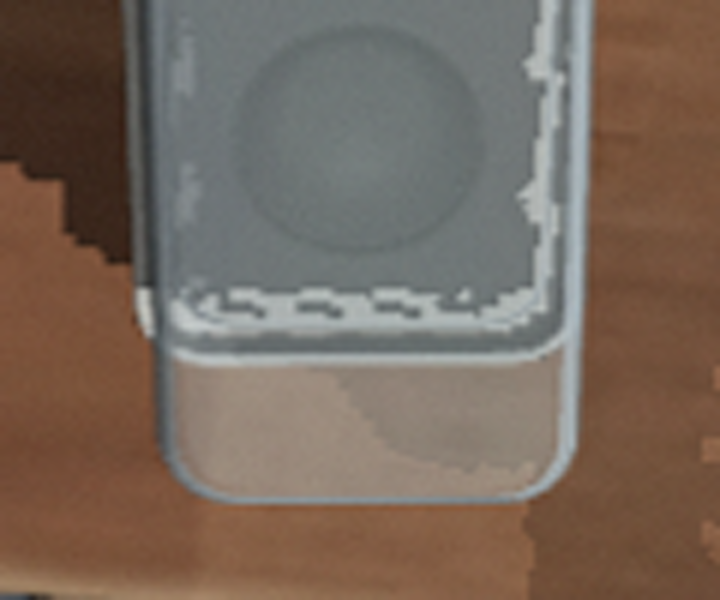

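View pics/w10d.png

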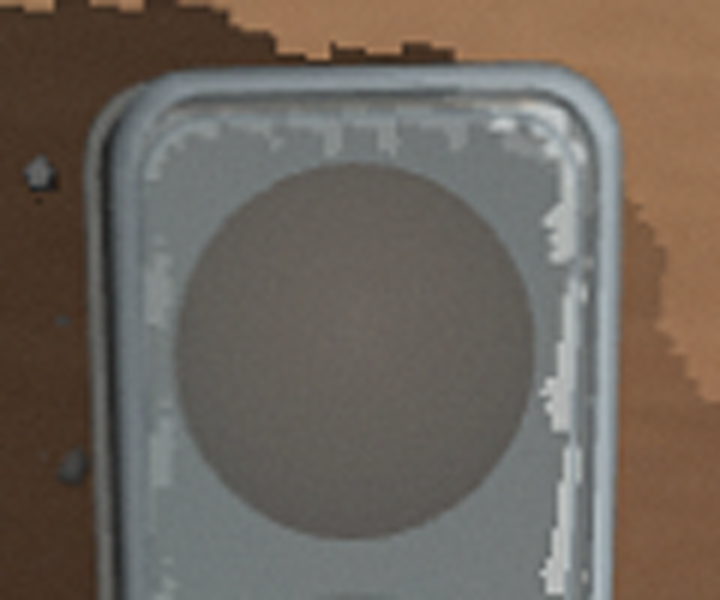

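```bash
python3 - <<'E'
from h import *
c=load('wrist10.npz')
P=np.array([atz(c,u,v,.077)[:2] for u,v in [(297.5,41.3),(383.3,41.3),(376.2,323.3),(306.7,323.3)]]); print(P.round(4),P.mean(0))
a=(P[0]+P[1]-P[2]-P[3])/2; print(np.linalg.norm(a),np.degrees(np.arctan2(a[1],a[0])), np.linalg.norm(P[0]-P[1]),np.linalg.norm(P[2]-P[3]))
E
```

```text
[[ 0.5741 -0.3586]
 [ 0.5789 -0.4098]
 [ 0.3886 -0.4313]
 [ 0.3831 -0.38  ]] [ 0.48115431 -0.39494656]
0.19181966667217196 6.431366633307 0.051472694304636434 0.051615713868501736
```

>>> {"method": "move_arm", "body": {
  "linear": [
    [0.004,-0.0025,0],
    [0.004,-0.0025,-0.01],
    [0.004,-0.0025,-0.015],
    [0.002,-0.001,-0.018],
    [0.001,0,-0.018],
    [0,0,-0.01],
    [0,0,-0.003],
    [0,0,0],
    [0,0,0]
  ],
  "twist": [
    [-0.4,-0.7,0.3],
    [-0.4,-0.7,0.3],
    [-0.3,-0.6,0.2],
    [-0.1,-0.3,0.1],
    [0,-0.1,0],
    [0,0,0],
    [0,0,0],
    [0,0,0],
    [0,0,0]
  ]
}}

```text
time: 11.18
eef_pos: [0.4873, -0.3862, 0.1363]
tcp_rot: [0.998, 0.063, 0.003, 0.003]
contact_force: [0.2, 0.5, -0.3]
opening: 1.002
```

```bash
python3 - <<'E'
from h import *
to(.481,-.395,.044,6.4)
E
```

```text
t 11.18 p [ 0.4873 -0.3862  0.1363] yaw 7.25 tz [ 0.0073 -0.0047 -1.    ] F [ 0.18  0.51 -0.35] op 1.002
shift [-0.0063 -0.0088 -0.0923] twist [ 0.27  0.41 -0.85]
```

>>> {"method": "move_arm", "body": {
  "linear": [
    [-0.002,-0.003,0],
    [-0.002,-0.003,-0.004],
    [-0.001,-0.002,-0.006],
    [0,-0.001,-0.008],
    [0,0,-0.006],
    [0,0,-0.002],
    [0,0,0],
    [0,0,0]
  ],
  "twist": [
    [0.1,0.1,-0.3],
    [0.1,0.1,-0.3],
    [0.1,0.1,-0.1],
    [0,0,0],
    [0,0,0],
    [0,0,0],
    [0,0,0],
    [0,0,0]
  ]
}}

```text
time: 11.85
eef_pos: [0.4829, -0.3982, 0.1116]
tcp_rot: [0.998, 0.056, 0.003, 0.002]
contact_force: [0.4, -0.5, 0.3]
opening: 1.003
```

```bash
python3 - <<'E'
from h import *
to(.481,-.395,.044,6.4)
E
```

```text
t 11.85 p [ 0.4829 -0.3982  0.1116] yaw 6.44 tz [ 0.0059 -0.004  -1.    ] F [ 0.41 -0.48  0.28] op 1.003
shift [-0.0019  0.0032 -0.0676] twist [ 0.23  0.34 -0.04]
```

>>> {"method": "move_arm", "body": {
  "linear": [
    [-0.001,0.0015,-0.006],
    [-0.0005,0.001,-0.01],
    [0,0,-0.012],
    [0,0,-0.012],
    [0,0,-0.01],
    [0,0,-0.006],
    [0,0,-0.003],
    [0,0,0],
    [0,0,0]
  ],
  "twist": [
    [0.1,0.1,0],
    [0.1,0.1,0],
    [0,0.1,0],
    [0,0,0],
    [0,0,0],
    [0,0,0],
    [0,0,0],
    [0,0,0],
    [0,0,0]
  ]
}}

```text
time: 12.6
eef_pos: [0.4803, -0.3937, 0.044]
tcp_rot: [0.998, 0.056, -0.001, -0.001]
contact_force: [0.1, 0.5, 0.5]
opening: 0.999
```

```bash
python3 - <<'E'
from h import *
to(.481,-.395,.044,6.4); snap('wrist','11')
E
```

```text
t 12.6 p [ 0.4803 -0.3937  0.044 ] yaw 6.47 tz [-0.0024  0.0028 -1.    ] F [0.1  0.54 0.46] op 0.999
shift [ 0.0007 -0.0013 -0.    ] twist [-0.16 -0.14 -0.07]
```

View pics/wrist11.png

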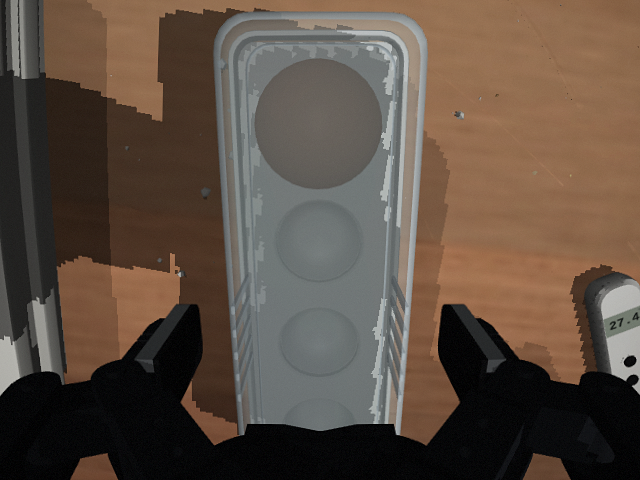

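>>> {"method": "move_arm", "body": {
  "linear": [
    [0,0,0],
    [0,0,0],
    [0,0,0],
    [0,0,0],
    [0,0,0],
    [0,0,0],
    [0,0,0]
  ],
  "twist": [
    [0,0,0],
    [0,0,0],
    [0,0,0],
    [0,0,0],
    [0,0,0],
    [0,0,0],
    [0,0,0]
  ],
  "grip": 0,
  "force": 30
}}

```text
time: 13.23
eef_pos: [0.4815, -0.3951, 0.0471]
tcp_rot: [0.998, 0.056, 0.0, 0.001]
contact_force: [0.6, 0.2, -0.7]
opening: 0.628
```

```bash
python3 - <<'E'
from h import *
st(); snap('wrist','12')
E
```

```text
t 13.23 p [ 0.4815 -0.3951  0.0471] yaw 6.47 tz [ 0.001 -0.001 -1.   ] F [ 0.61  0.19 -0.65] op 0.628
```

View pics/wrist12.png

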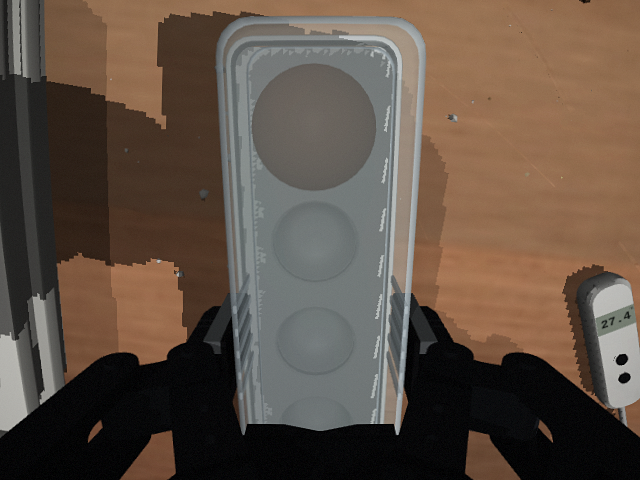

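>>> {"method": "move_arm", "body": {
  "linear": [
    [0,0,0.004],
    [0,0,0.008],
    [0,0,0.01],
    [0,0,0.012],
    [0,0,0.012],
    [0,0,0.012],
    [0,0,0.012],
    [0,0,0.01],
    [0,0,0.004],
    [0,0,0]
  ],
  "twist": [
    [0,0,0],
    [0,0,0],
    [0,0,0],
    [0,0,0],
    [0,0,0],
    [0,0,0],
    [0,0,0],
    [0,0,0],
    [0,0,0],
    [0,0,0]
  ]
}}

```text
time: 14.12
eef_pos: [0.4821, -0.3956, 0.1434]
tcp_rot: [0.998, 0.056, 0.002, 0.003]
contact_force: [0.4, 0.4, -1.2]
opening: 0.628
```

```bash
python3 - <<'E'
from h import *
to(.549,-.120,.15,-1.4); snap('wrist','13'); c=snap('side','13'); cv2.imwrite('pics/s13.png',crop(c,300,120,460,260,4))
E
```

```text
t 14.12 p [ 0.4821 -0.3956  0.1434] yaw 6.48 tz [ 0.0044 -0.0049 -1.    ] F [ 0.43  0.4  -1.22] op 0.628
shift [0.0669 0.2756 0.0066] twist [ 0.3   0.23 -7.88]
```

View pics/wrist13.png

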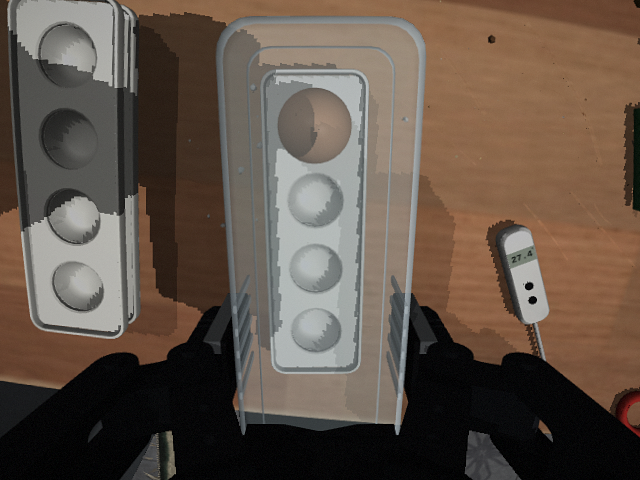

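View pics/s13.png

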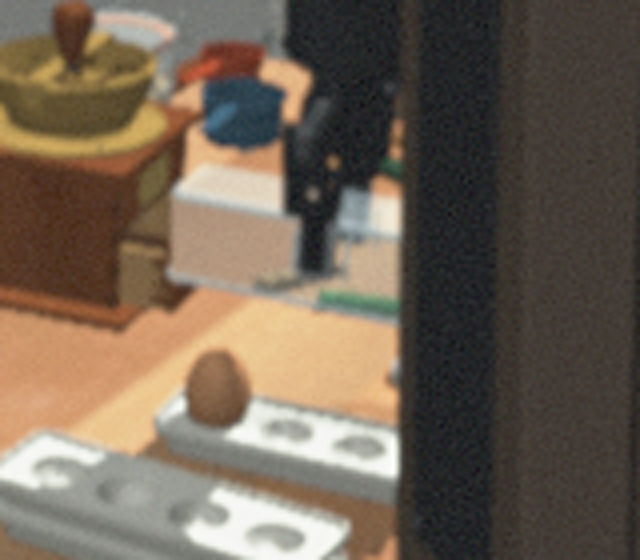

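>>> {"method": "move_arm", "body": {
  "linear": [
    [0.003,0.01,0.004],
    [0.005,0.02,0.004],
    [0.006,0.026,0.004],
    [0.006,0.028,0.004],
    [0.006,0.028,0.002],
    [0.006,0.028,0],
    [0.006,0.028,0],
    [0.006,0.026,0],
    [0.006,0.022,0],
    [0.004,0.016,0],
    [0.003,0.01,0],
    [0.002,0.005,0],
    [0.001,0.002,0],
    [0,0,0],
    [0,0,0]
  ],
  "twist": [
    [0,0,0],
    [0,0,-0.7],
    [0,0,-0.8],
    [0,0,-0.9],
    [0,0,-0.9],
    [0,0,-0.9],
    [0,0,-0.9],
    [0,0,-0.9],
    [0,0,-0.8],
    [0,0,-0.5],
    [0,0,-0.3],
    [0,0,0],
    [0,0,0],
    [0,0,0],
    [0,0,0]
  ]
}}

```text
time: 15.47
eef_pos: [0.5352, -0.1227, 0.1484]
tcp_rot: [1.0, -0.013, -0.009, -0.007]
contact_force: [0.2, -0.3, -1.1]
opening: 0.632
```

```bash
python3 - <<'E'
from h import *
to(.549,-.120,.044,-1.4); snap('wrist','14')
E
```

```text
t 15.47 p [ 0.5352 -0.1227  0.1484] yaw -1.54 tz [-0.0181  0.0142 -0.9997] F [ 0.21 -0.3  -1.06] op 0.632
shift [ 0.0138  0.0027 -0.1044] twist [-0.81 -1.04  0.15]
```

View pics/wrist14.png

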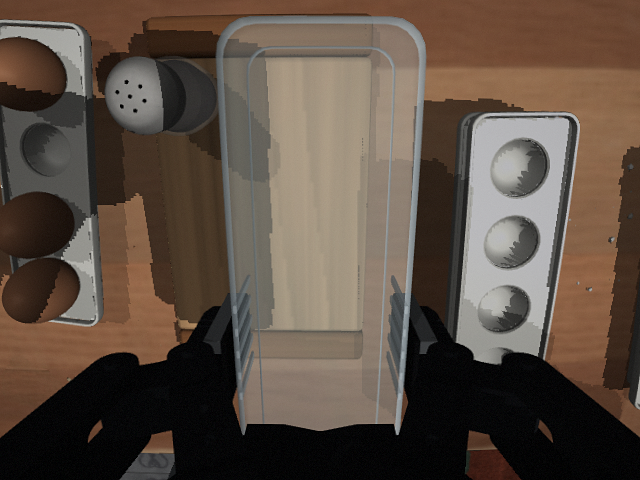

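>>> {"method": "move_arm", "body": {
  "linear": [
    [0.004,0,0],
    [0.004,0,-0.006],
    [0.003,0,-0.01],
    [0.001,0,-0.014],
    [0,0,-0.014],
    [0,0,-0.012],
    [0,0,-0.008],
    [0,0,-0.003],
    [0,0,0],
    [0,0,0]
  ],
  "twist": [
    [-0.3,-0.4,0],
    [-0.3,-0.4,0],
    [-0.2,-0.2,0],
    [0,0,0],
    [0,0,0],
    [0,0,0],
    [0,0,0],
    [0,0,0],
    [0,0,0],
    [0,0,0]
  ]
}}

```text
time: 16.35
eef_pos: [0.5483, -0.1271, 0.0743]
tcp_rot: [1.0, -0.017, 0.001, 0.001]
contact_force: [0.5, -0.5, -0.3]
opening: 0.627
```

```bash
python3 - <<'E'
from h import *
to(.549,-.120,.044,-1.4); snap('wrist','15')
E
```

```text
t 16.35 p [ 0.5483 -0.1271  0.0743] yaw -1.95 tz [ 0.0019 -0.0024 -1.    ] F [ 0.51 -0.52 -0.32] op 0.627
shift [ 0.0007  0.0071 -0.0303] twist [0.14 0.11 0.55]
```

>>> {"method": "move_arm", "body": {
  "linear": [
    [0,0.003,-0.004],
    [0,0.002,-0.006],
    [0,0.001,-0.006],
    [0,0,-0.005],
    [0,0,-0.003],
    [0,0,-0.001],
    [0,0,0],
    [0,0,0]
  ],
  "twist": [
    [0.1,0.1,0.3],
    [0,0,0.1],
    [0,0,0],
    [0,0,0],
    [0,0,0],
    [0,0,0],
    [0,0,0],
    [0,0,0]
  ]
}}

```text
time: 17.07
eef_pos: [0.5501, -0.1208, 0.0493]
tcp_rot: [1.0, -0.013, 0.002, 0.001]
contact_force: [0.3, 0.1, -1.1]
opening: 0.626
```

```bash
python3 - <<'E'
from h import *
to(.549,-.120,.044,-1.4); c=snap('side','16'); cv2.imwrite('pics/s16.png',crop(c,200,190,380,330,4))
E
```

```text
t 17.07 p [ 0.5501 -0.1208  0.0493] yaw -1.47 tz [ 0.0048 -0.0026 -1.    ] F [ 0.33  0.07 -1.08] op 0.626
shift [-0.0011  0.0008 -0.0053] twist [0.15 0.27 0.07]
```

View pics/s16.png

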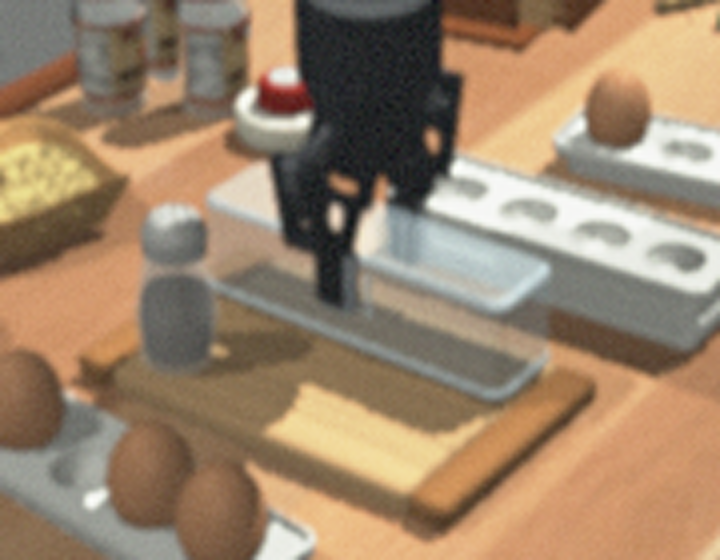

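Only a few millimetres remain.

>>> {"method": "move_arm", "body": {
  "linear": [
    [0,0,-0.003],
    [0,0,-0.002],
    [0,0,-0.002],
    [0,0,-0.001],
    [0,0,0],
    [0,0,0]
  ],
  "twist": [
    [0.1,0.1,0],
    [0,0.1,0],
    [0,0,0],
    [0,0,0],
    [0,0,0],
    [0,0,0]
  ]
}}

```text
time: 17.62
eef_pos: [0.5508, -0.1213, 0.042]
tcp_rot: [1.0, -0.013, 0.001, 0.001]
contact_force: [0.6, -0.2, 0.4]
opening: 0.631
```

```bash
python3 - <<'E'
from h import *
to(.549,-.120,.043,-1.4)
E
```

```text
t 17.62 p [ 0.5508 -0.1213  0.042 ] yaw -1.5 tz [ 0.0021 -0.0011 -1.    ] F [ 0.6  -0.19  0.4 ] op 0.631
shift [-0.0018  0.0013  0.001 ] twist [0.06 0.12 0.1 ]
```

>>> {"method": "move_arm", "body": {
  "linear": [
    [0,0,0],
    [0,0,0],
    [0,0,0],
    [0,0,0],
    [0,0,0],
    [0,0,0.005],
    [0,0,0.012],
    [0,0,0.02],
    [0,0,0.03],
    [0,0,0.03],
    [0,0,0.02],
    [0,0,0.005],
    [0,0,0]
  ],
  "twist": [
    [0,0,0],
    [0,0,0],
    [0,0,0],
    [0,0,0],
    [0,0,0],
    [0,0,0],
    [0,0,0],
    [0,0,0],
    [0,0,0],
    [0,0,0],
    [0,0,0],
    [0,0,0],
    [0,0,0]
  ],
  "grip": 1
}}

```text
time: 18.7
eef_pos: [0.5499, -0.1209, 0.1743]
tcp_rot: [1.0, -0.013, 0.002, 0.001]
contact_force: [0.2, -0.4, -0.0]
opening: 1.001
```

```bash
python3 - <<'E'
from h import *
to(.5495,-.387,.25,6.4); snap('wrist','17'); c=snap('side','17'); cv2.imwrite('pics/s17.png',crop(c,200,190,380,330,4))
E
```

```text
t 18.7 p [ 0.5499 -0.1209  0.1743] yaw -1.49 tz [ 0.0048 -0.0023 -1.    ] F [ 0.16 -0.38 -0.05] op 1.001
shift [-0.0004 -0.2661  0.0757] twist [0.11 0.28 7.89]
```

View pics/wrist17.png

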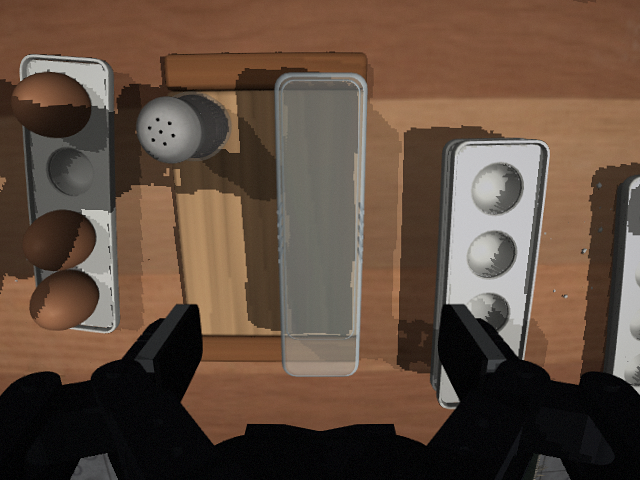

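View pics/s17.png

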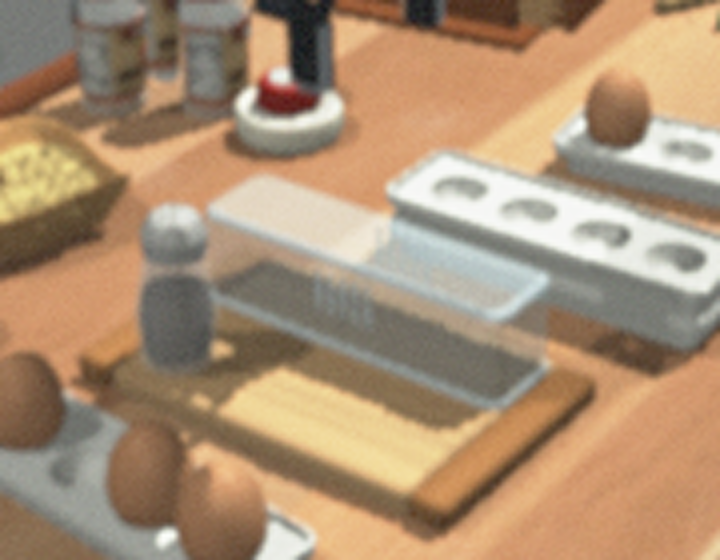

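Both the salt and the cover stand on the board, released. Next is the egg.

>>> {"method": "move_arm", "body": {
  "linear": [
    [0,-0.01,0.003],
    [-0.002,-0.022,0.004],
    [-0.002,-0.03,0.004],
    [-0.002,-0.032,0.004],
    [-0.002,-0.032,0.002],
    [-0.002,-0.032,0],
    [0,-0.03,0],
    [0,-0.024,0],
    [0,-0.014,0],
    [0,-0.007,0],
    [0,-0.003,0],
    [0,-0.001,0],
    [0,0,0]
  ],
  "twist": [
    [0,0,0],
    [0,0,0.8],
    [0,0,0.9],
    [0,0,1],
    [0,0,1],
    [0,0,1],
    [0,0,1],
    [0,0,0.9],
    [0,0,0.5],
    [0,0,0.2],
    [0,0,0],
    [0,0,0],
    [0,0,0]
  ]
}}

```text
time: 19.88
eef_pos: [0.5249, -0.3679, 0.1648]
tcp_rot: [0.998, 0.054, -0.016, -0.011]
contact_force: [0.3, -0.3, 0.2]
opening: 1.0
```

```bash
python3 - <<'E'
from h import *
to(.5497,-.387,.04,6.4); snap('wrist','18')
E
```

```text
t 19.88 p [ 0.5249 -0.3679  0.1648] yaw 6.24 tz [-0.0338  0.0211 -0.9992] F [ 0.27 -0.25  0.24] op 1.0
shift [ 0.0248 -0.0191 -0.1248] twist [-1.21 -1.94  0.18]
```

View pics/wrist18.png

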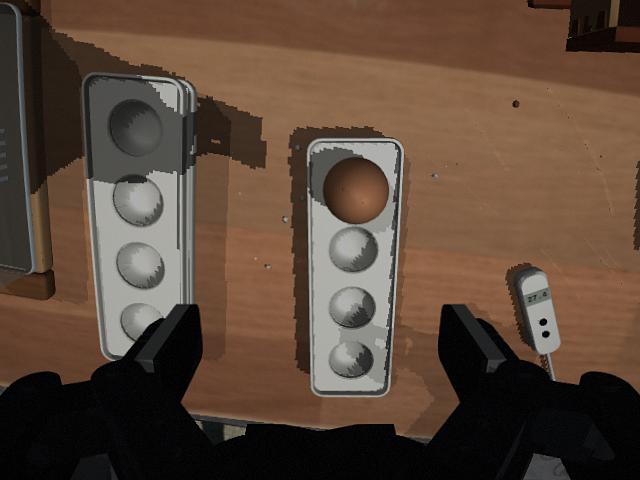

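```bash
python3 - <<'E'
from h import *
c=load('wrist18.npz')
P=np.array([atz(c,u,v,.019)[:2] for u,v in [(353.5,249.5),(352,307),(351,359.5)]]);print(P.round(4),np.degrees(np.arctan2(*(P[0]-P[2])[::-1])))
m=P.mean(0);a=P[0]-P[2];a/=np.linalg.norm(a);print('ctr',m+.0235*a,'egg cup',m+.094*a)
print('egg',atz(c,356,190,.038).round(4), atd(c,356,190).round(4))
E
```

```text
[[ 0.5032 -0.3925]
 [ 0.4567 -0.3976]
 [ 0.4096 -0.4032]] 6.521488178635941
ctr [ 0.47983794 -0.39507031] egg cup [ 0.54988175 -0.38706322]
egg [ 0.5506 -0.3867  0.038 ] [ 0.5561 -0.3843  0.066 ]
```

>>> {"method": "move_arm", "body": {
  "linear": [
    [0.006,-0.004,0],
    [0.006,-0.005,0],
    [0.005,-0.004,-0.004],
    [0.003,-0.003,-0.006],
    [0.001,-0.001,-0.006],
    [0,0,-0.004],
    [0,0,0],
    [0,0,0]
  ],
  "twist": [
    [-0.3,-0.6,0],
    [-0.3,-0.6,0.1],
    [-0.3,-0.5,0],
    [-0.1,-0.2,0],
    [0,0,0],
    [0,0,0],
    [0,0,0],
    [0,0,0]
  ]
}}

```text
time: 20.6
eef_pos: [0.5498, -0.3819, 0.1427]
tcp_rot: [0.998, 0.058, 0.002, -0.001]
contact_force: [-0.2, -0.3, 0.8]
opening: 0.998
```

```bash
python3 - <<'E'
from h import *
to(.5497,-.387,.04,6.4); snap('wrist','19')
E
```

```text
t 20.6 p [ 0.5498 -0.3819  0.1427] yaw 6.68 tz [ 0.0029  0.0026 -1.    ] F [-0.25 -0.34  0.82] op 0.998
shift [-1.000e-04 -5.100e-03 -1.027e-01] twist [-0.15  0.16 -0.28]
```

View pics/wrist19.png

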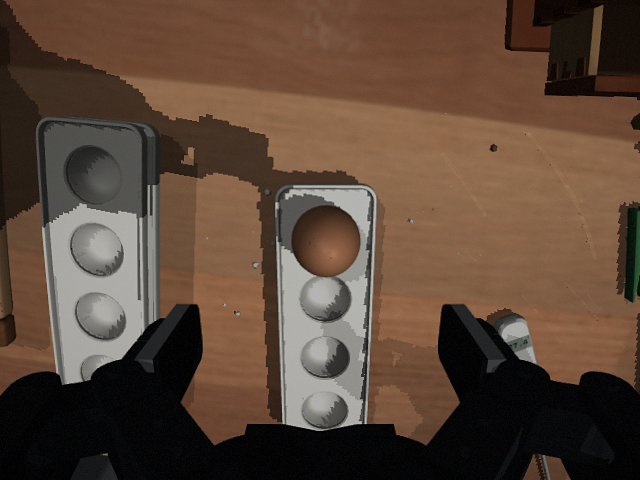

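Egg at about (.550,-.387). I'll descend with a 5 mm y correction.

>>> {"method": "move_arm", "body": {
  "linear": [
    [0,-0.002,-0.006],
    [0,-0.002,-0.012],
    [0,-0.001,-0.016],
    [0,0,-0.016],
    [0,0,-0.014],
    [0,0,-0.01],
    [0,0,-0.005],
    [0,0,-0.002],
    [0,0,0],
    [0,0,0]
  ],
  "twist": [
    [-0.1,0.1,-0.1],
    [0,0,-0.1],
    [0,0,0],
    [0,0,0],
    [0,0,0],
    [0,0,0],
    [0,0,0],
    [0,0,0],
    [0,0,0],
    [0,0,0]
  ]
}}

```text
time: 21.48
eef_pos: [0.5487, -0.3877, 0.0544]
tcp_rot: [0.998, 0.056, 0.0, -0.0]
contact_force: [0.4, 0.8, 0.5]
opening: 1.001
```

```bash
python3 - <<'E'
from h import *
to(.550,-.387,.038,6.4); snap('wrist','20')
E
```

```text
t 21.48 p [ 0.5487 -0.3877  0.0544] yaw 6.39 tz [ 1.e-03  2.e-04 -1.e+00] F [0.36 0.84 0.54] op 1.001
shift [ 0.0013  0.0007 -0.0164] twist [-0.01  0.06  0.01]
```

View pics/wrist20.png

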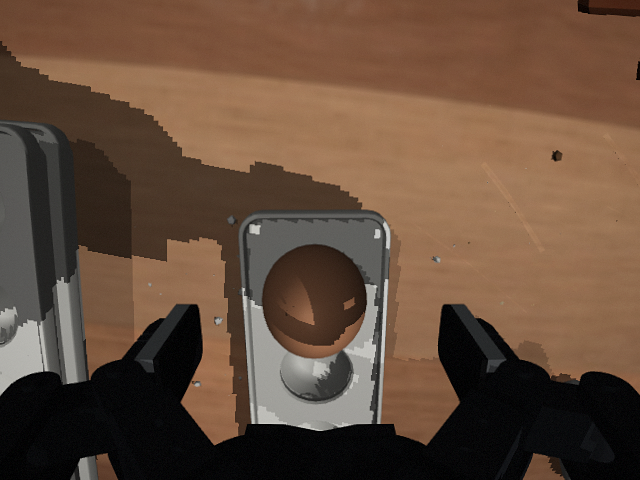

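>>> {"method": "move_arm", "body": {
  "linear": [
    [0.0005,0.0005,-0.004],
    [0.0005,0,-0.004],
    [0,0,-0.004],
    [0,0,-0.002],
    [0,0,0],
    [0,0,0]
  ],
  "twist": [
    [0,0,0],
    [0,0,0],
    [0,0,0],
    [0,0,0],
    [0,0,0],
    [0,0,0]
  ]
}}

```text
time: 22.03
eef_pos: [0.5516, -0.3886, 0.0427]
tcp_rot: [0.998, 0.056, 0.003, 0.002]
contact_force: [0.6, 0.0, -0.5]
opening: 0.997
```

```bash
python3 - <<'E'
from h import *
to(.550,-.387,.038,6.4)
E
```

```text
t 22.03 p [ 0.5516 -0.3886  0.0427] yaw 6.41 tz [ 0.0056 -0.0043 -1.    ] F [ 0.55  0.05 -0.47] op 0.997
shift [-0.0016  0.0016 -0.0047] twist [ 0.25  0.32 -0.01]
```

>>> {"method": "move_arm", "body": {
  "linear": [
    [-0.001,0.001,-0.003],
    [-0.0005,0.0005,-0.002],
    [0,0,0],
    [0,0,0]
  ],
  "twist": [
    [0.1,0.2,0],
    [0.1,0.1,0],
    [0,0,0],
    [0,0,0]
  ]
}}

```text
time: 22.37
eef_pos: [0.55, -0.387, 0.0373]
tcp_rot: [0.998, 0.056, -0.0, 0.0]
contact_force: [0.2, 0.3, 0.1]
opening: 1.003
```

>>> {"method": "move_arm", "body": {
  "linear": [
    [0,0,0],
    [0,0,0],
    [0,0,0],
    [0,0,0],
    [0,0,0],
    [0,0,0],
    [0,0,0],
    [0,0,0]
  ],
  "twist": [
    [0,0,0],
    [0,0,0],
    [0,0,0],
    [0,0,0],
    [0,0,0],
    [0,0,0],
    [0,0,0],
    [0,0,0]
  ],
  "grip": 0,
  "force": 25
}}

```text
time: 23.03
eef_pos: [0.5501, -0.3869, 0.0376]
tcp_rot: [0.998, 0.056, 0.0, 0.0]
contact_force: [-1.0, 0.6, 0.5]
opening: 0.48
```

```bash
python3 - <<'E'
from h import *
to(.550,-.387,.038,6.4); snap('wrist','21')
E
```

```text
t 23.03 p [ 0.5501 -0.3869  0.0376] yaw 6.41 tz [ 2.e-04 -5.e-04 -1.e+00] F [-1.01  0.6   0.52] op 0.48
shift [-0.0001 -0.0001  0.0004] twist [ 0.03  0.01 -0.01]
```

View pics/wrist21.png

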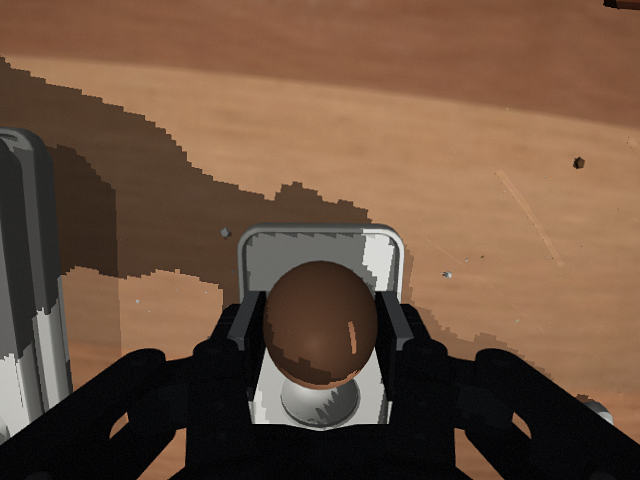

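>>> {"method": "move_arm", "body": {
  "linear": [
    [0,0,0.003],
    [0,0,0.006],
    [0,0,0.01],
    [0,0,0.014],
    [0,0,0.014],
    [0,0,0.014],
    [0,0,0.012],
    [0,0,0.006],
    [0,0,0.002],
    [0,0,0]
  ],
  "twist": [
    [0,0,0],
    [0,0,0],
    [0,0,0],
    [0,0,0],
    [0,0,0],
    [0,0,0],
    [0,0,0],
    [0,0,0],
    [0,0,0],
    [0,0,0]
  ]
}}

```text
time: 23.92
eef_pos: [0.5509, -0.3877, 0.1313]
tcp_rot: [0.998, 0.056, 0.002, 0.003]
contact_force: [-1.2, -0.6, -0.1]
opening: 0.479
```

```bash
python3 - <<'E'
from h import *
st(); snap('wrist','22'); c=snap('side','22'); cv2.imwrite('pics/s22.png',crop(c,300,130,420,250,5))
E
```

```text
t 23.92 p [ 0.5509 -0.3877  0.1313] yaw 6.41 tz [ 0.0046 -0.005  -1.    ] F [-1.18 -0.57 -0.08] op 0.479
```

View pics/wrist22.png

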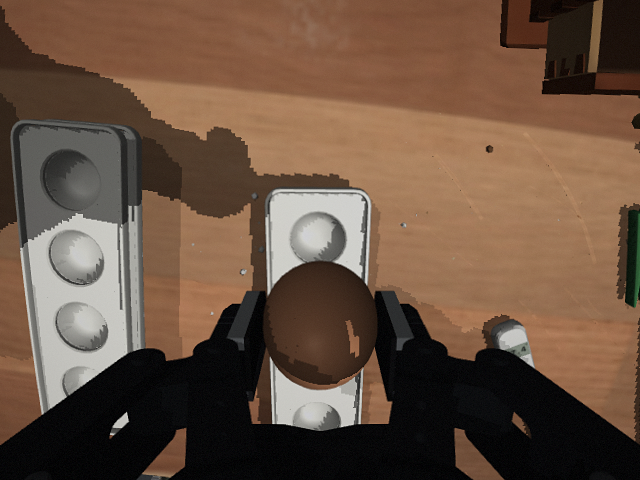

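View pics/s22.png

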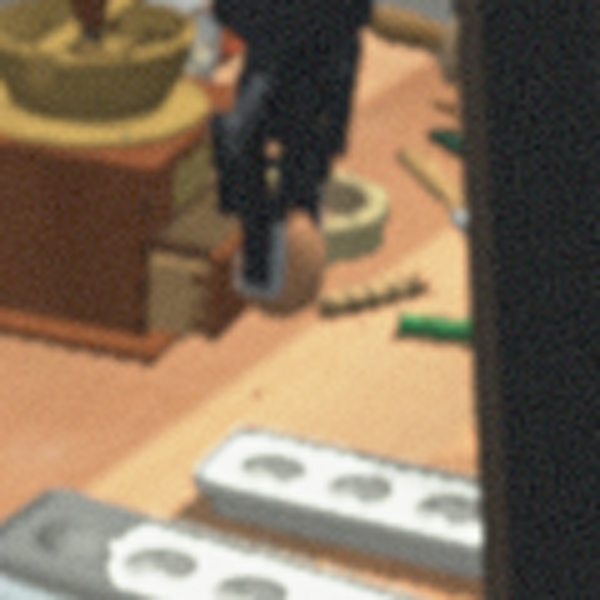

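>>> {"method": "move_arm", "body": {
  "linear": [
    [0,0.006,0.008],
    [0.002,0.016,0.01],
    [0.003,0.026,0.01],
    [0.003,0.03,0.008],
    [0.003,0.03,0.006],
    [0.003,0.03,0.004],
    [0.003,0.03,0],
    [0.003,0.03,0],
    [0.003,0.03,0],
    [0.003,0.03,0],
    [0.003,0.03,0],
    [0.003,0.03,0],
    [0.003,0.03,0],
    [0.003,0.026,0],
    [0.002,0.02,0],
    [0.001,0.012,0],
    [0.001,0.006,0],
    [0,0.003,0],
    [0,0.001,0],
    [0,0,0]
  ],
  "twist": [
    [0,0,0],
    [0,0,-0.5],
    [0,0,-0.8],
    [0,0,-0.9],
    [0,0,-0.9],
    [0,0,-0.9],
    [0,0,-0.9],
    [0,0,-0.9],
    [0,0,-0.9],
    [0,0,-0.9],
    [0,0,-0.9],
    [0,0,-0.9],
    [0,0,-0.9],
    [0,0,-0.9],
    [0,0,-0.7],
    [0,0,-0.4],
    [0,0,0],
    [0,0,0],
    [0,0,0],
    [0,0,0]
  ]
}}

```text
time: 25.68
eef_pos: [0.5797, 0.0566, 0.1669]
tcp_rot: [0.998, -0.057, -0.011, -0.005]
contact_force: [-0.2, 0.1, -0.6]
opening: 0.479
```

```bash
python3 - <<'E'
from h import *
to(.592,.058,.0376,-7); snap('wrist','23')
E
```

```text
t 25.68 p [0.5797 0.0566 0.1669] yaw -6.58 tz [-0.0219  0.0115 -0.9997] F [-0.22  0.07 -0.6 ] op 0.479
shift [ 0.0123  0.0014 -0.1293] twist [-0.67 -1.25 -0.41]
```

View pics/wrist23.png

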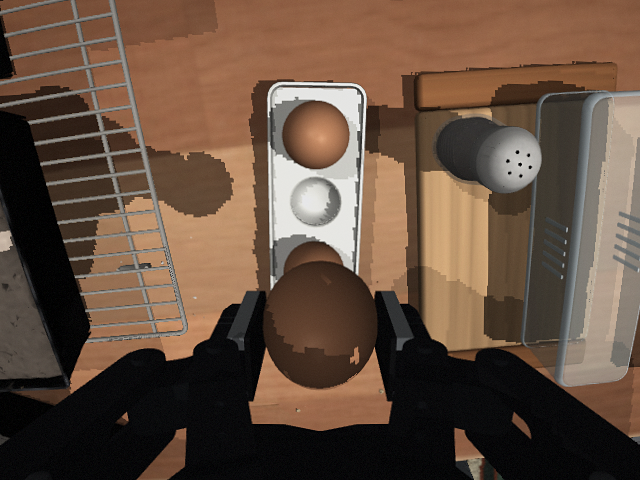

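```bash
python3 - <<'E'
from h import *
c=load('wrist23.npz'); f=4; o=np.array([250,70]); im=crop(c,250,70,390,220,f)
cup=atz(c,316,201.5,.02); print('cup',cup.round(4))
for yaw,col in [(-6.5,(0,0,255)),(-8,(0,255,0))]:
    a=np.radians(yaw); ctr=cup[:2]-.0235*np.array([np.cos(a),np.sin(a)]); print(yaw,ctr.round(4))
    box(im,c,*ctr,yaw,.207,.065,.024,col,o,f)
circ(im,c,cup[0],cup[1],.017,.02,(255,0,0),o,f)
cv2.imwrite('pics/ov23.png',im)
E
```

```text
cup [0.5925 0.0582 0.02  ]
-6.5 [0.5692 0.0609]
-8 [0.5693 0.0615]
```

View pics/ov23.png

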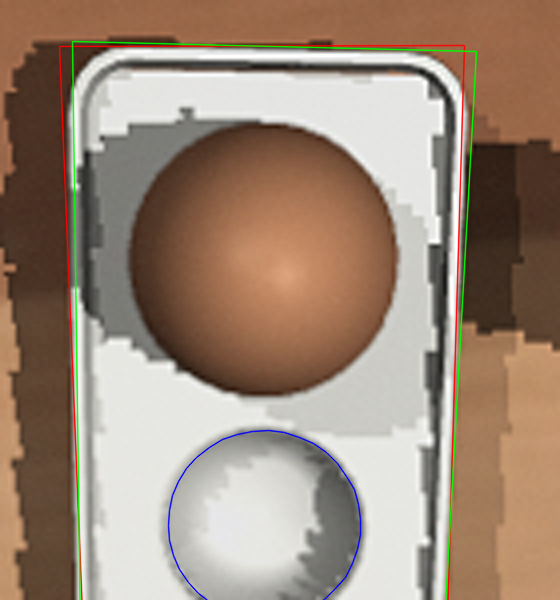

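>>> {"method": "move_arm", "body": {
  "linear": [
    [0.003,0,0],
    [0.003,0.001,-0.003],
    [0.002,0.001,-0.006],
    [0.001,0,-0.008],
    [0,0,-0.006],
    [0,0,-0.002],
    [0,0,0],
    [0,0,0]
  ],
  "twist": [
    [-0.2,-0.4,-0.1],
    [-0.2,-0.4,-0.1],
    [-0.1,-0.2,0],
    [0,-0.1,0],
    [0,0,0],
    [0,0,0],
    [0,0,0],
    [0,0,0]
  ]
}}

```text
time: 26.4
eef_pos: [0.5893, 0.0548, 0.1379]
tcp_rot: [0.998, -0.062, -0.001, -0.001]
contact_force: [-0.9, -0.4, -0.1]
opening: 0.482
```

```bash
python3 - <<'E'
from h import *
to(.592,.0585,.0376,-7)
E
```

```text
t 26.4 p [0.5893 0.0548 0.1379] yaw -7.14 tz [-0.0028  0.0014 -1.    ] F [-0.92 -0.43 -0.07] op 0.482
shift [ 0.0027  0.0037 -0.1003] twist [-0.08 -0.16  0.14]
```

>>> {"method": "move_arm", "body": {
  "linear": [
    [0.001,0.0015,-0.004],
    [0.001,0.0015,-0.006],
    [0,0,-0.007],
    [0,0,-0.006],
    [0,0,-0.004],
    [0,0,-0.001],
    [0,0,0],
    [0,0,0]
  ],
  "twist": [
    [0,-0.1,0],
    [0,0,0],
    [0,0,0],
    [0,0,0],
    [0,0,0],
    [0,0,0],
    [0,0,0],
    [0,0,0]
  ]
}}

```text
time: 27.07
eef_pos: [0.5913, 0.0584, 0.1066]
tcp_rot: [0.998, -0.062, -0.001, -0.001]
contact_force: [-0.7, -0.2, -0.7]
opening: 0.475
```

```bash
python3 - <<'E'
from h import *
to(.592,.0585,.0376,-7); c=snap('wrist','24'); c=snap('side','24'); cv2.imwrite('pics/s24.png',crop(c,170,230,290,350,5))
E
```

```text
t 27.07 p [0.5913 0.0584 0.1066] yaw -7.11 tz [-0.0015  0.0015 -1.    ] F [-0.7  -0.2  -0.66] op 0.475
shift [ 0.0007  0.0001 -0.069 ] twist [-0.08 -0.08  0.11]
```

View pics/wrist24.png

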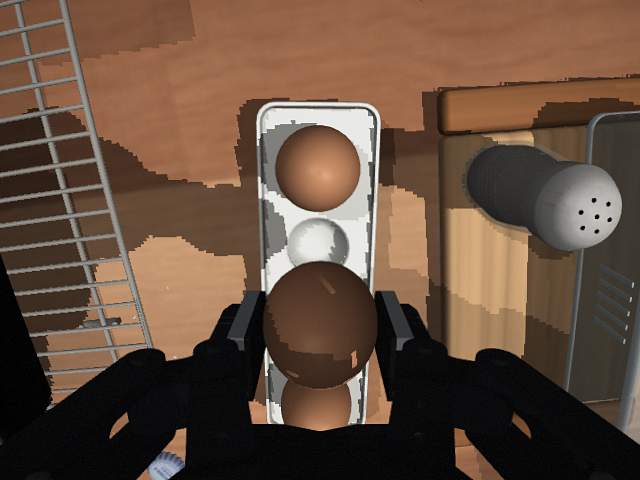

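View pics/s24.png

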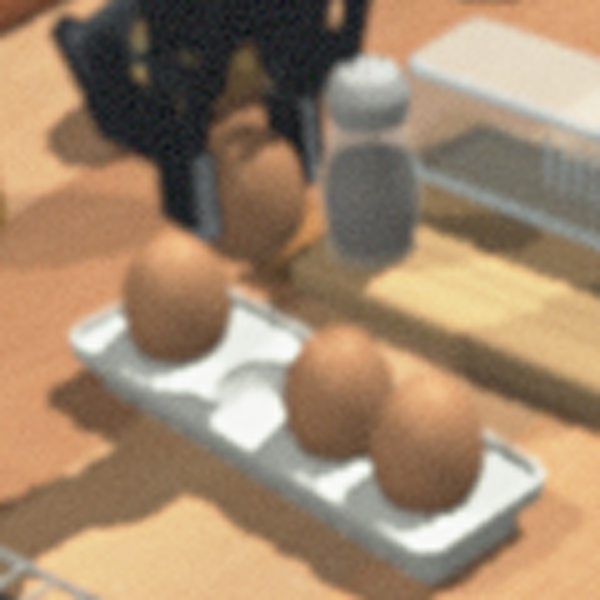

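```bash
python3 - <<'E'
from h import *
c=load('wrist24.npz')
print('far egg',atz(c,318,168,.042).round(4)); print('cup',[atz(c,319,v,.02).round(4) for v in (247,249)], atz(c,288,247,.02)[:2],atz(c,349.5,247,.02)[:2])
f=4;o=np.array([240,90]);im=crop(c,240,90,400,240,f); a=np.radians(-7); x=np.array([np.cos(a),np.sin(a)]); cc=np.array([.592,.0585])
box(im,c,*(cc-.0235*x),-7,.207,.065,.024,(0,0,255),o,f);circ(im,c,*cc,.017,.02,(255,0,0),o,f);circ(im,c,*(cc+.047*x),.0215,.035,(0,255,0),o,f)
cv2.imwrite('pics/ov24.png',im)
E
```

```text
far egg [0.6399 0.0522 0.042 ]
cup [array([0.5926, 0.0578, 0.02  ]), array([0.5914, 0.0579, 0.02  ])] [0.59482021 0.07539227] [0.59045428 0.04045921]
```

View pics/ov24.png

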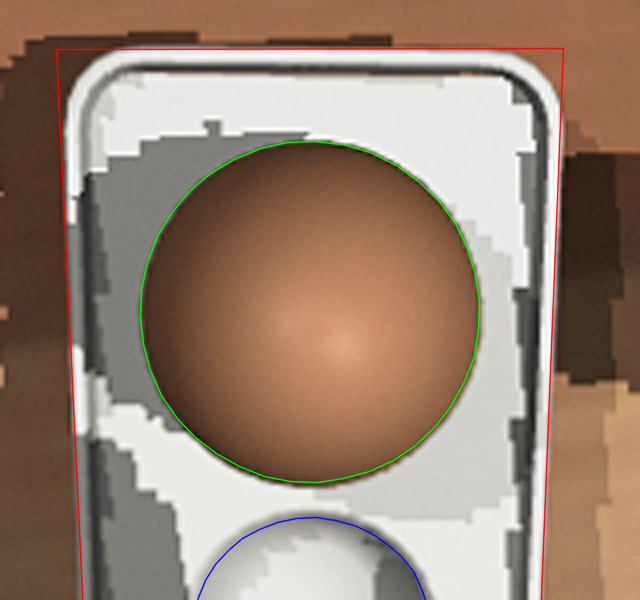

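The fit is good, so I'll lower in stages.

>>> {"method": "move_arm", "body": {
  "linear": [
    [0.0004,0,-0.003],
    [0.0002,0,-0.005],
    [0,0,-0.006],
    [0,0,-0.007],
    [0,0,-0.006],
    [0,0,-0.004],
    [0,0,-0.001],
    [0,0,0],
    [0,0,0]
  ],
  "twist": [
    [0,0,0],
    [0,0,0],
    [0,0,0],
    [0,0,0],
    [0,0,0],
    [0,0,0],
    [0,0,0],
    [0,0,0],
    [0,0,0]
  ]
}}

```text
time: 27.92
eef_pos: [0.5921, 0.0582, 0.0715]
tcp_rot: [0.998, -0.062, -0.0, -0.001]
contact_force: [-0.4, -0.1, -0.2]
opening: 0.477
```

```bash
python3 - <<'E'
from h import *
to(.592,.0583,.0376,-7)
E
```

```text
t 27.92 p [0.5921 0.0582 0.0715] yaw -7.12 tz [-6.0e-04  1.4e-03 -1.0e+00] F [-0.44 -0.12 -0.18] op 0.477
shift [-0.0001  0.0001 -0.0339] twist [-0.08 -0.04  0.12]
```

>>> {"method": "move_arm", "body": {
  "linear": [
    [0,0,-0.003],
    [0,0,-0.005],
    [0,0,-0.006],
    [0,0,-0.005],
    [0,0,-0.004],
    [0,0,-0.002],
    [0,0,0],
    [0,0,0]
  ],
  "twist": [
    [0,0,0],
    [0,0,0],
    [0,0,0],
    [0,0,0],
    [0,0,0],
    [0,0,0],
    [0,0,0],
    [0,0,0]
  ]
}}

```text
time: 28.58
eef_pos: [0.5924, 0.0582, 0.0442]
tcp_rot: [0.998, -0.062, 0.0, -0.001]
contact_force: [-0.3, 1.3, -0.6]
opening: 0.478
```

```bash
python3 - <<'E'
from h import *
to(.592,.0583,.0376,-7); c=snap('wrist','25'); c=snap('side','25'); cv2.imwrite('pics/s25.png',crop(c,170,230,290,350,5))
E
```

```text
t 28.58 p [0.5924 0.0582 0.0442] yaw -7.12 tz [ 2.0e-04  1.4e-03 -1.0e+00] F [-0.27  1.33 -0.64] op 0.478
shift [-0.0004  0.0001 -0.0066] twist [-0.08  0.01  0.12]
```

View pics/s25.png

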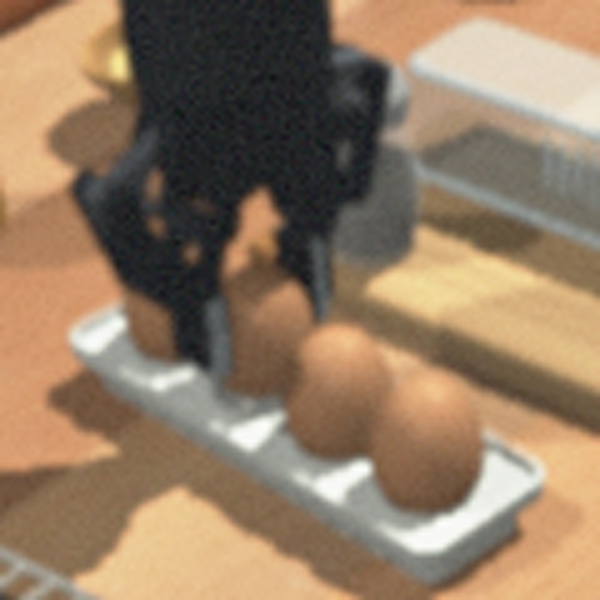

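View pics/wrist25.png

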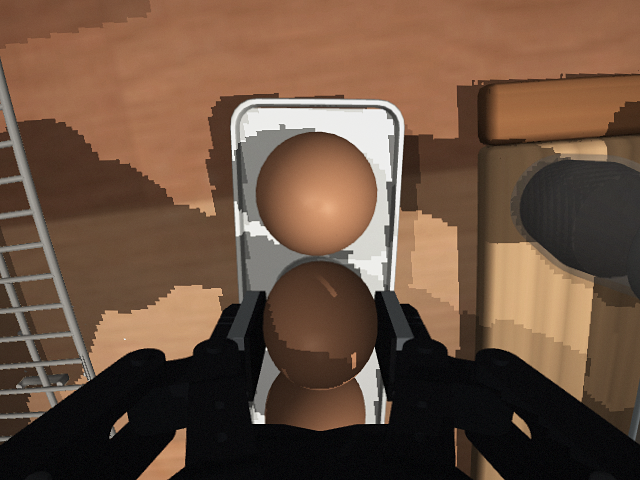

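>>> {"method": "move_arm", "body": {
  "linear": [
    [-0.0002,0,-0.002],
    [0,0,-0.002],
    [0,0,-0.0015],
    [0,0,-0.0005],
    [0,0,0],
    [0,0,0]
  ],
  "twist": [
    [0,0,0],
    [0,0,0],
    [0,0,0],
    [0,0,0],
    [0,0,0],
    [0,0,0]
  ]
}}

```text
time: 29.18
eef_pos: [0.5935, 0.0584, 0.0398]
tcp_rot: [0.998, -0.062, 0.002, -0.001]
contact_force: [0.5, 0.5, 0.4]
opening: 0.481
```

```bash
python3 - <<'E'
from h import *
to(.592,.0583,.0376,-7)
E
```

```text
t 29.18 p [0.5935 0.0584 0.0398] yaw -7.13 tz [ 0.0032  0.0015 -1.    ] F [0.47 0.46 0.45] op 0.481
shift [-0.0015 -0.0001 -0.0022] twist [-0.09  0.18  0.13]
```

>>> {"method": "move_arm", "body": {
  "linear": [
    [-0.001,0,-0.002],
    [-0.0003,0,-0.001],
    [0,0,0]
  ],
  "twist": [
    [0,0.1,0],
    [0,0,0],
    [0,0,0]
  ]
}}

```text
time: 29.43
eef_pos: [0.5936, 0.0585, 0.0396]
tcp_rot: [0.998, -0.062, 0.002, -0.001]
contact_force: [-1.0, 0.7, 1.2]
opening: 0.479
```

```bash
python3 - <<'E'
from h import *
to(.592,.0583,.0376,-7)
E
```

```text
t 29.43 p [0.5936 0.0585 0.0396] yaw -7.13 tz [ 0.0039  0.0015 -1.    ] F [-0.98  0.67  1.18] op 0.479
shift [-0.0016 -0.0002 -0.002 ] twist [-0.09  0.22  0.13]
```

>>> {"method": "move_arm", "body": {
  "linear": [
    [0,0,0],
    [0,0,0],
    [0,0,0],
    [0,0,0],
    [0,0,0],
    [0,0,0.004],
    [0,0,0.01],
    [0,0,0.02],
    [0,0,0.03],
    [0,0,0.03],
    [0,0,0.02],
    [0,0,0.005],
    [0,0,0]
  ],
  "twist": [
    [0,0,0],
    [0,0,0],
    [0,0,0],
    [0,0,0],
    [0,0,0],
    [0,0,0],
    [0,0,0],
    [0,0,0],
    [0,0,0],
    [0,0,0],
    [0,0,0],
    [0,0,0],
    [0,0,0]
  ],
  "grip": 1
}}

```text
time: 30.52
eef_pos: [0.5911, 0.0584, 0.1649]
tcp_rot: [0.998, -0.062, 0.001, -0.001]
contact_force: [-0.1, -0.7, 1.0]
opening: 0.998
```

```bash
python3 - <<'E'
from h import *
st(); c=snap('wrist','26'); c=snap('side','26'); cv2.imwrite('pics/s26.png',crop(c,170,230,290,350,5))
E
```

```text
t 30.52 p [0.5911 0.0584 0.1649] yaw -7.12 tz [ 0.002   0.0013 -1.    ] F [-0.07 -0.69  1.01] op 0.998
```

View pics/s26.png

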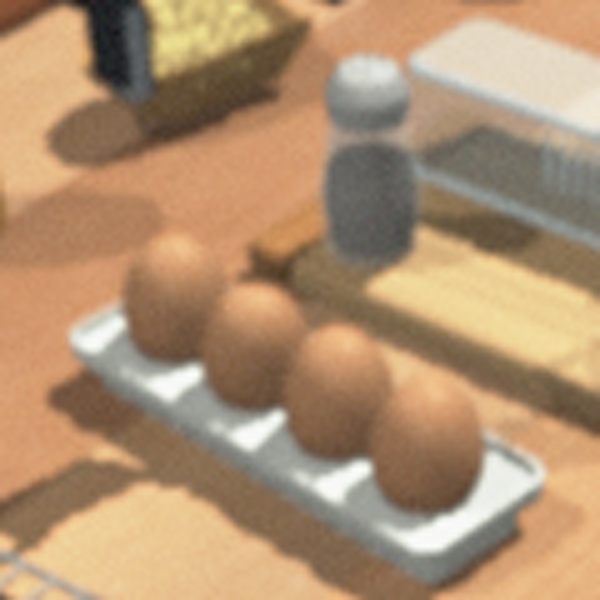

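View pics/wrist26.png

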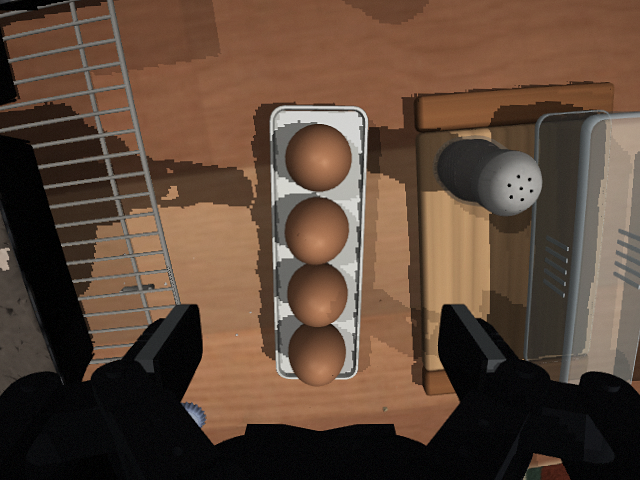

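Four eggs are in the open tray. Next I go to the emptied tray, centre about (.480,-.395), yaw 6.5°.

>>> {"method": "move_arm", "body": {
  "linear": [
    [-0.002,-0.01,0.004],
    [-0.006,-0.022,0.004],
    [-0.008,-0.032,0.004],
    [-0.008,-0.034,0],
    [-0.008,-0.034,0],
    [-0.008,-0.034,0],
    [-0.008,-0.034,0],
    [-0.008,-0.034,0],
    [-0.008,-0.034,0],
    [-0.008,-0.034,0],
    [-0.008,-0.034,0],
    [-0.008,-0.034,0],
    [-0.007,-0.03,0],
    [-0.005,-0.022,0],
    [-0.003,-0.014,0],
    [-0.002,-0.008,0],
    [-0.001,-0.004,0],
    [0,-0.002,0],
    [0,0,0]
  ],
  "twist": [
    [0,0,0],
    [0,0,0.5],
    [0,0,1],
    [0,0,1],
    [0,0,1],
    [0,0,1],
    [0,0,1],
    [0,0,1],
    [0,0,1],
    [0,0,1],
    [0,0,1],
    [0,0,1],
    [0,0,1],
    [0,0,1],
    [0,0,0.6],
    [0,0,0.3],
    [0,0,0],
    [0,0,0],
    [0,0,0]
  ]
}}

```text
time: 32.2
eef_pos: [0.4524, -0.411, 0.1416]
tcp_rot: [0.998, 0.061, -0.026, -0.014]
contact_force: [0.0, -0.3, 0.1]
opening: 1.002
```

```bash
python3 - <<'E'
from h import *
to(.48,-.395,.012,6.5); snap('wrist','27')
E
```

```text
t 32.2 p [ 0.4524 -0.411   0.1416] yaw 6.99 tz [-0.0541  0.0255 -0.9982] F [ 0.02 -0.34  0.12] op 1.002
shift [ 0.0276  0.016  -0.1296] twist [-1.47 -3.1  -0.44]
```

View pics/wrist27.png

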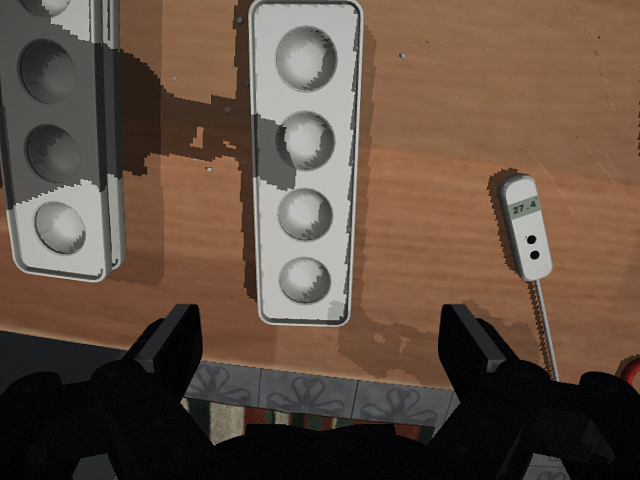

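```bash
python3 - <<'E'
from h import *
c=load('wrist27.npz')
P=np.array([atz(c,u,v,.020)[:2] for u,v in [(306.5,59),(305.5,140),(305,214.5),(304.5,280.5)]]);a=P[0]-P[3];a/=np.linalg.norm(a)
print(P.round(4),P.mean(0).round(4),np.degrees(np.arctan2(a[1],a[0])))
E
```

```text
[[ 0.5503 -0.3887]
 [ 0.504  -0.3932]
 [ 0.4569 -0.3981]
 [ 0.41   -0.4028]] [ 0.4803 -0.3957] 5.723067638681318
```

>>> {"method": "move_arm", "body": {
  "linear": [
    [0.007,0.004,0],
    [0.007,0.004,0],
    [0.006,0.004,-0.003],
    [0.004,0.002,-0.006],
    [0.002,0.001,-0.006],
    [0.001,0,-0.004],
    [0,0,0],
    [0,0,0]
  ],
  "twist": [
    [-0.4,-0.8,-0.1],
    [-0.4,-0.9,-0.2],
    [-0.3,-0.7,-0.1],
    [-0.2,-0.4,0],
    [-0.1,-0.2,0],
    [0,0,0],
    [0,0,0],
    [0,0,0]
  ]
}}

```text
time: 32.92
eef_pos: [0.4848, -0.388, 0.1204]
tcp_rot: [0.998, 0.061, 0.002, -0.0]
contact_force: [0.1, -1.1, -0.4]
opening: 1.001
```

```bash
python3 - <<'E'
from h import *
to(.48,-.395,.012,6.5)
E
```

```text
t 32.92 p [ 0.4848 -0.388   0.1204] yaw 6.95 tz [ 3.9e-03  5.0e-04 -1.0e+00] F [ 0.07 -1.12 -0.4 ] op 1.001
shift [-0.0048 -0.007  -0.1084] twist [-0.03  0.22 -0.45]
```

>>> {"method": "move_arm", "body": {
  "linear": [
    [-0.002,-0.003,-0.003],
    [-0.0015,-0.0025,-0.006],
    [-0.001,-0.001,-0.008],
    [0,0,-0.01],
    [0,0,-0.01],
    [0,0,-0.008],
    [0,0,-0.004],
    [0,0,0],
    [0,0,0]
  ],
  "twist": [
    [0,0.1,-0.2],
    [0,0.1,-0.2],
    [0,0,-0.1],
    [0,0,0],
    [0,0,0],
    [0,0,0],
    [0,0,0],
    [0,0,0],
    [0,0,0]
  ]
}}

```text
time: 33.67
eef_pos: [0.478, -0.3958, 0.0643]
tcp_rot: [0.999, 0.055, -0.001, -0.001]
contact_force: [0.9, 0.5, -0.8]
opening: 1.005
```

```bash
python3 - <<'E'
from h import *
to(.48,-.395,.012,6.2); c=snap('wrist','28')
E
```

```text
t 33.67 p [ 0.478  -0.3958  0.0643] yaw 6.26 tz [-0.0022  0.0025 -1.    ] F [ 0.89  0.51 -0.84] op 1.005
shift [ 0.002   0.0008 -0.0523] twist [-0.14 -0.13 -0.06]
```

View pics/wrist28.png

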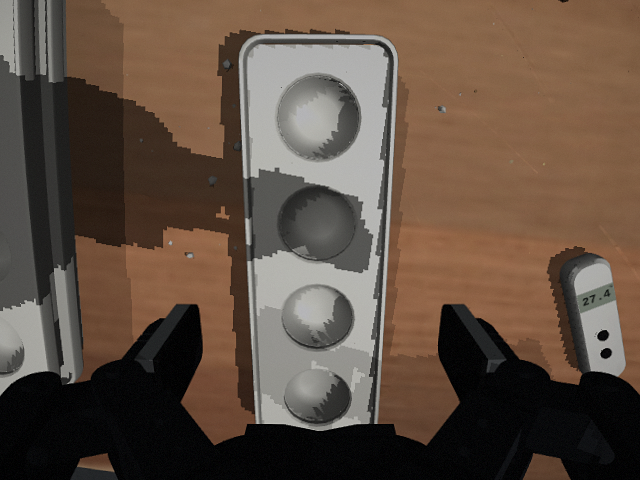

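>>> {"method": "move_arm", "body": {
  "linear": [
    [0.001,0.0005,-0.005],
    [0.0005,0.0003,-0.008],
    [0,0,-0.009],
    [0,0,-0.009],
    [0,0,-0.008],
    [0,0,-0.005],
    [0,0,-0.002],
    [0,0,0],
    [0,0,0]
  ],
  "twist": [
    [-0.1,-0.1,0],
    [0,0,0],
    [0,0,0],
    [0,0,0],
    [0,0,0],
    [0,0,0],
    [0,0,0],
    [0,0,0],
    [0,0,0]
  ]
}}

```text
time: 34.47
eef_pos: [0.4801, -0.3948, 0.014]
tcp_rot: [0.998, 0.055, 0.0, 0.0]
contact_force: [-0.4, -0.5, 0.5]
opening: 1.002
```

```bash
python3 - <<'E'
from h import *
to(.48,-.395,.012,6.2)
E
```

```text
t 34.47 p [ 0.4801 -0.3948  0.014 ] yaw 6.3 tz [ 6.e-04 -4.e-04 -1.e+00] F [-0.38 -0.52  0.46] op 1.002
shift [-0.0001 -0.0002 -0.002 ] twist [ 0.02  0.04 -0.1 ]
```

>>> {"method": "move_arm", "body": {
  "linear": [
    [0,0,-0.002],
    [0,0,-0.001],
    [0,0,0]
  ],
  "twist": [
    [0,0,0],
    [0,0,0],
    [0,0,0]
  ]
}}

```text
time: 34.72
eef_pos: [0.4805, -0.3953, 0.0115]
tcp_rot: [0.998, 0.055, 0.001, 0.001]
contact_force: [0.1, 0.4, -0.0]
opening: 1.004
```

>>> {"method": "move_arm", "body": {
  "linear": [
    [0,0,0],
    [0,0,0],
    [0,0,0],
    [0,0,0],
    [0,0,0],
    [0,0,0]
  ],
  "twist": [
    [0,0,0],
    [0,0,0],
    [0,0,0],
    [0,0,0],
    [0,0,0],
    [0,0,0]
  ],
  "grip": 0,
  "force": 40
}}

```text
time: 35.22
eef_pos: [0.4811, -0.3959, 0.0129]
tcp_rot: [0.998, 0.055, 0.001, 0.002]
contact_force: [-0.3, 0.2, -0.8]
opening: 0.749
```

```bash
python3 - <<'E'
from h import *
to(.48,-.395,.012,6.2);snap('wrist','29')
E
```

```text
t 35.22 p [ 0.4811 -0.3959  0.0129] yaw 6.29 tz [ 0.0031 -0.0031 -1.    ] F [-0.32  0.19 -0.85] op 0.749
shift [-0.0011  0.0009 -0.0009] twist [ 0.18  0.18 -0.09]
```

View pics/wrist29.png

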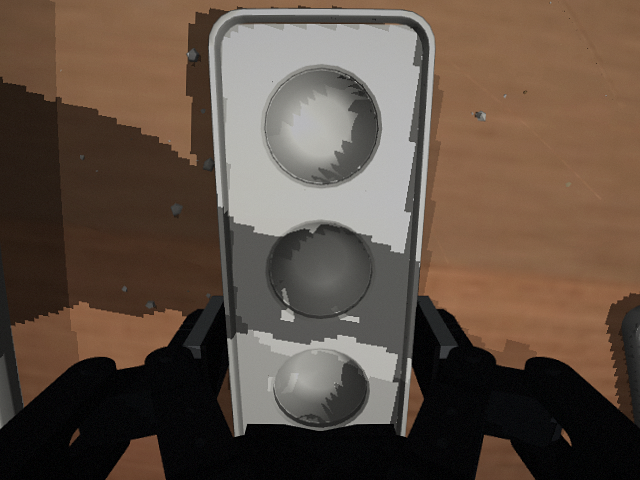

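>>> {"method": "move_arm", "body": {
  "linear": [
    [0,0,0.003],
    [0,0,0.006],
    [0,0,0.01],
    [0,0,0.014],
    [0,0,0.016],
    [0,0,0.016],
    [0,0,0.012],
    [0,0,0.006],
    [0,0,0.002],
    [0,0,0]
  ],
  "twist": [
    [0,0,0],
    [0,0,0],
    [0,0,0],
    [0,0,0],
    [0,0,0],
    [0,0,0],
    [0,0,0],
    [0,0,0],
    [0,0,0],
    [0,0,0]
  ]
}}

```text
time: 36.1
eef_pos: [0.4812, -0.3959, 0.1089]
tcp_rot: [0.998, 0.055, 0.003, 0.003]
contact_force: [0.6, -0.8, -0.3]
opening: 0.75
```

```bash
python3 - <<'E'
from h import *
st(); snap('wrist','30');c=snap('side','30'); cv2.imwrite('pics/s30.png',crop(c,300,120,460,260,4))
c=load('wrist18.npz'); cv2.imwrite('pics/w18s.png',crop(c,60,50,240,210,4))
E
```

```text
t 36.1 p [ 0.4812 -0.3959  0.1089] yaw 6.3 tz [ 0.0055 -0.0059 -1.    ] F [ 0.56 -0.85 -0.26] op 0.75
```

View pics/wrist30.png

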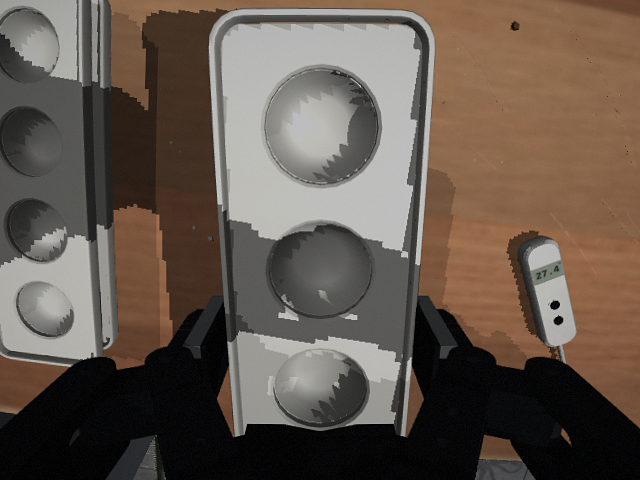

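View pics/s30.png

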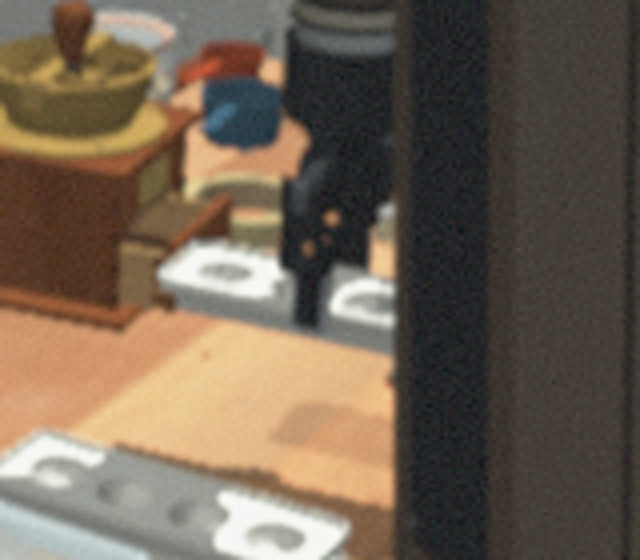

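View pics/w18s.png

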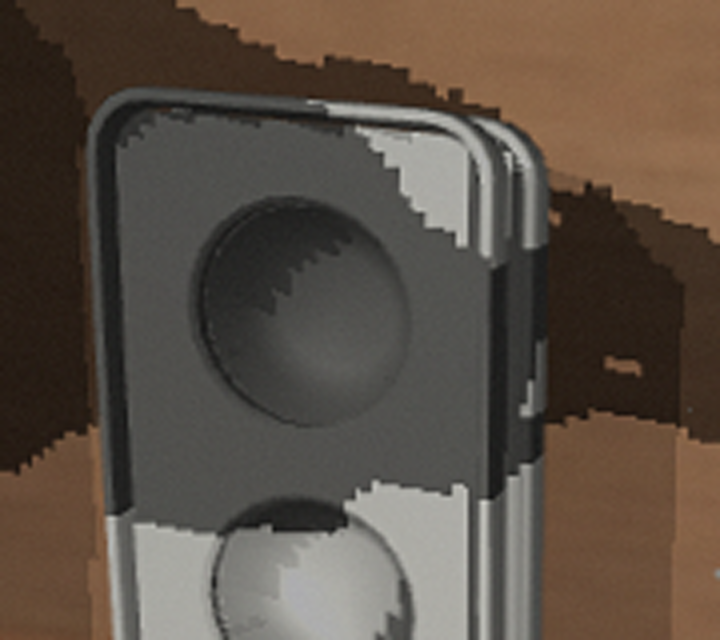

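```bash
python3 - <<'E'
from h import *
c=load('wrist30.npz')
P=np.array([atz(c,u,v,.1089-.0129+.020)[:2] for u,v in [(322.5,126),(319.5,269.5),(321,387.5)]])
a=P[0]-P[2];a/=np.linalg.norm(a); ctr=P.mean(0)-.0235*a
print('held',P.round(4),ctr.round(4),np.degrees(np.arctan2(a[1],a[0])),np.linalg.norm(P[0]-P[2]))
def cups(f,pix,n,z=.040):
    c=load(f); Q=np.array([atz(c,u,v,z)[:2] for u,v in pix]); a=Q[0]-Q[-1];a/=np.linalg.norm(a)
    print(f,Q.round(4),'ctr',(Q.mean(0)-a*np.mean(n)).round(4),'yaw',np.degrees(np.arctan2(a[1],a[0])).round(2))
cups('wrist18.npz',[(60+301/4,50+312/4),(60+311/4,50+603/4),(141,265.5)],[.0705,.0235,-.0235])
cups('wrist30.npz',[(31,142),(38,230.5),(45.5,309.5)],[.0235,-.0235,-.0705])
cups('wrist10.npz',[(139.5,34),(141,103.5),(143,167),(145,226)],[0])
cups('wrist13.npz',[(68,55),(70,138),(74.5,215),(78.5,286)],[0])
E
```

```text
held [[ 0.5511 -0.3903]
 [ 0.5044 -0.3944]
 [ 0.4578 -0.4001]] [ 0.4811 -0.3974] 6.022663622426441 0.09374152080091461
wrist18.npz [[ 0.5754 -0.2431]
 [ 0.528  -0.2437]
 [ 0.4814 -0.2445]] ctr [ 0.5047 -0.2441] yaw 0.84
wrist30.npz [[ 0.5283 -0.2443]
 [ 0.4814 -0.2448]
 [ 0.4343 -0.2448]] ctr [ 0.5048 -0.2445] yaw 0.28
wrist10.npz [[ 0.5754 -0.2443]
 [ 0.5281 -0.2444]
 [ 0.4814 -0.2444]
 [ 0.4341 -0.244 ]] ctr [ 0.5047 -0.2443] yaw -0.11
wrist13.npz [[ 0.5753 -0.2441]
 [ 0.529  -0.2442]
 [ 0.4823 -0.245 ]
 [ 0.4346 -0.2448]] ctr [ 0.5053 -0.2445] yaw 0.28
```

>>> {"method": "move_arm", "body": {
  "linear": [
    [0.001,0.006,0],
    [0.002,0.012,0],
    [0.003,0.016,0],
    [0.003,0.018,0],
    [0.003,0.018,0],
    [0.003,0.018,0],
    [0.003,0.016,0],
    [0.002,0.012,0],
    [0.001,0.008,0],
    [0.001,0.005,0],
    [0,0.002,0],
    [0,0.001,0],
    [0,0,0],
    [0,0,0]
  ],
  "twist": [
    [0,0,0],
    [0,0,-0.4],
    [0,0,-0.6],
    [0,0,-0.8],
    [0,0,-0.8],
    [0,0,-0.8],
    [0,0,-0.8],
    [0,0,-0.6],
    [0,0,-0.4],
    [0,0,-0.2],
    [0,0,0],
    [0,0,0],
    [0,0,0],
    [0,0,0]
  ]
}}

```text
time: 37.37
eef_pos: [0.4974, -0.2449, 0.0954]
tcp_rot: [1.0, 0.004, -0.006, -0.006]
contact_force: [-0.2, -0.0, -1.4]
opening: 0.749
```

```bash
python3 - <<'E'
from h import *
to(.505,-.2435,.053,.4)
E
```

```text
t 37.37 p [ 0.4974 -0.2449  0.0954] yaw 0.51 tz [-0.0129  0.0124 -0.9998] F [-0.16 -0.01 -1.36] op 0.749
shift [ 0.0076  0.0014 -0.0424] twist [-0.71 -0.74 -0.1 ]
```

>>> {"method": "move_arm", "body": {
  "linear": [
    [0.003,0.0005,0],
    [0.002,0.0005,0],
    [0.001,0,-0.003],
    [0,0,-0.004],
    [0,0,-0.004],
    [0,0,-0.002],
    [0,0,0],
    [0,0,0]
  ],
  "twist": [
    [-0.3,-0.3,0],
    [-0.2,-0.2,0],
    [-0.1,-0.1,0],
    [0,0,0],
    [0,0,0],
    [0,0,0],
    [0,0,0],
    [0,0,0]
  ]
}}

```text
time: 38.03
eef_pos: [0.5039, -0.2463, 0.081]
tcp_rot: [1.0, 0.003, -0.0, -0.0]
contact_force: [0.6, 1.9, -0.8]
opening: 0.75
```

```bash
python3 - <<'E'
from h import *
to(.505,-.2435,.053,.4); c=snap('wrist','31'); c=snap('side','31'); cv2.imwrite('pics/s31.png',crop(c,270,180,430,300,4.5))
E
```

```text
t 38.03 p [ 0.5039 -0.2463  0.081 ] yaw 0.31 tz [-9.e-04  2.e-04 -1.e+00] F [ 0.59  1.88 -0.81] op 0.75
shift [ 0.0011  0.0028 -0.028 ] twist [-0.01 -0.05  0.09]
```

View pics/wrist31.png

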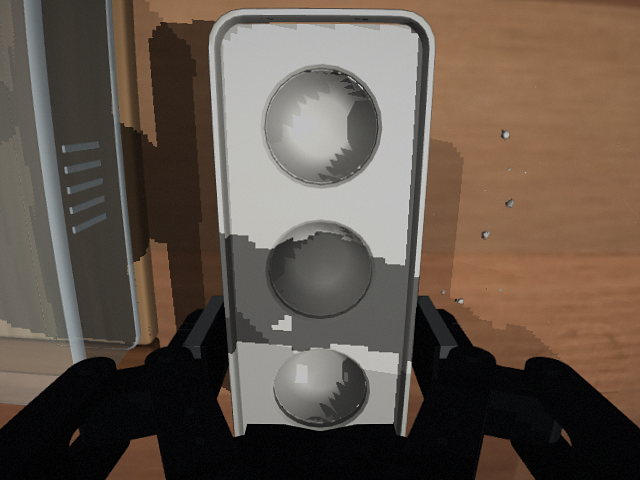

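View pics/s31.png

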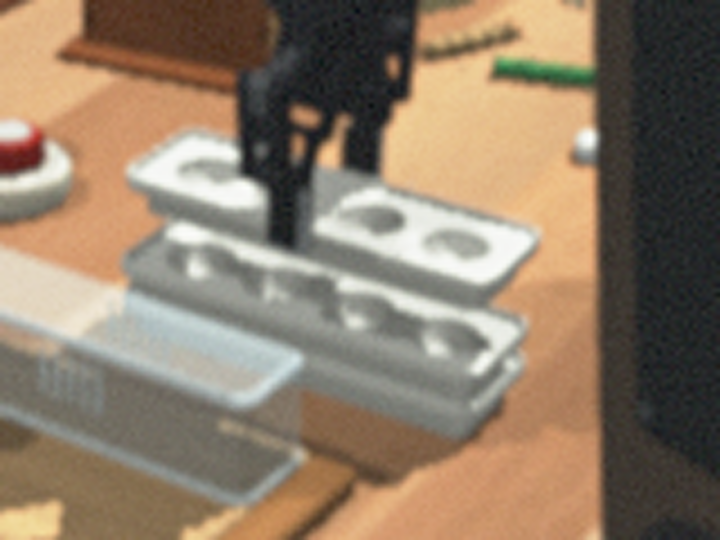

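>>> {"method": "move_arm", "body": {
  "linear": [
    [0.0005,0.0015,-0.002],
    [0.0003,0.001,-0.003],
    [0,0,-0.004],
    [0,0,-0.004],
    [0,0,-0.003],
    [0,0,-0.002],
    [0,0,0],
    [0,0,0]
  ],
  "twist": [
    [0,0,0],
    [0,0,0],
    [0,0,0],
    [0,0,0],
    [0,0,0],
    [0,0,0],
    [0,0,0],
    [0,0,0]
  ]
}}

```text
time: 38.8
eef_pos: [0.5049, -0.2434, 0.0613]
tcp_rot: [1.0, 0.003, -0.0, 0.0]
contact_force: [-0.3, 0.3, -1.2]
opening: 0.745
```

```bash
python3 - <<'E'
from h import *
to(.505,-.2435,.053,.4); c=snap('side','32'); cv2.imwrite('pics/s32.png',crop(c,270,180,430,300,4.5))
E
```

```text
t 38.8 p [ 0.5049 -0.2434  0.0613] yaw 0.33 tz [-5.e-04 -1.e-04 -1.e+00] F [-0.28  0.33 -1.17] op 0.745
shift [ 0.0001 -0.0001 -0.0083] twist [ 0.01 -0.03  0.07]
```

View pics/s32.png

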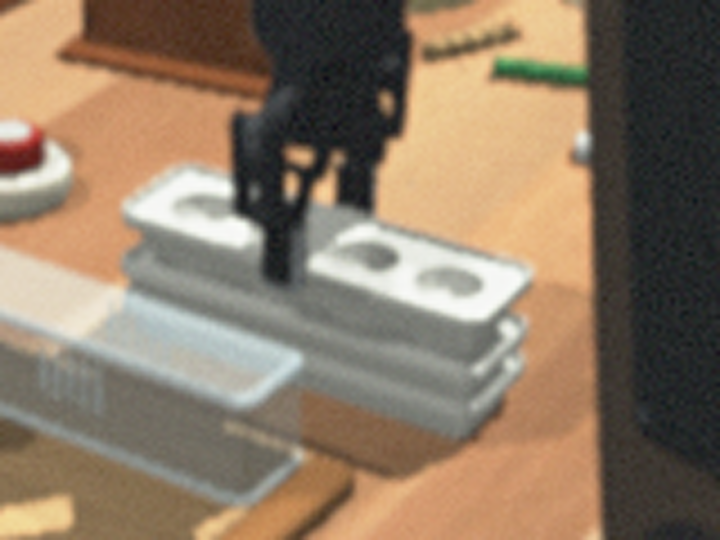

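>>> {"method": "move_arm", "body": {
  "linear": [
    [0,0,-0.002],
    [0,0,-0.002],
    [0,0,-0.002],
    [0,0,-0.002],
    [0,0,-0.001],
    [0,0,0],
    [0,0,0]
  ],
  "twist": [
    [0,0,0],
    [0,0,0],
    [0,0,0],
    [0,0,0],
    [0,0,0],
    [0,0,0],
    [0,0,0]
  ]
}}

```text
time: 39.43
eef_pos: [0.5054, -0.2439, 0.0524]
tcp_rot: [1.0, 0.003, 0.0, 0.001]
contact_force: [-0.9, 0.4, -1.1]
opening: 0.744
```

```bash
python3 - <<'E'
from h import *
to(.505,-.2435,.053,.4)
E
```

```text
t 39.43 p [ 0.5054 -0.2439  0.0524] yaw 0.33 tz [ 7.0e-04 -1.1e-03 -1.0e+00] F [-0.88  0.4  -1.07] op 0.744
shift [-0.0004  0.0004  0.0006] twist [0.06 0.04 0.07]
```

>>> {"method": "move_arm", "body": {
  "linear": [
    [0,0,-0.0015],
    [0,0,-0.001],
    [0,0,0],
    [0,0,0]
  ],
  "twist": [
    [0,0,0],
    [0,0,0],
    [0,0,0],
    [0,0,0]
  ]
}}

```text
time: 39.77
eef_pos: [0.506, -0.2443, 0.0529]
tcp_rot: [1.0, 0.003, 0.0, 0.001]
contact_force: [0.5, 0.1, -2.1]
opening: 0.75
```

```bash
python3 - <<'E'
from h import *
to(.505,-.2435,.053,.4)
E
```

```text
t 39.77 p [ 0.506  -0.2443  0.0529] yaw 0.34 tz [ 5.0e-04 -1.5e-03 -1.0e+00] F [ 0.52  0.1  -2.09] op 0.75
shift [-0.001   0.0008  0.0001] twist [0.08 0.03 0.06]
```

Seated (z no longer falls). I'll release and rise.

>>> {"method": "move_arm", "body": {
  "linear": [
    [0,0,0],
    [0,0,0],
    [0,0,0],
    [0,0,0],
    [0,0,0.004],
    [0,0,0.01],
    [0,0,0.02],
    [0,0,0.025],
    [0,0,0.025],
    [0,0,0.02],
    [0,0,0.005],
    [0,0,0]
  ],
  "twist": [
    [0,0,0],
    [0,0,0],
    [0,0,0],
    [0,0,0],
    [0,0,0],
    [0,0,0],
    [0,0,0],
    [0,0,0],
    [0,0,0],
    [0,0,0],
    [0,0,0],
    [0,0,0]
  ],
  "grip": 1
}}

```text
time: 40.77
eef_pos: [0.5047, -0.2434, 0.1691]
tcp_rot: [1.0, 0.003, 0.0, 0.001]
contact_force: [-0.1, 0.4, -0.5]
opening: 0.998
```

```bash
python3 - <<'E'
from h import *
to(.5505,-.1212,.15,-1.5); c=snap('wrist','33'); c=snap('side','33'); cv2.imwrite('pics/s33.png',crop(c,270,180,430,300,4.5))
E
```

```text
t 40.77 p [ 0.5047 -0.2434  0.1691] yaw 0.34 tz [ 3.0e-04 -1.1e-03 -1.0e+00] F [-0.1   0.4  -0.51] op 0.998
shift [ 0.0458  0.1222 -0.0191] twist [ 0.06  0.02 -1.84]
```

View pics/wrist33.png

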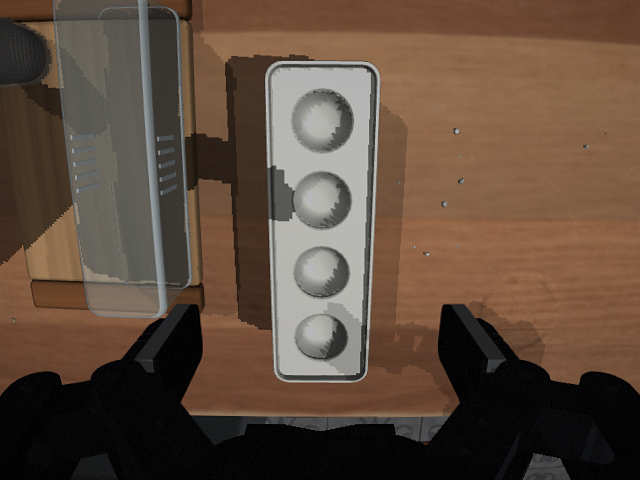

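View pics/s33.png

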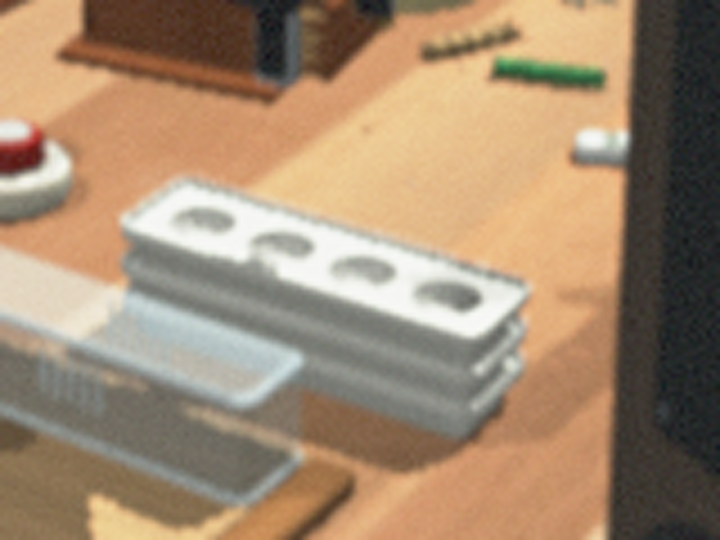

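```bash
python3 - <<'E'
from h import *
c=load('wrist33.npz')
Q=np.array([atz(c,u,v,.060)[:2] for u,v in [(322.5,120),(321.5,199.5),(321,271),(320.5,336.5)]]);a=Q[0]-Q[3]
print(Q.round(4),Q.mean(0).round(4),np.degrees(np.arctan2(a[1],a[0])))
for u,v in [(322,160),(322,236),(322,305),(285,250),(362,250)]: print(atd(c,u,v).round(4))
E
```

```text
[[ 0.5763 -0.2458]
 [ 0.5294 -0.2455]
 [ 0.4828 -0.2455]
 [ 0.4353 -0.2455]] [ 0.506  -0.2456] -0.1525896932915601
[ 0.5533 -0.2457  0.0605]
[ 0.5061 -0.246   0.0597]
[ 0.459  -0.2463  0.0603]
[ 0.4972 -0.2228  0.061 ]
[ 0.4973 -0.2713  0.0607]
```

>>> {"method": "move_arm", "body": {
  "linear": [
    [0.003,0.008,0.003],
    [0.005,0.014,0],
    [0.006,0.016,0],
    [0.006,0.016,0],
    [0.006,0.016,0],
    [0.005,0.014,0],
    [0.004,0.01,0],
    [0.003,0.007,0],
    [0.002,0.004,0],
    [0.001,0.002,0],
    [0,0,0],
    [0,0,0]
  ],
  "twist": [
    [0,0,0],
    [0,0,-0.3],
    [0,0,-0.4],
    [0,0,-0.4],
    [0,0,-0.4],
    [0,0,-0.3],
    [0,0,0],
    [0,0,0],
    [0,0,0],
    [0,0,0],
    [0,0,0],
    [0,0,0]
  ]
}}

```text
time: 41.87
eef_pos: [0.5397, -0.1242, 0.1547]
tcp_rot: [1.0, -0.014, -0.014, -0.007]
contact_force: [-0.4, 0.3, -0.6]
opening: 0.998
```

```bash
python3 - <<'E'
from h import *
to(.5505,-.1212,.042,-1.5); c=snap('wrist','34')
E
```

```text
t 41.87 p [ 0.5397 -0.1242  0.1547] yaw -1.65 tz [-0.0271  0.015  -0.9995] F [-0.36  0.32 -0.63] op 0.998
shift [ 0.0108  0.003  -0.1127] twist [-0.86 -1.55  0.16]
```

View pics/wrist34.png

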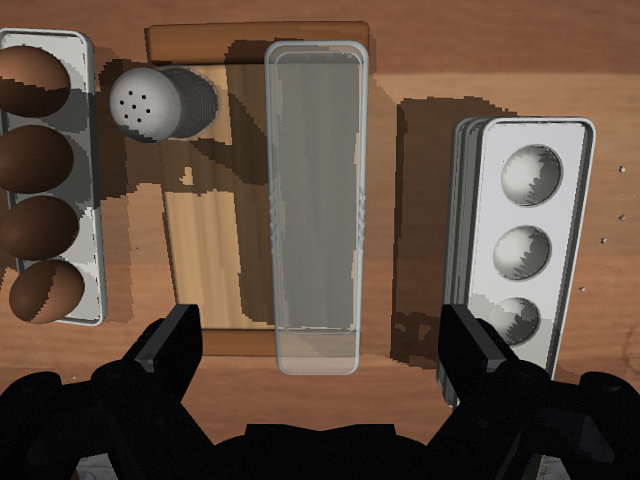

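>>> {"method": "move_arm", "body": {
  "linear": [
    [0.003,0.001,0],
    [0.003,0.001,-0.005],
    [0.002,0.001,-0.01],
    [0.001,0,-0.014],
    [0,0,-0.014],
    [0,0,-0.012],
    [0,0,-0.008],
    [0,0,-0.003],
    [0,0,0],
    [0,0,0]
  ],
  "twist": [
    [-0.2,-0.5,0],
    [-0.2,-0.5,0.1],
    [-0.2,-0.3,0],
    [-0.1,-0.1,0],
    [0,0,0],
    [0,0,0],
    [0,0,0],
    [0,0,0],
    [0,0,0],
    [0,0,0]
  ]
}}

```text
time: 42.75
eef_pos: [0.551, -0.1249, 0.0869]
tcp_rot: [1.0, -0.016, 0.004, 0.001]
contact_force: [0.4, -0.2, -0.5]
opening: 1.0
```

```bash
python3 - <<'E'
from h import *
to(.5505,-.1212,.042,-1.5); c=snap('wrist','35')
E
```

```text
t 42.75 p [ 0.551  -0.1249  0.0869] yaw -1.87 tz [ 0.0074 -0.0018 -1.    ] F [ 0.38 -0.19 -0.46] op 1.0
shift [-0.0005  0.0037 -0.0449] twist [0.1  0.42 0.37]
```

View pics/wrist35.png

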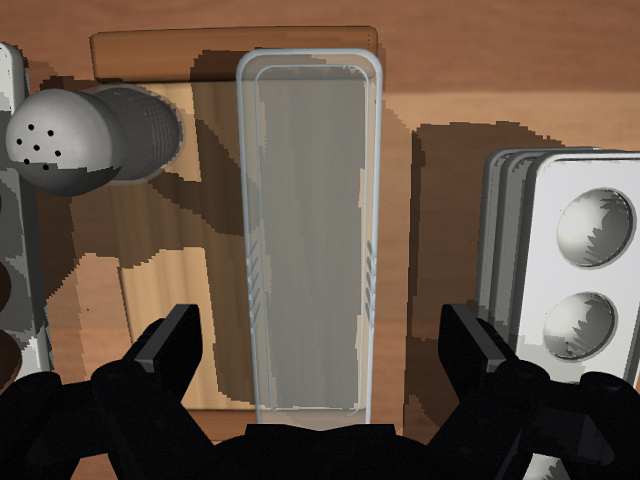

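>>> {"method": "move_arm", "body": {
  "linear": [
    [0,0.002,-0.004],
    [0,0.0015,-0.007],
    [0,0.0005,-0.009],
    [0,0,-0.009],
    [0,0,-0.007],
    [0,0,-0.004],
    [0,0,-0.001],
    [0,0,0],
    [0,0,0]
  ],
  "twist": [
    [0,0.2,0.2],
    [0,0.1,0.1],
    [0,0,0],
    [0,0,0],
    [0,0,0],
    [0,0,0],
    [0,0,0],
    [0,0,0],
    [0,0,0]
  ]
}}

```text
time: 43.55
eef_pos: [0.5519, -0.1207, 0.0431]
tcp_rot: [1.0, -0.013, 0.002, 0.001]
contact_force: [0.8, 0.1, -0.1]
opening: 0.997
```

```bash
python3 - <<'E'
from h import *
to(.5505,-.1212,.042,-1.5)
E
```

```text
t 43.55 p [ 0.5519 -0.1207  0.0431] yaw -1.52 tz [ 0.0045 -0.003  -1.    ] F [ 0.75  0.07 -0.13] op 0.997
shift [-0.0014 -0.0005 -0.0011] twist [0.17 0.26 0.02]
```

>>> {"method": "move_arm", "body": {
  "linear": [
    [-0.001,0,-0.001],
    [-0.0005,0,0],
    [0,0,0]
  ],
  "twist": [
    [0.1,0.2,0],
    [0.1,0.1,0],
    [0,0,0]
  ]
}}

```text
time: 43.8
eef_pos: [0.5508, -0.121, 0.0427]
tcp_rot: [1.0, -0.013, 0.0, -0.0]
contact_force: [0.9, 0.3, 0.7]
opening: 1.0
```

>>> {"method": "move_arm", "body": {
  "linear": [
    [0,0,0],
    [0,0,0],
    [0,0,0],
    [0,0,0],
    [0,0,0],
    [0,0,0],
    [0,0,0]
  ],
  "twist": [
    [0,0,0],
    [0,0,0],
    [0,0,0],
    [0,0,0],
    [0,0,0],
    [0,0,0],
    [0,0,0]
  ],
  "grip": 0,
  "force": 30
}}

```text
time: 44.38
eef_pos: [0.5513, -0.1213, 0.0437]
tcp_rot: [1.0, -0.013, 0.001, 0.0]
contact_force: [0.3, -0.2, -1.0]
opening: 0.625
```

```bash
python3 - <<'E'
from h import *
to(.5505,-.1212,.042,-1.5); snap('wrist','36')
E
```

```text
t 44.38 p [ 0.5513 -0.1213  0.0437] yaw -1.53 tz [ 1.6e-03 -4.0e-04 -1.0e+00] F [ 0.33 -0.23 -1.05] op 0.625
shift [-0.0008  0.0001 -0.0017] twist [0.02 0.09 0.03]
```

View pics/wrist36.png

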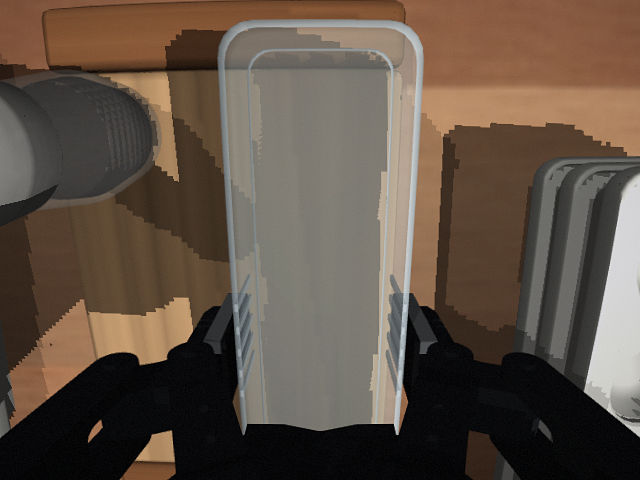

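>>> {"method": "move_arm", "body": {
  "linear": [
    [0,0,0.004],
    [0,0,0.008],
    [0,0,0.012],
    [0,0,0.015],
    [0,0,0.016],
    [0,0,0.016],
    [0,0,0.016],
    [0,0,0.014],
    [0,0,0.01],
    [0,0,0.004],
    [0,0,0.001],
    [0,0,0]
  ],
  "twist": [
    [0,0,0],
    [0,0,0],
    [0,0,0],
    [0,0,0],
    [0,0,0],
    [0,0,0],
    [0,0,0],
    [0,0,0],
    [0,0,0],
    [0,0,0],
    [0,0,0],
    [0,0,0]
  ]
}}

```text
time: 45.43
eef_pos: [0.5508, -0.1209, 0.1743]
tcp_rot: [1.0, -0.013, 0.003, 0.001]
contact_force: [0.7, -0.3, -0.9]
opening: 0.628
```

```bash
python3 - <<'E'
from h import *
st(); snap('wrist','37'); c=snap('side','37'); cv2.imwrite('pics/s37.png',crop(c,200,130,400,290,4))
# open tray refine from wrist26: rim corners / egg centers
c=load('wrist26.npz'); cv2.imwrite('pics/w26.png',crop(c,255,90,385,390,2.0))
f=4;im=crop(c,255,95,385,245,f);o=np.array([255,95]); im2=crop(c,255,245,385,395,f);o2=np.array([255,245])
a=np.radians(-7); x=np.array([np.cos(a),np.sin(a)]); cc=np.array([.592,.0583])-.0235*x; print('ctr',cc)
for i,oo in ((im,o),(im2,o2)):
    box(i,c,*cc,-7,.207,.065,.024,(0,0,255),oo,f); box(i,c,*cc,-7,.202,.060,.024,(0,255,0),oo,f)
    for k in (-.0705,-.0235,.0235,.0705): circ(i,c,*(cc+k*x),.0215,.035,(255,255,0),oo,f)
cv2.imwrite('pics/ov26.png',np.hstack([im,im2])[:, :])
E
```

```text
t 45.43 p [ 0.5508 -0.1209  0.1743] yaw -1.51 tz [ 0.0065 -0.0024 -1.    ] F [ 0.67 -0.28 -0.85] op 0.628
ctr [0.56867517 0.06116393]
```

```bash
python3 -c "
import cv2
i=cv2.imread('pics/ov26.png');print(i.shape);cv2.imwrite('pics/ov26b.png',cv2.resize(i,(800,int(800*i.shape[0]/i.shape[1]))))"
```

```text
(600, 1040, 3)
```

View pics/ov26b.png

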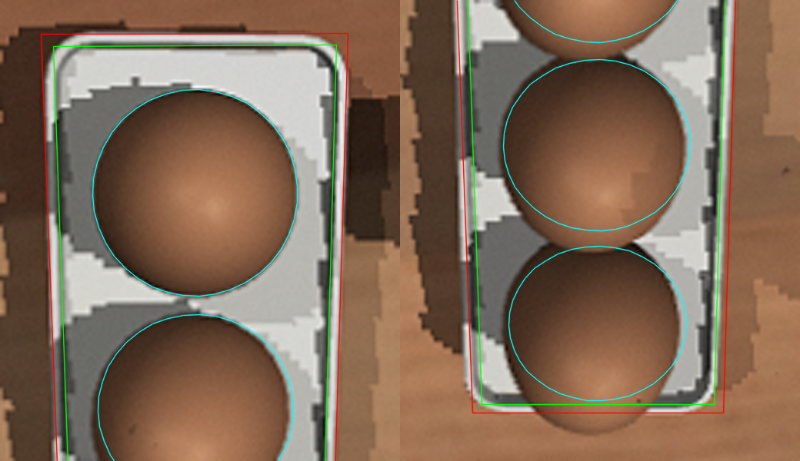

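View pics/wrist37.png

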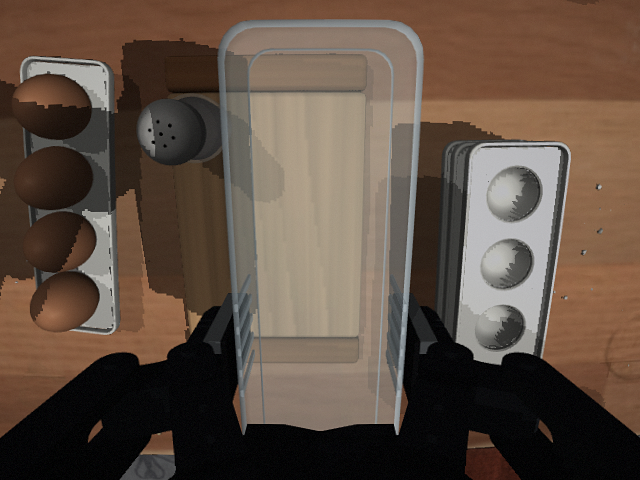

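View pics/s37.png

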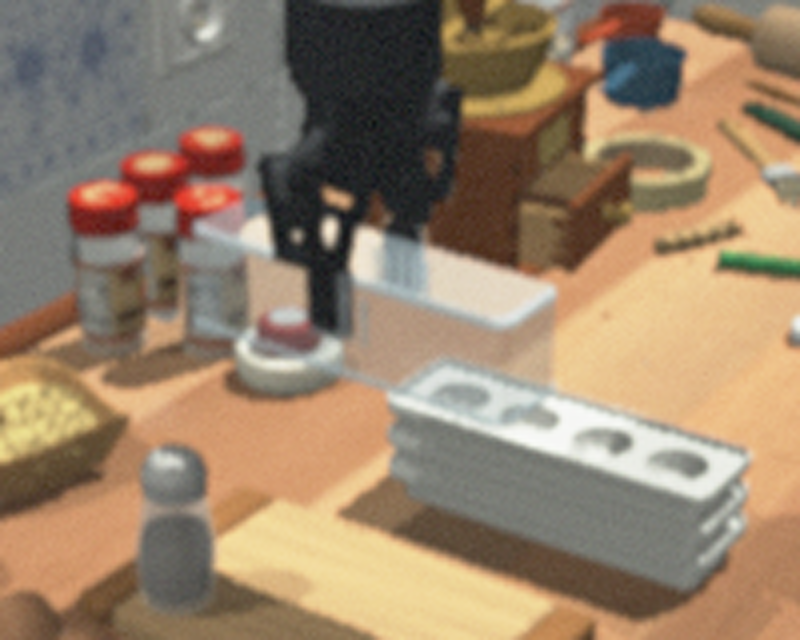

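```bash
python3 - <<'E'
from h import *
for f,tcp,yaw,d in [('wrist12',(.4815,-.3951,.0471),6.47,.0271),('wrist13',(.4821,-.3956,.1434),6.48,.0271),('wrist36',(.5513,-.1213,.0437),-1.53,.0277),('wrist37',(.5508,-.1209,.1743),-1.51,.0277)]:
    c=load(f+'.npz'); g=cv2.cvtColor(c['img'],cv2.COLOR_BGR2GRAY)
    cv2.imwrite(f'pics/{f}e.png',crop(c,200,5,440,125,3))
    # overlay for tool-centred cover
    a=np.radians(yaw); im=crop(c,200,5,440,245,2.5); o=np.array([200,5])
    box(im,c,tcp[0],tcp[1],yaw,.196,.054,tcp[2]-d+.057,(0,0,255),o,2.5); box(im,c,tcp[0],tcp[1],yaw,.196,.054,tcp[2]-d,(0,255,0),o,2.5)
    cv2.imwrite(f'pics/{f}o.png',im)
import numpy as np
A=[cv2.imread(f'pics/{f}o.png')[:, :] for f in ('wrist13','wrist37')]
j=np.hstack(A); cv2.imwrite('pics/cmp37.png',cv2.resize(j,(800,int(800*j.shape[0]/j.shape[1]))))
E
```

```text
(no output)
```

View pics/cmp37.png

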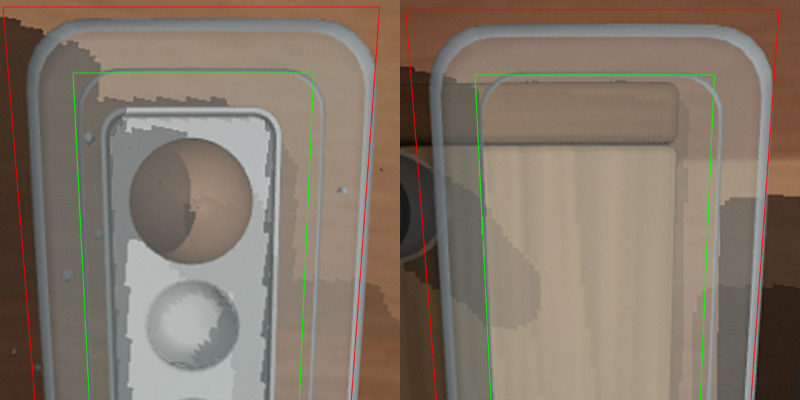

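>>> {"method": "move_arm", "body": {
  "linear": [
    [0.001,0.008,0.003],
    [0.002,0.014,0.003],
    [0.002,0.018,0.002],
    [0.002,0.02,0.002],
    [0.002,0.02,0],
    [0.002,0.02,0],
    [0.002,0.02,0],
    [0.002,0.018,0],
    [0.001,0.014,0],
    [0.001,0.01,0],
    [0,0.006,0],
    [0,0.003,0],
    [0,0.001,0],
    [0,0,0],
    [0,0,0]
  ],
  "twist": [
    [0,0,0],
    [0,0,-0.3],
    [0,0,-0.5],
    [0,0,-0.7],
    [0,0,-0.7],
    [0,0,-0.7],
    [0,0,-0.7],
    [0,0,-0.7],
    [0,0,-0.5],
    [0,0,-0.4],
    [0,0,0],
    [0,0,0],
    [0,0,0],
    [0,0,0],
    [0,0,0]
  ]
}}

```text
time: 46.78
eef_pos: [0.5595, 0.0657, 0.1702]
tcp_rot: [0.998, -0.061, -0.011, -0.002]
contact_force: [-0.8, 0.9, -1.2]
opening: 0.627
```

```bash
python3 - <<'E'
from h import *
to(.5704,.063,.0477,-7.2); snap('wrist','38')
E
```

```text
t 46.78 p [0.5595 0.0657 0.1702] yaw -7.04 tz [-0.0219  0.0059 -0.9997] F [-0.79  0.9  -1.24] op 0.627
shift [ 0.0109 -0.0027 -0.1225] twist [-0.34 -1.26 -0.16]
```

View pics/wrist38.png

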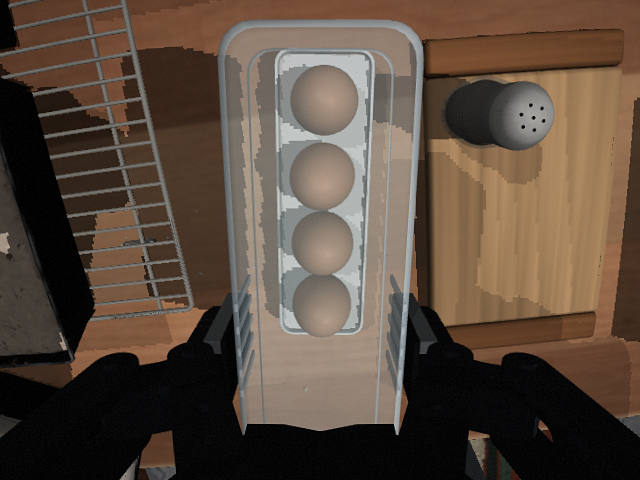

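>>> {"method": "move_arm", "body": {
  "linear": [
    [0.003,-0.001,0],
    [0.003,-0.001,-0.002],
    [0.002,0,-0.005],
    [0.001,0,-0.008],
    [0,0,-0.008],
    [0,0,-0.006],
    [0,0,-0.003],
    [0,0,0],
    [0,0,0],
    [0,0,0]
  ],
  "twist": [
    [-0.1,-0.4,-0.1],
    [-0.1,-0.4,0],
    [-0.1,-0.3,0],
    [0,-0.1,0],
    [0,0,0],
    [0,0,0],
    [0,0,0],
    [0,0,0],
    [0,0,0],
    [0,0,0]
  ]
}}

```text
time: 47.67
eef_pos: [0.5687, 0.0609, 0.1333]
tcp_rot: [0.998, -0.064, -0.001, 0.0]
contact_force: [-0.6, -0.1, -0.7]
opening: 0.628
```

```bash
python3 - <<'E'
from h import *
to(.5704,.063,.0477,-7.2)
E
```

```text
t 47.67 p [0.5687 0.0609 0.1333] yaw -7.38 tz [-1.4e-03 -1.0e-04 -1.0e+00] F [-0.64 -0.08 -0.71] op 0.628
shift [ 0.0017  0.0021 -0.0856] twist [ 0.   -0.08  0.18]
```

>>> {"method": "move_arm", "body": {
  "linear": [
    [0.001,0.001,-0.002],
    [0.0005,0.0007,-0.004],
    [0,0,-0.006],
    [0,0,-0.005],
    [0,0,-0.003],
    [0,0,-0.001],
    [0,0,0],
    [0,0,0]
  ],
  "twist": [
    [0,-0.1,0.1],
    [0,0,0],
    [0,0,0],
    [0,0,0],
    [0,0,0],
    [0,0,0],
    [0,0,0],
    [0,0,0]
  ]
}}

```text
time: 48.33
eef_pos: [0.5709, 0.0631, 0.1108]
tcp_rot: [0.998, -0.063, 0.001, 0.0]
contact_force: [0.2, -0.1, -0.8]
opening: 0.626
```

```bash
python3 - <<'E'
from h import *
to(.5704,.063,.0477,-7.2); c=snap('wrist','39'); c=snap('side','39'); cv2.imwrite('pics/s39.png',crop(c,150,190,330,340,4))
E
```

```text
t 48.33 p [0.5709 0.0631 0.1108] yaw -7.24 tz [ 2.2e-03 -2.0e-04 -1.0e+00] F [ 0.2  -0.06 -0.78] op 0.626
shift [-0.0005 -0.0001 -0.0631] twist [0.01 0.13 0.04]
```

View pics/wrist39.png

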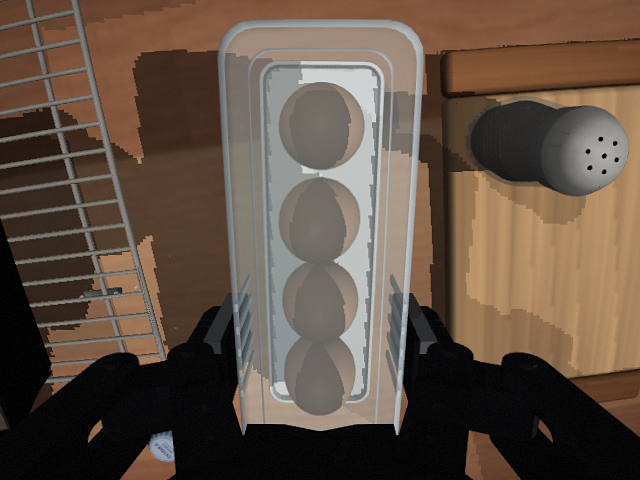

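View pics/s39.png

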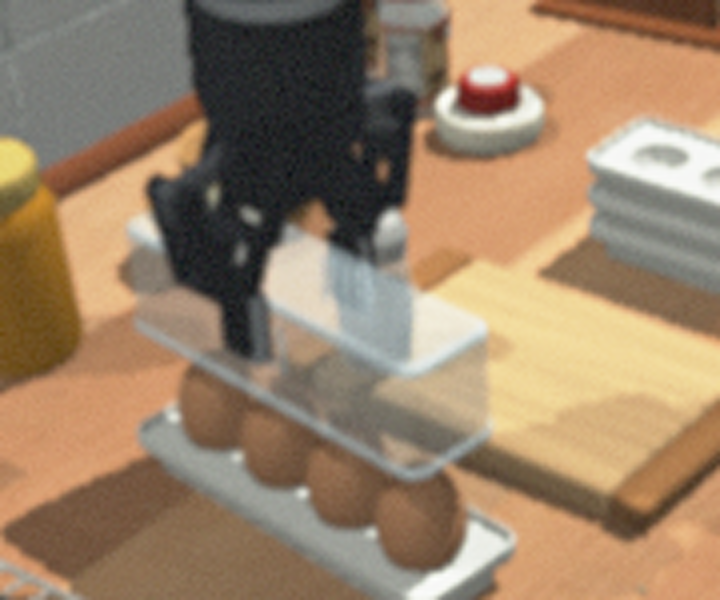

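```bash
python3 - <<'E'
from h import *
c=load('wrist39.npz'); cv2.imwrite('pics/w39a.png',crop(c,230,35,410,135,4)); cv2.imwrite('pics/w39b.png',crop(c,230,340,410,440,4))
E
```

```text
(no output)
```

View pics/w39a.png

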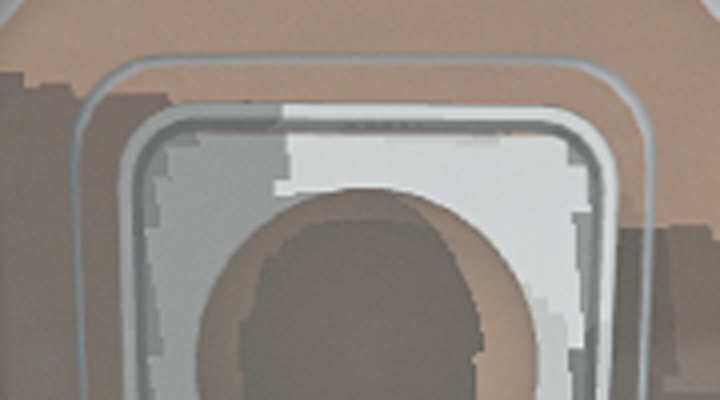

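View pics/w39b.png

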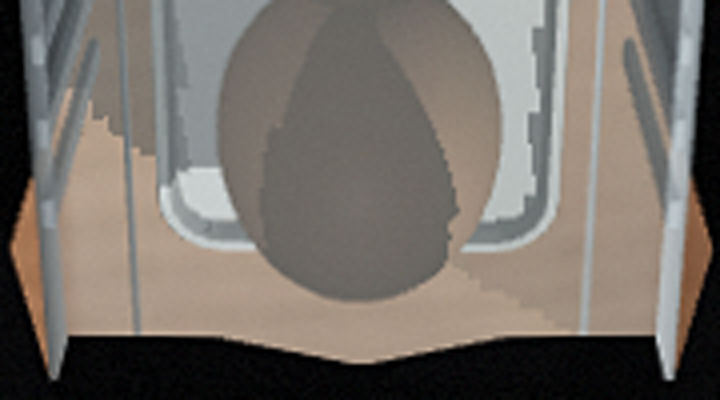

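```bash
python3 - <<'E'
from h import *
c=load('wrist39.npz'); zc=.1108-.0277
a=np.radians(-7.24); M=np.array([[np.cos(a),np.sin(a)],[-np.sin(a),np.cos(a)]]); T=np.array([.5709,.0631])
def q(u,v,z): return M@(atz(c,u,v,z)[:2]-T)
print('cover far',q(320,50,zc)); 
for n,(l,r,v) in dict(far=(249,392.5,75),near=(261.2,379.2,365)).items():
    A,B=q(l,v,zc),q(r,v,zc); print('cover',n,A.round(4),B.round(4),'mid',((A+B)/2).round(4))
print('tray far',q(322,61,.024),'near',q(320,402.3,.024))
for n,(l,r,v) in dict(far=(260.5,383.5,80),near=(269.5,370,370)).items():
    A,B=q(l,v,.024),q(r,v,.024); print('tray',n,A.round(4),B.round(4),'mid',((A+B)/2).round(4))
E
```

```text
cover far [ 0.09762523 -0.00117466]
cover far [0.0888 0.0258] [ 0.0888 -0.0287] mid [ 0.0888 -0.0015]
cover near [-0.0371  0.0262] [-0.0371 -0.0286] mid [-0.0371 -0.0012]
tray far [ 0.10143245 -0.00220003] near [-0.10501711 -0.00105248]
tray far [0.0923 0.0296] [ 0.0922 -0.034 ] mid [ 0.0922 -0.0022]
tray near [-0.0803  0.031 ] [-0.0804 -0.0328] mid [-0.0803 -0.0009]
```

>>> {"method": "move_arm", "body": {
  "linear": [
    [-0.0008,0,-0.003],
    [-0.0004,0,-0.005],
    [0,0,-0.006],
    [0,0,-0.006],
    [0,0,-0.005],
    [0,0,-0.002],
    [0,0,0],
    [0,0,0]
  ],
  "twist": [
    [0,0.1,-0.2],
    [0,0,-0.2],
    [0,0,0],
    [0,0,0],
    [0,0,0],
    [0,0,0],
    [0,0,0],
    [0,0,0]
  ]
}}

```text
time: 49.1
eef_pos: [0.5695, 0.063, 0.081]
tcp_rot: [0.998, -0.067, 0.0, 0.0]
contact_force: [0.8, 0.4, -1.3]
opening: 0.626
```

```bash
python3 - <<'E'
from h import *
to(.5692,.063,.0477,-7.6); c=snap('wrist','40'); cv2.imwrite('pics/w40a.png',crop(c,230,20,410,135,4)); cv2.imwrite('pics/w40b.png',crop(c,230,340,410,440,4))
E
```

```text
t 49.1 p [0.5695 0.063  0.081 ] yaw -7.7 tz [ 6.e-04 -2.e-04 -1.e+00] F [ 0.76  0.44 -1.34] op 0.626
shift [-0.0003  0.     -0.0333] twist [0.01 0.04 0.1 ]
```

View pics/w40a.png

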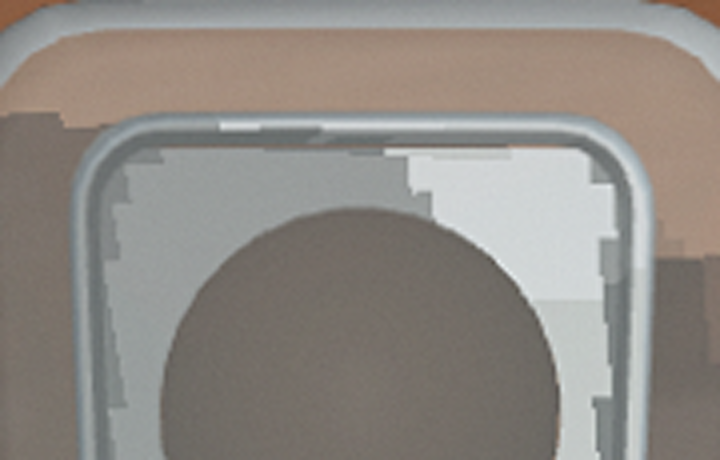

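View pics/w40b.png

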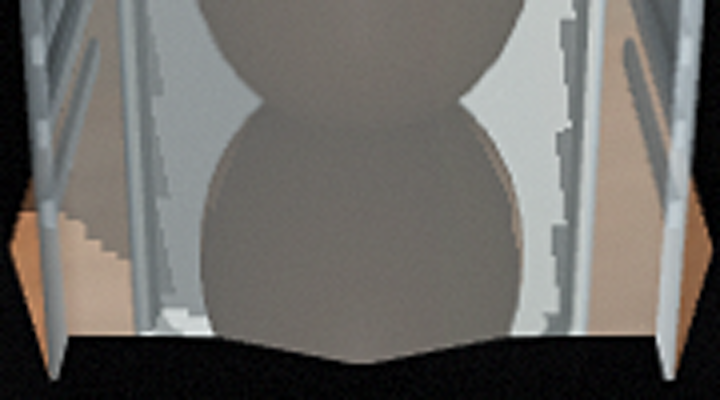

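```bash
python3 - <<'E'
from h import *
c=load('wrist40.npz'); zc=.0810-.0277
a=np.radians(-7.7); M=np.array([[np.cos(a),np.sin(a)],[-np.sin(a),np.cos(a)]]); T=np.array([.5695,.063])
q=lambda u,v,z: M@(atz(c,u,v,z)[:2]-T)
for v in (48.5,50,52): print(v,'cover far',q(320,v,zc).round(4),'tray',q(320,v,.024).round(4), q(320,v,.02).round(4))
f=4;o=np.array([230,20]); im=crop(c,230,20,410,135,f)
for d in (0,-.002): 
    ctr=T+M.T@np.array([d,-.0013]); box(im,c,*ctr,-7.7,.207,.065,.024,(0,0,255) if d==0 else (0,255,0),o,f); 
cv2.imwrite('pics/ov40.png',im)
E
```

```text
48.5 cover far [ 0.0981 -0.0011] tray [ 0.1027 -0.0011] [ 0.1033 -0.0011]
50 cover far [ 0.0976 -0.0011] tray [ 0.1021 -0.0011] [ 0.1027 -0.0011]
52 cover far [ 0.0969 -0.0011] tray [ 0.1012 -0.0011] [ 0.1018 -0.0011]
```

View pics/ov40.png

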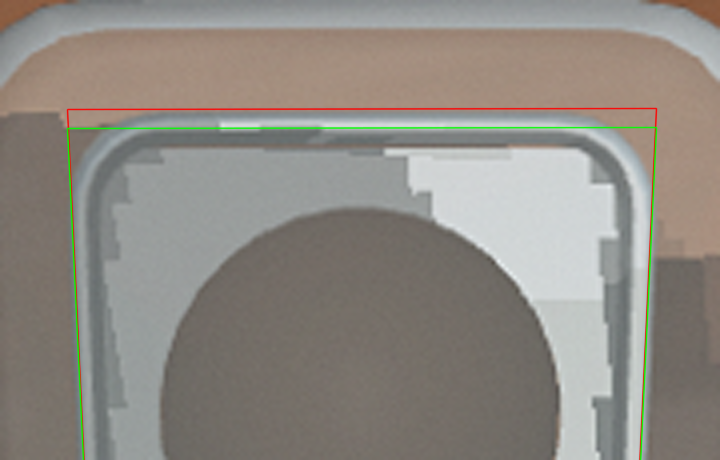

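>>> {"method": "move_arm", "body": {
  "linear": [
    [-0.0007,0,-0.002],
    [-0.0003,0,-0.004],
    [0,0,-0.005],
    [0,0,-0.004],
    [0,0,-0.003],
    [0,0,-0.001],
    [0,0,0],
    [0,0,0]
  ],
  "twist": [
    [0,0,0],
    [0,0,0],
    [0,0,0],
    [0,0,0],
    [0,0,0],
    [0,0,0],
    [0,0,0],
    [0,0,0]
  ]
}}

```text
time: 49.82
eef_pos: [0.5689, 0.063, 0.0606]
tcp_rot: [0.998, -0.067, 0.001, 0.0]
contact_force: [-1.3, 1.5, -1.3]
opening: 0.626
```

```bash
python3 - <<'E'
from h import *
to(.5685,.063,.0477,-7.6); c=snap('wrist','41'); cv2.imwrite('pics/w41a.png',crop(c,230,20,410,135,4)); cv2.imwrite('pics/w41b.png',crop(c,230,340,410,440,4))
c=snap('side','41'); cv2.imwrite('pics/s41.png',crop(c,150,190,330,340,4))
E
```

```text
t 49.82 p [0.5689 0.063  0.0606] yaw -7.69 tz [ 1.9e-03 -3.0e-04 -1.0e+00] F [-1.26  1.54 -1.33] op 0.626
shift [-0.0004  0.     -0.0129] twist [0.02 0.11 0.09]
```

View pics/w41a.png

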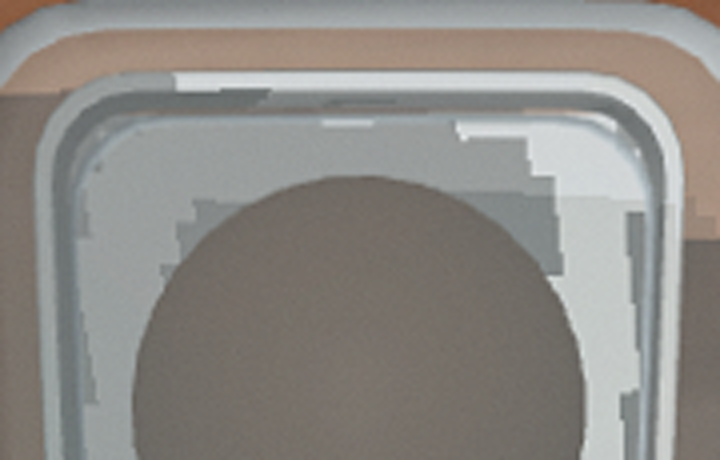

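View pics/s41.png

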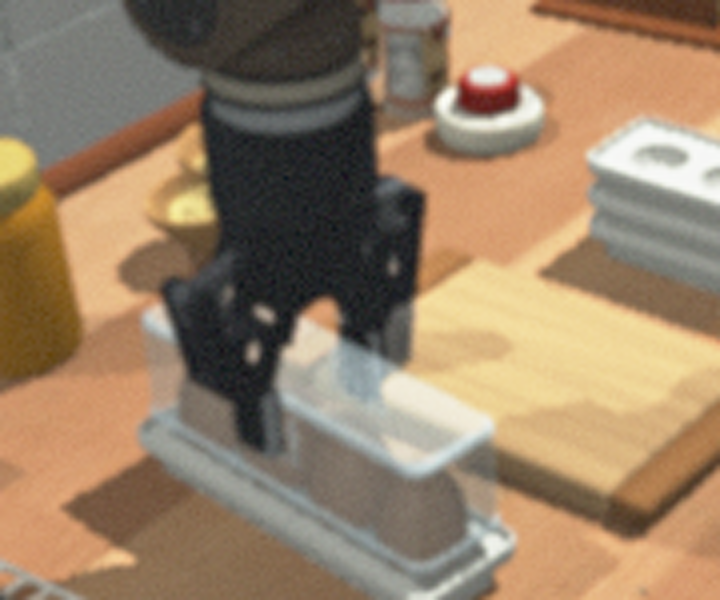

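```bash
python3 - <<'E'
from h import *
c=load('wrist41.npz'); zc=.0606-.0277
a=np.radians(-7.7); M=np.array([[np.cos(a),np.sin(a)],[-np.sin(a),np.cos(a)]]); T=np.array([.5689,.063])
q=lambda u,v,z: M@(atz(c,u,v,z)[:2]-T)
print('cover far',q(320,49,zc),'tray out',q(320,38.2,.024))
for v,l,r in ((20+300/4,230+67/4,230+648/4),): print('cover',q(l,v,zc),q(r,v,zc))
for v,l,r in ((20+300/4,230+41/4,230+675/4),): print('tray',q(l,v,.024),q(r,v,.024))
E
```

```text
cover far [ 0.09793221 -0.0011539 ] tray out [ 0.1033411  -0.00115767]
cover [0.08148198 0.02692022] [ 0.08144937 -0.02873138]
tray [0.08200485 0.03108911] [ 0.08196832 -0.0329779 ]
```

View pics/w41b.png

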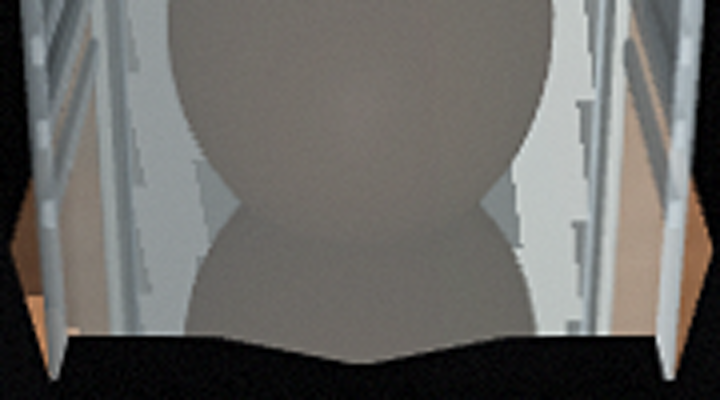

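Aligned within a millimetre in x and y. I'll lower straight down.

>>> {"method": "move_arm", "body": {
  "linear": [
    [0,0,-0.002],
    [0,0,-0.003],
    [0,0,-0.003],
    [0,0,-0.002],
    [0,0,-0.001],
    [0,0,0],
    [0,0,0]
  ],
  "twist": [
    [0,0.1,0],
    [0,0,0],
    [0,0,0],
    [0,0,0],
    [0,0,0],
    [0,0,0],
    [0,0,0]
  ]
}}

```text
time: 50.5
eef_pos: [0.5694, 0.063, 0.0492]
tcp_rot: [0.998, -0.067, 0.001, 0.0]
contact_force: [0.7, 0.2, -1.6]
opening: 0.628
```

```bash
python3 - <<'E'
from h import *
to(.5689,.063,.0477,-7.6)
E
```

```text
t 50.5 p [0.5694 0.063  0.0492] yaw -7.69 tz [ 1.5e-03 -4.0e-04 -1.0e+00] F [ 0.69  0.22 -1.61] op 0.628
shift [-0.0005  0.     -0.0015] twist [0.02 0.08 0.09]
```

>>> {"method": "move_arm", "body": {
  "linear": [
    [-0.0004,0,-0.0015],
    [0,0,-0.001],
    [0,0,-0.001],
    [0,0,0],
    [0,0,0]
  ],
  "twist": [
    [0,0,0],
    [0,0,0],
    [0,0,0],
    [0,0,0],
    [0,0,0]
  ]
}}

```text
time: 50.92
eef_pos: [0.5698, 0.0629, 0.0482]
tcp_rot: [0.998, -0.067, 0.001, 0.0]
contact_force: [-0.8, 0.1, -0.4]
opening: 0.631
```

```bash
python3 - <<'E'
from h import *
to(.5689,.063,.0477,-7.6); c=snap('wrist','42'); cv2.imwrite('pics/w42a.png',crop(c,230,20,410,135,4))
c=snap('side','42'); cv2.imwrite('pics/s42.png',crop(c,150,190,330,340,4))
E
```

```text
t 50.92 p [0.5698 0.0629 0.0482] yaw -7.68 tz [ 1.8e-03 -6.0e-04 -1.0e+00] F [-0.79  0.06 -0.44] op 0.631
shift [-0.0009  0.0001 -0.0005] twist [0.03 0.1  0.08]
```

View pics/w42a.png

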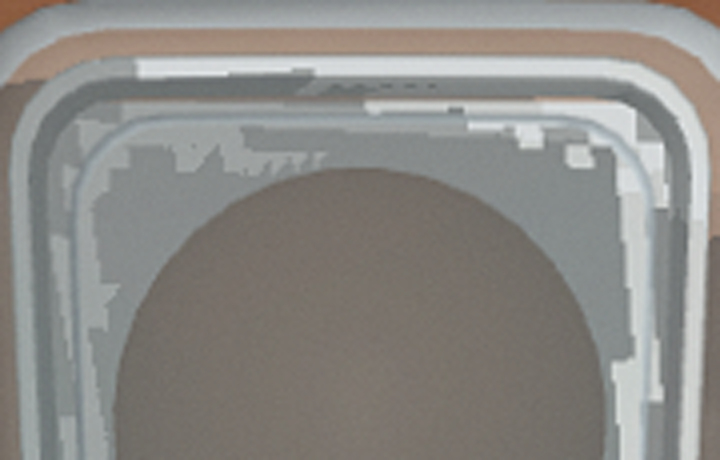

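View pics/s42.png

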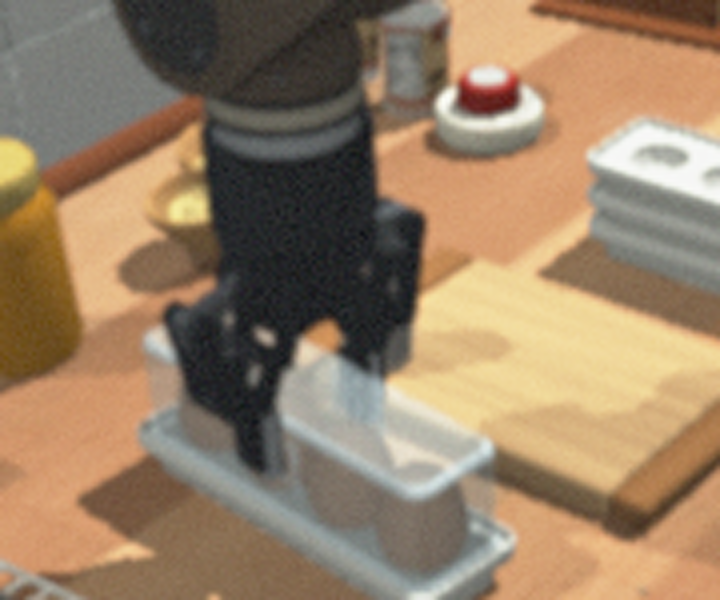

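>>> {"method": "move_arm", "body": {
  "linear": [
    [-0.0005,0,-0.0015],
    [0,0,-0.001],
    [0,0,0],
    [0,0,0]
  ],
  "twist": [
    [0,0,0],
    [0,0,0],
    [0,0,0],
    [0,0,0]
  ]
}}

```text
time: 51.35
eef_pos: [0.5699, 0.0629, 0.0479]
tcp_rot: [0.998, -0.067, 0.001, 0.0]
contact_force: [0.4, -0.0, -0.7]
opening: 0.63
```

>>> {"method": "move_arm", "body": {
  "linear": [
    [0,0,0],
    [0,0,0],
    [0,0,0],
    [0,0,0],
    [0,0,0],
    [0,0,0.004],
    [0,0,0.01],
    [0,0,0.02],
    [0,0,0.025],
    [0,0,0.025],
    [0,0,0.02],
    [0,0,0.005],
    [0,0,0]
  ],
  "twist": [
    [0,0,0],
    [0,0,0],
    [0,0,0],
    [0,0,0],
    [0,0,0],
    [0,0,0],
    [0,0,0],
    [0,0,0],
    [0,0,0],
    [0,0,0],
    [0,0,0],
    [0,0,0],
    [0,0,0]
  ],
  "grip": 1
}}

```text
time: 52.43
eef_pos: [0.568, 0.063, 0.1637]
tcp_rot: [0.998, -0.067, 0.0, 0.0]
contact_force: [0.6, 0.9, 0.3]
opening: 1.001
```

```bash
python3 - <<'E'
from h import *
to(.618,-.0455,.15,-1.5); c=snap('wrist','43'); c=snap('side','43'); cv2.imwrite('pics/s43.png',crop(c,150,190,330,340,4))
E
```

```text
t 52.43 p [0.568  0.063  0.1637] yaw -7.68 tz [ 5.e-04 -5.e-04 -1.e+00] F [0.59 0.95 0.33] op 1.001
shift [ 0.05   -0.1085 -0.0137] twist [0.02 0.03 6.18]
```

View pics/wrist43.png

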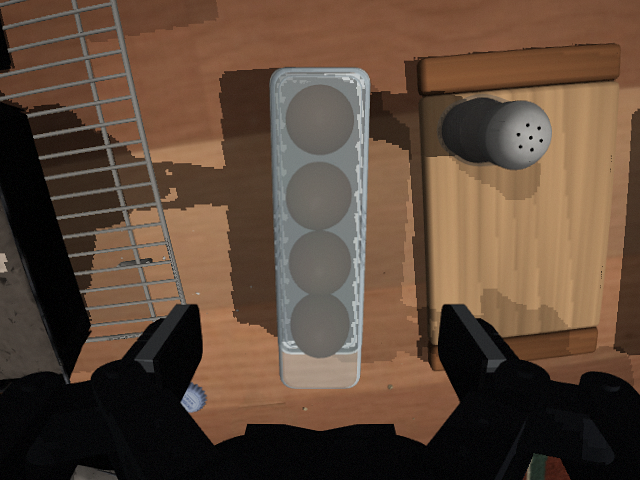

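View pics/s43.png

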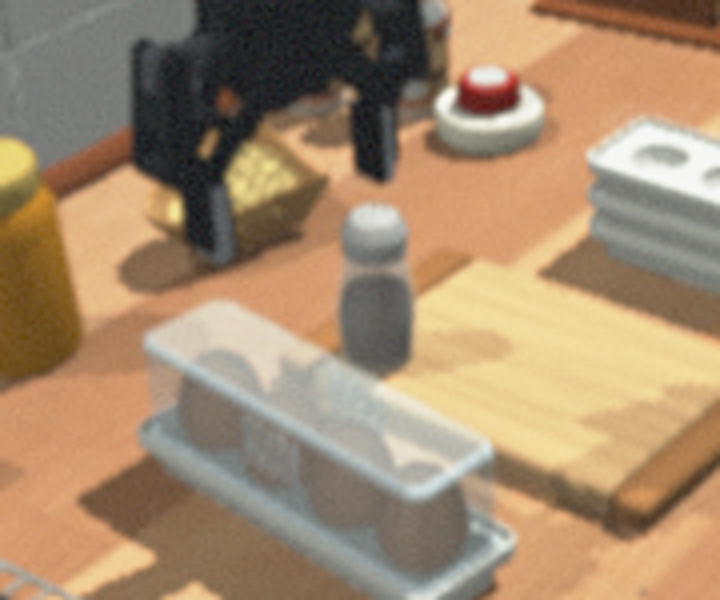

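>>> {"method": "move_arm", "body": {
  "linear": [
    [0.003,-0.006,0.003],
    [0.005,-0.011,0.002],
    [0.006,-0.013,0.002],
    [0.006,-0.013,0],
    [0.006,-0.013,0],
    [0.005,-0.012,0],
    [0.004,-0.009,0],
    [0.003,-0.006,0],
    [0.002,-0.003,0],
    [0.001,-0.001,0],
    [0,0,0],
    [0,0,0]
  ],
  "twist": [
    [0,0,0.3],
    [0,0,0.7],
    [0,0,0.9],
    [0,0,0.9],
    [0,0,0.9],
    [0,0,0.9],
    [0,0,0.7],
    [0,0,0.4],
    [0,0,0.2],
    [0,0,0],
    [0,0,0],
    [0,0,0]
  ]
}}

```text
time: 53.53
eef_pos: [0.6016, -0.0296, 0.1508]
tcp_rot: [1.0, -0.012, -0.017, -0.001]
contact_force: [0.1, 0.3, 0.5]
opening: 0.999
```

```bash
python3 - <<'E'
from h import *
to(.6195,-.0446,.0624,-1.5); c=snap('wrist','44')
E
```

```text
t 53.53 p [ 0.6016 -0.0296  0.1508] yaw -1.36 tz [-0.034   0.0029 -0.9994] F [0.14 0.35 0.47] op 0.999
shift [ 0.0179 -0.015  -0.0884] twist [-0.17 -1.95 -0.14]
```

View pics/wrist44.png

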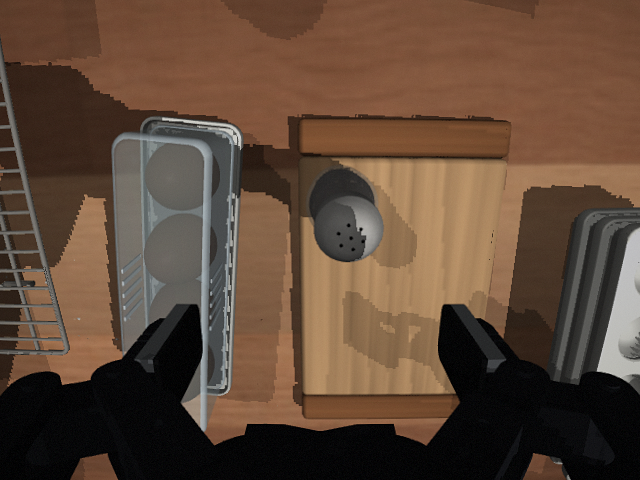

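```bash
python3 - <<'E'
from h import *
c=load('wrist44.npz'); print(atz(c,350.5,238.5,.106))
E
```

```text
[ 0.61881233 -0.04521373  0.106     ]
```

>>> {"method": "move_arm", "body": {
  "linear": [
    [0.004,-0.004,0.002],
    [0.005,-0.004,0.001],
    [0.004,-0.003,0],
    [0.002,-0.002,0],
    [0.001,-0.001,0],
    [0,0,0],
    [0,0,0]
  ],
  "twist": [
    [0,-0.5,0],
    [-0.1,-0.6,0],
    [-0.1,-0.5,0],
    [0,-0.2,0],
    [0,-0.1,0],
    [0,0,0],
    [0,0,0]
  ]
}}

```text
time: 54.17
eef_pos: [0.6195, -0.0436, 0.1554]
tcp_rot: [1.0, -0.011, 0.002, 0.001]
contact_force: [0.7, -0.2, 0.3]
opening: 0.998
```

```bash
python3 - <<'E'
from h import *
to(.6195,-.0446,.0624,-1.5); c=snap('wrist','45')
E
```

```text
t 54.17 p [ 0.6195 -0.0436  0.1554] yaw -1.22 tz [ 0.0047 -0.0014 -1.    ] F [ 0.73 -0.18  0.27] op 0.998
shift [-0.    -0.001 -0.093] twist [ 0.08  0.27 -0.28]
```

View pics/wrist45.png

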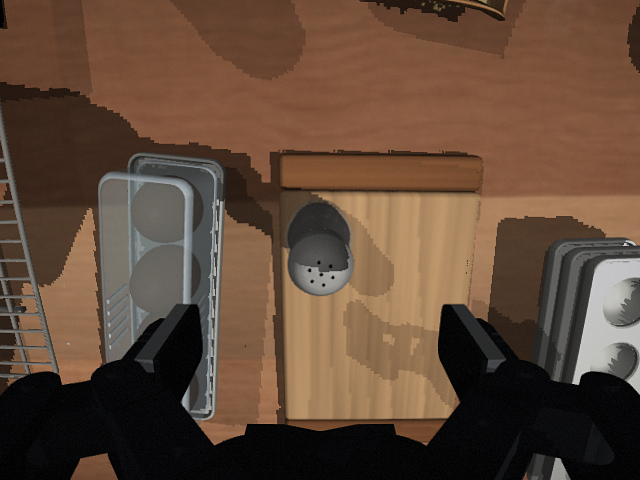

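>>> {"method": "move_arm", "body": {
  "linear": [
    [0,-0.0005,-0.005],
    [0,-0.0005,-0.01],
    [0,0,-0.012],
    [0,0,-0.012],
    [0,0,-0.01],
    [0,0,-0.006],
    [0,0,-0.002],
    [0,0,0],
    [0,0,0]
  ],
  "twist": [
    [0,0.2,-0.1],
    [0,0.1,-0.1],
    [0,0,0],
    [0,0,0],
    [0,0,0],
    [0,0,0],
    [0,0,0],
    [0,0,0],
    [0,0,0]
  ]
}}

```text
time: 54.97
eef_pos: [0.6167, -0.0437, 0.0886]
tcp_rot: [1.0, -0.012, -0.004, -0.0]
contact_force: [-0.1, 0.3, -0.1]
opening: 0.999
```

```bash
python3 - <<'E'
from h import *
to(.6195,-.0446,.0624,-1.5); c=snap('wrist','46')
E
```

```text
t 54.97 p [ 0.6167 -0.0437  0.0886] yaw -1.43 tz [-7.6e-03  2.0e-04 -1.0e+00] F [-0.12  0.3  -0.1 ] op 0.999
shift [ 0.0028 -0.0009 -0.0262] twist [-0.01 -0.44 -0.07]
```

View pics/wrist46.png

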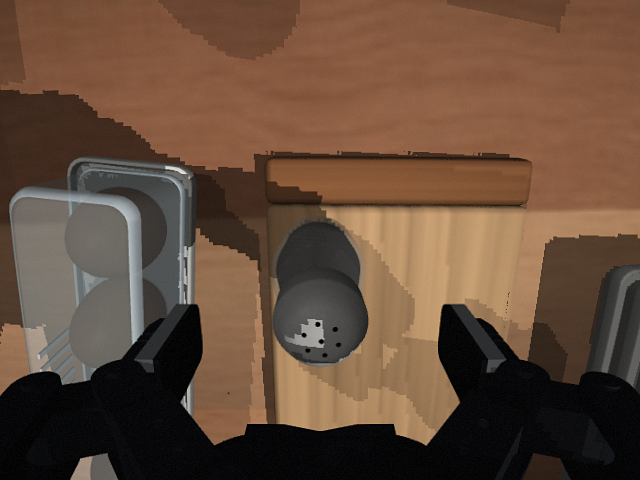

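>>> {"method": "move_arm", "body": {
  "linear": [
    [0.0015,-0.0005,-0.003],
    [0.001,0,-0.006],
    [0,0,-0.006],
    [0,0,-0.005],
    [0,0,-0.003],
    [0,0,-0.001],
    [0,0,0],
    [0,0,0]
  ],
  "twist": [
    [0,-0.3,0],
    [0,-0.1,0],
    [0,0,0],
    [0,0,0],
    [0,0,0],
    [0,0,0],
    [0,0,0],
    [0,0,0]
  ]
}}

```text
time: 55.68
eef_pos: [0.621, -0.0446, 0.0644]
tcp_rot: [1.0, -0.012, 0.002, 0.0]
contact_force: [-0.8, -0.3, 0.0]
opening: 1.0
```

```bash
python3 - <<'E'
from h import *
to(.6195,-.0446,.0624,-1.5)
E
```

```text
t 55.68 p [ 0.621  -0.0446  0.0644] yaw -1.42 tz [ 4.5e-03 -8.0e-04 -1.0e+00] F [-0.76 -0.33  0.03] op 1.0
shift [-0.0015  0.     -0.002 ] twist [ 0.05  0.26 -0.08]
```

>>> {"method": "move_arm", "body": {
  "linear": [
    [-0.001,0,-0.0015],
    [-0.0005,0,0],
    [0,0,0]
  ],
  "twist": [
    [0,0.2,0],
    [0,0,0],
    [0,0,0]
  ]
}}

```text
time: 55.93
eef_pos: [0.6197, -0.0447, 0.0632]
tcp_rot: [1.0, -0.012, 0.001, 0.001]
contact_force: [-0.5, -0.1, 0.4]
opening: 0.995
```

>>> {"method": "move_arm", "body": {
  "linear": [
    [0,0,0],
    [0,0,0],
    [0,0,0],
    [0,0,0],
    [0,0,0],
    [0,0,0],
    [0,0,0],
    [0,0,0]
  ],
  "twist": [
    [0,0,0],
    [0,0,0],
    [0,0,0],
    [0,0,0],
    [0,0,0],
    [0,0,0],
    [0,0,0],
    [0,0,0]
  ],
  "grip": 0,
  "force": 35
}}

```text
time: 56.6
eef_pos: [0.6204, -0.0447, 0.0643]
tcp_rot: [1.0, -0.012, 0.002, 0.001]
contact_force: [-0.3, 0.2, 0.5]
opening: 0.429
```

```bash
python3 - <<'E'
from h import *
st(); snap('wrist','47')
E
```

```text
t 56.6 p [ 0.6204 -0.0447  0.0643] yaw -1.42 tz [ 0.0036 -0.0014 -1.    ] F [-0.35  0.23  0.45] op 0.429
```

View pics/wrist47.png

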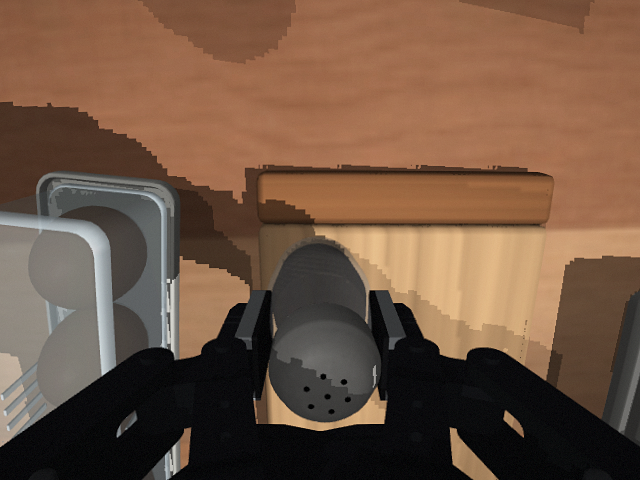

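>>> {"method": "move_arm", "body": {
  "linear": [
    [0,0,0.004],
    [0,0,0.008],
    [0,0,0.012],
    [0,0,0.015],
    [0,0,0.016],
    [0,0,0.016],
    [0,0,0.014],
    [0,0,0.01],
    [0,0,0.004],
    [0,0,0],
    [0,0,0]
  ],
  "twist": [
    [0,0,0],
    [0,0,0],
    [0,0,0],
    [0,0,0],
    [0,0,0],
    [0,0,0],
    [0,0,0],
    [0,0,0],
    [0,0,0],
    [0,0,0],
    [0,0,0]
  ]
}}

```text
time: 57.57
eef_pos: [0.6189, -0.0444, 0.1741]
tcp_rot: [1.0, -0.012, 0.002, 0.001]
contact_force: [-0.7, -0.1, -1.3]
opening: 0.429
```

```bash
python3 - <<'E'
from h import *
to(.571,.063,.125,-7.6);c=snap('side','48'); cv2.imwrite('pics/s48.png',crop(c,170,150,350,300,4))
E
```

```text
t 57.57 p [ 0.6189 -0.0444  0.1741] yaw -1.42 tz [ 0.0043 -0.0017 -1.    ] F [-0.73 -0.15 -1.33] op 0.429
shift [-0.0479  0.1074 -0.0491] twist [ 0.11  0.24 -6.18]
```

View pics/s48.png

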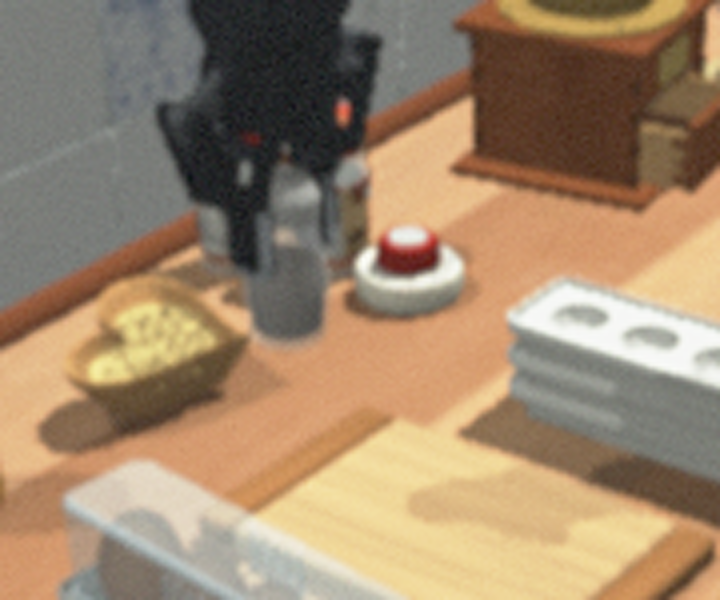

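>>> {"method": "move_arm", "body": {
  "linear": [
    [-0.003,0.006,0.002],
    [-0.005,0.011,0.002],
    [-0.006,0.013,0],
    [-0.006,0.013,0],
    [-0.006,0.013,0],
    [-0.005,0.012,0],
    [-0.004,0.009,0],
    [-0.003,0.006,0],
    [-0.002,0.003,0],
    [-0.001,0.001,0],
    [0,0,0],
    [0,0,0]
  ],
  "twist": [
    [0,0,-0.3],
    [0,0,-0.6],
    [0,0,-0.8],
    [0,0,-0.9],
    [0,0,-0.9],
    [0,0,-0.9],
    [0,0,-0.6],
    [0,0,-0.3],
    [0,0,0],
    [0,0,0],
    [0,0,0],
    [0,0,0]
  ]
}}

```text
time: 58.62
eef_pos: [0.568, 0.0493, 0.1668]
tcp_rot: [0.998, -0.062, -0.009, -0.001]
contact_force: [-0.3, -0.3, -1.3]
opening: 0.426
```

```bash
python3 - <<'E'
from h import *
to(.571,.063,.125,-7.6);c=snap('wrist','49')
E
```

```text
t 58.62 p [0.568  0.0493 0.1668] yaw -7.14 tz [-0.0177  0.0024 -0.9998] F [-0.25 -0.31 -1.33] op 0.426
shift [ 0.003   0.0137 -0.0418] twist [-0.14 -1.01 -0.46]
```

View pics/wrist49.png

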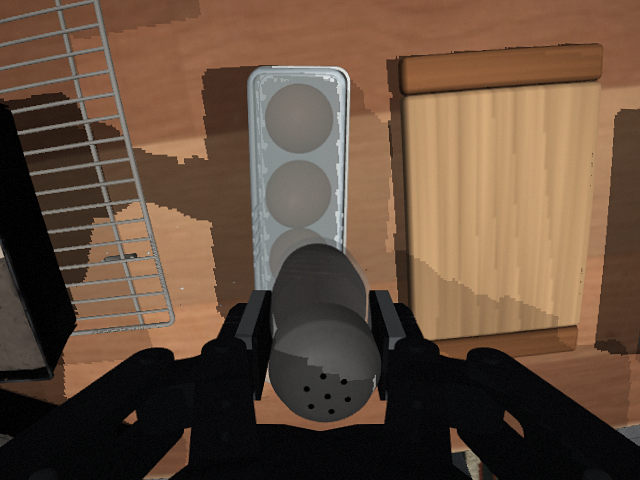

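>>> {"method": "move_arm", "body": {
  "linear": [
    [0.001,0.004,0],
    [0.001,0.004,0],
    [0.0005,0.003,-0.002],
    [0,0.001,-0.004],
    [0,0,-0.004],
    [0,0,-0.003],
    [0,0,-0.001],
    [0,0,0],
    [0,0,0]
  ],
  "twist": [
    [0,-0.4,-0.2],
    [-0.1,-0.3,-0.1],
    [0,-0.2,-0.1],
    [0,0,0],
    [0,0,0],
    [0,0,0],
    [0,0,0],
    [0,0,0],
    [0,0,0]
  ]
}}

```text
time: 59.42
eef_pos: [0.5715, 0.061, 0.1509]
tcp_rot: [0.998, -0.067, -0.0, -0.0]
contact_force: [-1.0, -0.5, -1.3]
opening: 0.429
```

```bash
python3 - <<'E'
from h import *
to(.571,.063,.125,-7.6);c=snap('wrist','50');c=snap('side','50'); cv2.imwrite('pics/s50.png',crop(c,150,160,330,310,4))
E
```

```text
t 59.42 p [0.5715 0.061  0.1509] yaw -7.72 tz [-4.e-04  3.e-04 -1.e+00] F [-1.   -0.49 -1.32] op 0.429
shift [-0.0005  0.002  -0.0259] twist [-0.02 -0.02  0.12]
```

View pics/wrist50.png

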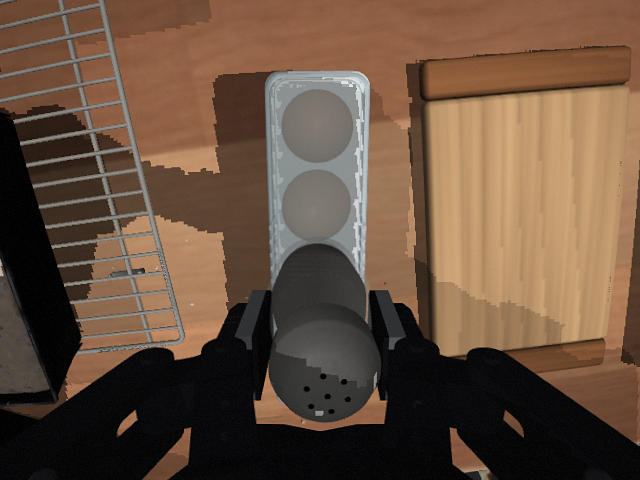

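View pics/s50.png

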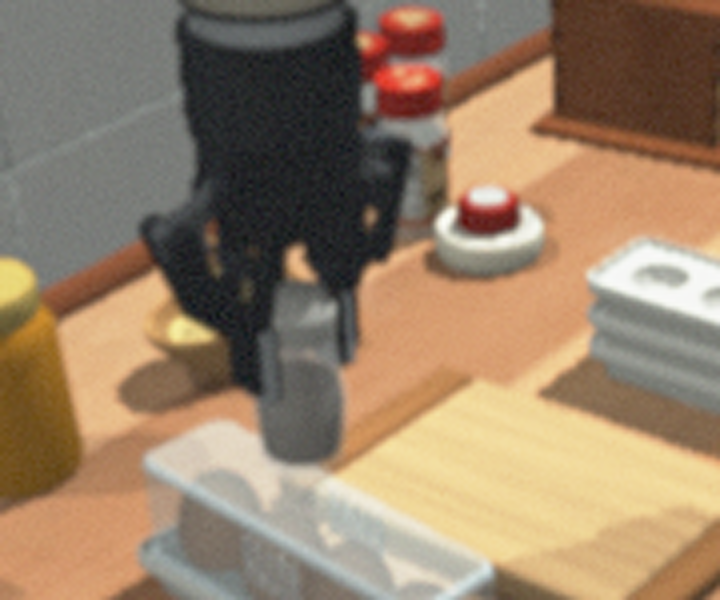

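>>> {"method": "move_arm", "body": {
  "linear": [
    [0,0.001,-0.002],
    [0,0.0005,-0.004],
    [0,0,-0.005],
    [0,0,-0.004],
    [0,0,-0.003],
    [0,0,-0.001],
    [0,0,0],
    [0,0,0]
  ],
  "twist": [
    [0,0,0],
    [0,0,0],
    [0,0,0],
    [0,0,0],
    [0,0,0],
    [0,0,0],
    [0,0,0],
    [0,0,0]
  ]
}}

```text
time: 60.18
eef_pos: [0.5715, 0.0625, 0.1301]
tcp_rot: [0.998, -0.067, 0.0, -0.0]
contact_force: [0.1, 0.6, -0.4]
opening: 0.427
```

```bash
python3 - <<'E'
from h import *
to(.571,.063,.125,-7.6)
E
```

```text
t 60.18 p [0.5715 0.0625 0.1301] yaw -7.73 tz [ 0.e+00  2.e-04 -1.e+00] F [ 0.08  0.56 -0.44] op 0.427
shift [-0.0005  0.0005 -0.0051] twist [-0.01  0.    0.13]
```

>>> {"method": "move_arm", "body": {
  "linear": [
    [0,0,-0.0015],
    [0,0,-0.0015],
    [0,0,-0.001],
    [0,0,0],
    [0,0,0]
  ],
  "twist": [
    [0,0,0],
    [0,0,0],
    [0,0,0],
    [0,0,0],
    [0,0,0]
  ]
}}

```text
time: 60.6
eef_pos: [0.5719, 0.0625, 0.1262]
tcp_rot: [0.998, -0.067, 0.001, -0.0]
contact_force: [0.6, -0.6, -0.3]
opening: 0.431
```

```bash
python3 - <<'E'
from h import *
to(.571,.063,.125,-7.6); c=snap('side','51'); cv2.imwrite('pics/s51.png',crop(c,150,160,330,310,4))
E
```

```text
t 60.6 p [0.5719 0.0625 0.1262] yaw -7.73 tz [ 1.e-03  2.e-04 -1.e+00] F [ 0.6  -0.64 -0.3 ] op 0.431
shift [-0.0009  0.0005 -0.0012] twist [-0.01  0.06  0.13]
```

View pics/s51.png

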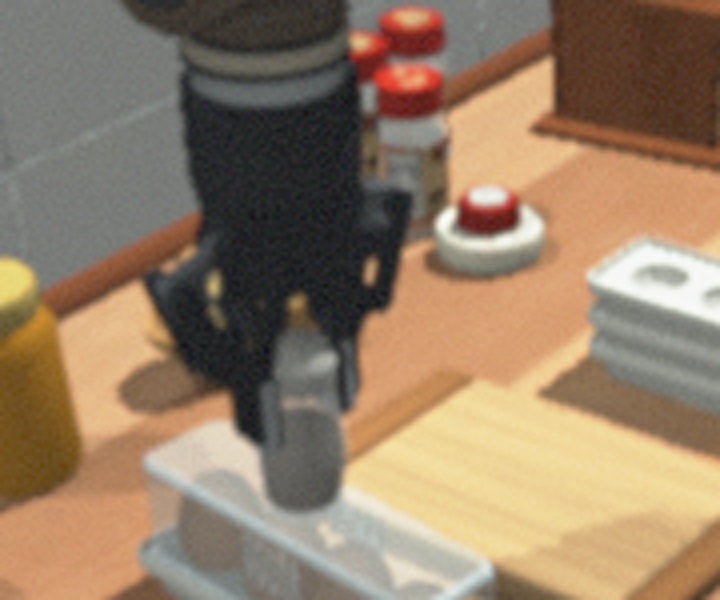

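>>> {"method": "move_arm", "body": {
  "linear": [
    [0,0,-0.001],
    [0,0,-0.001],
    [0,0,0],
    [0,0,0]
  ],
  "twist": [
    [0,0,0],
    [0,0,0],
    [0,0,0],
    [0,0,0]
  ]
}}

```text
time: 60.98
eef_pos: [0.5729, 0.0624, 0.1255]
tcp_rot: [0.998, -0.067, 0.002, -0.0]
contact_force: [-0.1, 0.9, -0.3]
opening: 0.434
```

```bash
python3 - <<'E'
from h import *
to(.571,.063,.125,-7.6)
E
```

```text
t 60.98 p [0.5729 0.0624 0.1255] yaw -7.73 tz [ 3.8e-03 -1.0e-04 -1.0e+00] F [-0.12  0.86 -0.27] op 0.434
shift [-0.0019  0.0006 -0.0005] twist [0.01 0.22 0.13]
```

>>> {"method": "move_arm", "body": {
  "linear": [
    [-0.0005,0,-0.001],
    [0,0,0],
    [0,0,0]
  ],
  "twist": [
    [0,0.1,0],
    [0,0,0],
    [0,0,0]
  ]
}}

```text
time: 61.23
eef_pos: [0.5732, 0.0624, 0.1253]
tcp_rot: [0.998, -0.067, 0.002, -0.0]
contact_force: [0.2, 0.3, -0.7]
opening: 0.426
```

```bash
python3 - <<'E'
from h import *
to(.571,.063,.125,-7.6)
E
```

```text
t 61.23 p [0.5732 0.0624 0.1253] yaw -7.73 tz [ 4.e-03 -1.e-04 -1.e+00] F [ 0.19  0.32 -0.7 ] op 0.426
shift [-0.0022  0.0006 -0.0003] twist [0.01 0.23 0.13]
```

In contact (z no longer falls). I'll release and retreat upward.

>>> {"method": "move_arm", "body": {
  "linear": [
    [0,0,0],
    [0,0,0],
    [0,0,0],
    [0,0,0],
    [0,0,0],
    [0,0,0.004],
    [0,0,0.01],
    [0,0,0.02],
    [0,0,0.025],
    [0,0,0.025],
    [0,0,0.02],
    [0,0,0.01],
    [0,0,0]
  ],
  "twist": [
    [0,0,0],
    [0,0,0],
    [0,0,0],
    [0,0,0],
    [0,0,0],
    [0,0,0],
    [0,0,0],
    [0,0,0],
    [0,0,0],
    [0,0,0],
    [0,0,0],
    [0,0,0],
    [0,0,0]
  ],
  "grip": 1
}}

```text
time: 62.32
eef_pos: [0.5705, 0.0625, 0.2466]
tcp_rot: [0.998, -0.067, 0.0, -0.0]
contact_force: [0.1, 0.4, -0.2]
opening: 1.004
```

```bash
python3 - <<'E'
from h import *
st(); c=snap('wrist','52'); c=snap('side','52'); cv2.imwrite('pics/s52.png',crop(c,150,190,330,340,4)); c=snap('top','52')
E
```

```text
t 62.32 p [0.5705 0.0625 0.2466] yaw -7.73 tz [ 7.e-04  1.e-04 -1.e+00] F [ 0.08  0.43 -0.21] op 1.004
```

View pics/wrist52.png

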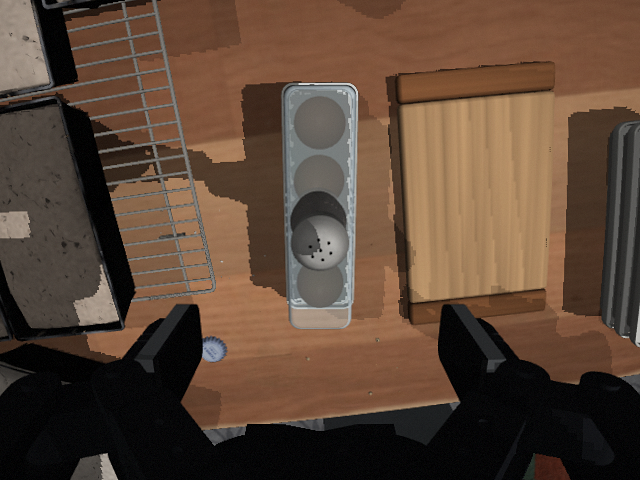

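View pics/s52.png

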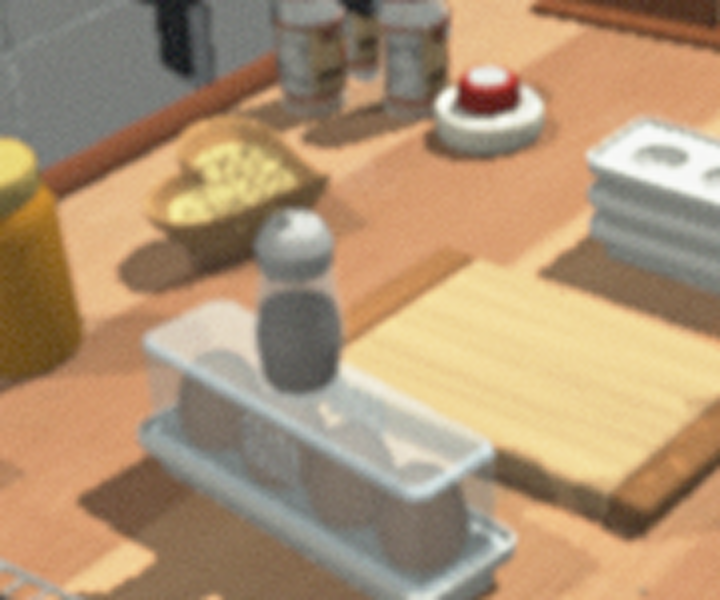

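```bash
python3 - <<'E'
from h import *
c=load('wrist52.npz')
s=atz(c,320.5,247,.167); print('salt',s.round(4),'depth',atd(c,320,247).round(4))
P=np.array([atz(c,u,v,.077)[:2] for u,v in [(284,84.5),(357.5,84.5),(350.5,328),(289.5,328)]]); a=(P[0]+P[1]-P[2]-P[3])/2
print('cover',P.mean(0).round(4),np.linalg.norm(a).round(4),np.degrees(np.arctan2(a[1],a[0])).round(2),'salt-cover',(s[:2]-P.mean(0)).round(4))
st()
E
```

```text
salt [0.5742 0.0607 0.167 ] depth [0.5744 0.0609 0.1675]
cover [0.5703 0.0612] 0.1925 -7.92 salt-cover [ 0.0039 -0.0005]
t 62.47 p [0.5687 0.0626 0.2421] yaw -7.74 tz [-6.3e-03  5.0e-04 -1.0e+00] F [ 0.28 -0.69 -0.24] op 0.999
```

View pics/top52.png

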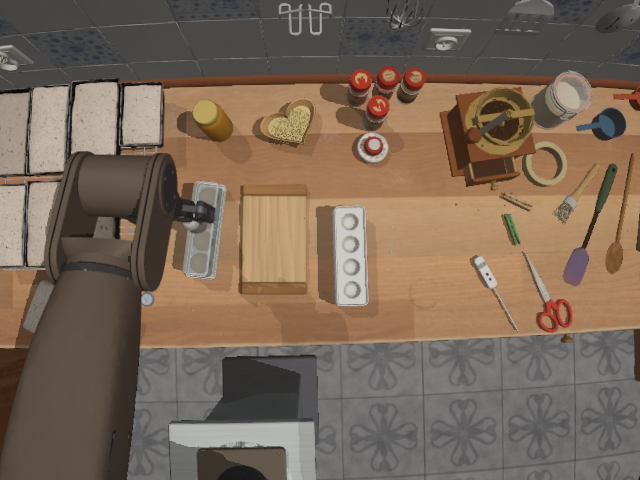

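The salt is upright (top at z 0.1675) and about 4 mm from the cover's centre. The cover is seated and the emptied tray is nested. I'll settle the arm, then hand in.

>>> {"method": "move_arm", "body": {
  "linear": [
    [0,0,0.01],
    [0,0,0.01],
    [0,0,0.005],
    [0,0,0],
    [0,0,0],
    [0,0,0]
  ],
  "twist": [
    [0,0,0],
    [0,0,0],
    [0,0,0],
    [0,0,0],
    [0,0,0],
    [0,0,0]
  ]
}}

```text
time: 62.97
eef_pos: [0.5661, 0.0627, 0.2632]
tcp_rot: [0.998, -0.068, -0.009, -0.0]
contact_force: [-0.6, 0.3, -0.1]
opening: 1.006
```

```bash
python3 - <<'E'
from h import *
st(); print(sign_off())
E
```

```text
t 62.97 p [0.5661 0.0627 0.2632] yaw -7.75 tz [-0.0177  0.0013 -0.9998] F [-0.56  0.27 -0.13] op 1.006
the job is handed in; nothing more can be done
None
```

I did all the steps in order and handed the job in at about 63 s. The salt and then the cover went onto the board. The last egg went into the open tray's empty cup, and the emptied tray onto the stack. The cover then went onto the full tray, with the salt back on top of it. The hand-in gives no verdict.

What the last checks showed:
- **Eggs:** all four stand upright in the open tray's cups.
- **Emptied tray:** about 1.5 mm from the stack centre, turned less than 0.5° from it, deck at 0.060 m as expected.
- **Cover:** inside the rim, centred to about 1–2 mm, yaw −7.9° against the tray's −7.0° to −7.7°.
- **Salt:** upright, about 4 mm from the cover's centre, top at 0.1675 m against the expected 0.167 m.
- **Gripper:** open and well clear, touching nothing.

No check failed. The wrist and top cameras differed by about 2 mm, which is within the stated calibration. The jaw centre also looked about 1.3 mm off the reported tool position, and I allowed for that in the placings.

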